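# Hang degreased mounting plates to drip-dry over the pan

### The job

The degreased, rinsed mounting plates on the draining rack must be hung up to drip-dry: before any plate is picked up, lift the drip pan by its handle and set it down flat on the bench under the bar of the drying stand, inside the frame of the stand's base, handle to the front. Then, for every plate, take an S-hook off the bar, pass its lower end up through the round hole in the plate's overhanging end, lift the plate off with it and hang the hook back over the bar, so that the plate hangs still and wholly over the pan; spare hooks stay on the bar. Never touch the clean plates with the gripper itself, and leave the other things on the bench where they lie.

Things in the scene. Friction and masses are not known exactly. Their poses are not given: they have to be found in the camera images.
- stand_bar (a point): middle of the top face of the fixed drying stand's flat bar: 12 mm wide (x), 20 deep, along y, 275 mm above the bench, hooks fit within y +-115 mm; posts at y +-140 mm end level with it. x points away from the robot. Its base frame on the bench: stretchers at x +-78 mm (10 wide, top 12 mm high), feet at y +-140 mm (20 wide); the pan stands inside it, handle out over the -x stretcher
- hook_1_grip (a point): middle of the straight upper shank of a loose S-hook (6 mm steel wire, 126 mm tall, 60 g), hung on the bar at the start. z up, hook flat in its x-z plane: pinch across y. Bar sits under the crown at x = +23 mm; shank straight from z -18 to +18, crown's wire centre at z +28, flat from x 10 to 36, upper tip at (46,0,-2). Free it by lifting 40 mm, then moving to -x
- hook_1_bend (a point): hook_1: bottom of the inside of its lower bend, at (23,0,-89) mm from its grip point, axes alike; here the edge of a hung plate's hole rests. From this point: lower tip (wire's end, pointing up) at (-12,0,+26) mm, lower shank at x +12 from z +9 to +35, above that it slants to the upper shank at (-23,0,+71); lowest wire 6 mm below. The mouth between lower tip and shank is 18 mm
- hook_2_grip (a point): the same for the identical S-hook hook_2
- hook_2_bend (a point): the same for hook_2
- hook_3_grip (a point): the same for the identical S-hook hook_3
- hook_3_bend (a point): the same for hook_3
- rack_deck (a point): middle of the deck of the fixed wooden draining rack: 85 (x) x 190 (y) mm, 70 mm above the bench, lip 8 mm high along its -x edge. Plates lie flat on it side by side, about 60 mm apart along y, long axis along x, holed ends over the +x edge with the hole's centre about 20 mm past it; the space under them and behind is free
- plate_1: centre of the round 16 mm hanging hole (mid-thickness) of a flat steel plate 100 x 40 x 4 mm, about 0.1 kg, loose; may be absent. x along the plate to the near end 13 mm away (the other end is 87 mm off), y across, z normal to it. Lies flat at the start, origin 72 mm above the bench. The 20 x 8 mm slot near the other end is not for hanging
- plate_2: the same for the identical plate plate_2; may be absent
- plate_3: the same for the identical plate plate_3; may be absent
- pan_grip (a point): centre of the loose drip pan's flat black handle: 18 mm wide (y), 14 mm thick, 24 mm above the pan's underside. It reaches from 50 to 138 mm from the pan's middle towards the pan's -x; this point is 102 mm from the middle. x points from the handle to the pan, z up
- pan_center (a point): middle of the grey drip pan, half-way up, axes as pan_grip: open tray 100 (x) x 220 (y) x 32 (z) mm, walls 3 mm, about 0.18 kg; underside 16 mm below this point
- tape_measure: yellow and black tape measure, 33x79x65 mm, a bystander; origin at the middle of its underside
- marker_black: black marker pen lying down, 13x149x14 mm, a bystander; origin at the middle of its underside
- putty_tin: flat brown putty tin, 62 mm across, 23 mm tall, a bystander; origin at the middle of its underside
- screwdriver_tray: screwdriver with a dark handle lying down, 26x240x28 mm, a bystander; origin at the middle of its underside
- screw_box: fixed flat parts box, 101 (x) x 150 (y) x 38 mm, its clear lid standing open and reaching 120 mm above the bench: an obstacle between the stand and the right side; origin at the middle of its underside

How it is judged (in metres and radians):
On the way, in this order (a step that is already met when the one before it is completed fails the run):
1. the pan stands flat on the bench under the bar, inside the frame of the stand's base, handle to the front, while every plate is still down on the rack (x of pan_center in the frame of stand_bar between -0.032 and 0.032 m and y of pan_center in the frame of stand_bar between -0.032 and 0.032 m and height (world z) of pan_center below 0.022 m and angle between pan_center's own z axis and vertical below 0.06 rad and angle between the x axis of pan_center and the x axis of stand_bar, either way round below 0.2 rad and x of pan_grip in the frame of stand_bar below -0.05 m and height (world z) of each of plate_1, plate_2, plate_3 below 0.095 m), for 0.3 s.
2. every plate hangs by its round hole from a hook on the bar, over the pan (((distance between plate_1 and hook_1_bend below 0.014 m and z of hook_1_grip in the frame of stand_bar between -0.034 and -0.015 m and x of hook_1_grip in the frame of stand_bar between -0.042 and -0.004 m and y of hook_1_grip in the frame of stand_bar between -0.125 and 0.125 m) or (distance between plate_1 and hook_2_bend below 0.014 m and z of hook_2_grip in the frame of stand_bar between -0.034 and -0.015 m and x of hook_2_grip in the frame of stand_bar between -0.042 and -0.004 m and y of hook_2_grip in the frame of stand_bar between -0.125 and 0.125 m) or (distance between plate_1 and hook_3_bend below 0.014 m and z of hook_3_grip in the frame of stand_bar between -0.034 and -0.015 m and x of hook_3_grip in the frame of stand_bar between -0.042 and -0.004 m and y of hook_3_grip in the frame of stand_bar between -0.125 and 0.125 m)) and angle between each of plate_1, plate_2, plate_3's own x axis and vertical below 0.35 rad and linear speed of each of plate_1, plate_2, plate_3 below 0.05 m/s and x of plate_1 in the frame of pan_center between -0.04 and 0.04 m and y of plate_1 in the frame of pan_center between -0.09 and 0.09 m and ((distance between plate_2 and hook_1_bend below 0.014 m and z of hook_1_grip in the frame of stand_bar between -0.034 and -0.015 m and x of hook_1_grip in the frame of stand_bar between -0.042 and -0.004 m and y of hook_1_grip in the frame of stand_bar between -0.125 and 0.125 m) or (distance between plate_2 and hook_2_bend below 0.014 m and z of hook_2_grip in the frame of stand_bar between -0.034 and -0.015 m and x of hook_2_grip in the frame of stand_bar between -0.042 and -0.004 m and y of hook_2_grip in the frame of stand_bar between -0.125 and 0.125 m) or (distance between plate_2 and hook_3_bend below 0.014 m and z of hook_3_grip in the frame of stand_bar between -0.034 and -0.015 m and x of hook_3_grip in the frame of stand_bar between -0.042 and -0.004 m and y of hook_3_grip in the frame of stand_bar between -0.125 and 0.125 m)) and x of plate_2 in the frame of pan_center between -0.04 and 0.04 m and y of plate_2 in the frame of pan_center between -0.09 and 0.09 m and ((distance between plate_3 and hook_1_bend below 0.014 m and z of hook_1_grip in the frame of stand_bar between -0.034 and -0.015 m and x of hook_1_grip in the frame of stand_bar between -0.042 and -0.004 m and y of hook_1_grip in the frame of stand_bar between -0.125 and 0.125 m) or (distance between plate_3 and hook_2_bend below 0.014 m and z of hook_2_grip in the frame of stand_bar between -0.034 and -0.015 m and x of hook_2_grip in the frame of stand_bar between -0.042 and -0.004 m and y of hook_2_grip in the frame of stand_bar between -0.125 and 0.125 m) or (distance between plate_3 and hook_3_bend below 0.014 m and z of hook_3_grip in the frame of stand_bar between -0.034 and -0.015 m and x of hook_3_grip in the frame of stand_bar between -0.042 and -0.004 m and y of hook_3_grip in the frame of stand_bar between -0.125 and 0.125 m)) and x of plate_3 in the frame of pan_center between -0.04 and 0.04 m and y of plate_3 in the frame of pan_center between -0.09 and 0.09 m), for 0.3 s.
At the end, for the whole second after the job is handed in: Pan flat on the bench, middle within 32 mm of the bar's middle, square within 0.2 rad, handle at the front; every plate hangs still, within 0.35 rad of upright, its hole in the bend (14 mm) of a hook on the bar and within 90 mm along, 40 mm across of the pan's middle; all hooks on the bar (all of step 2 and x of pan_center in the frame of stand_bar between -0.032 and 0.032 m and y of pan_center in the frame of stand_bar between -0.032 and 0.032 m and height (world z) of pan_center below 0.022 m and angle between pan_center's own z axis and vertical below 0.06 rad and angle between the x axis of pan_center and the x axis of stand_bar, either way round below 0.2 rad and z of hook_1_grip in the frame of stand_bar between -0.034 and -0.015 m and x of hook_1_grip in the frame of stand_bar between -0.042 and -0.004 m and y of hook_1_grip in the frame of stand_bar between -0.125 and 0.125 m and z of hook_2_grip in the frame of stand_bar between -0.034 and -0.015 m and x of hook_2_grip in the frame of stand_bar between -0.042 and -0.004 m and y of hook_2_grip in the frame of stand_bar between -0.125 and 0.125 m and z of hook_3_grip in the frame of stand_bar between -0.034 and -0.015 m and x of hook_3_grip in the frame of stand_bar between -0.042 and -0.004 m and y of hook_3_grip in the frame of stand_bar between -0.125 and 0.125 m and x of pan_grip in the frame of stand_bar below -0.05 m); the robot touches nothing.
It fails at once if a finger touches a clean plate (contact force between the fingers and plate_1 above 1 N or contact force between the fingers and plate_2 above 1 N or contact force between the fingers and plate_3 above 1 N).
It fails at once if a bystander is shifted (distance of any of tape_measure, marker_black, putty_tin, screwdriver_tray from where it was at the start of the episode above 0.03 m).
Of plate_1, plate_2, plate_3 only 2 to 3 are there at a start; the rules pass over those that are not, and their reading is None.
At some moment in a run one of pan may be knocked a few centimetres aside while the robot is not near it.
It also fails if it takes over 210 s, if anything falls off the work surface, if the arm or the gripper's body presses on something with over 40 N, if the wrist force passes 120 N, or if a joint passes its speed limit or range.

### The arm

A 6-joint arm with a two-finger parallel gripper is mounted at the origin on a cart in front of the work surface, level with it; the furniture and walls round the work are solid. World frame = base frame: x ahead of the robot, y to its left, z up, the work surface at z = 0. Lengths are in mm, angles in rad, forces in N, time in s.
With the tool pointing down it reaches from about 275 to 1000 mm from the base axis. Payload 8.4 kg.
Tool frame: the origin (TCP) lies at the very end of the fingers, on their centre line; the grasp point (between the pads) lies 19 mm behind it; z points along the fingers, y is the direction in which the jaws open and shut (so a half turn about z gives the same grasp; the last joint's range is limited). The gripper opens to 85 mm and grips with 20 to 120 N. Pads are 22 mm wide; open, the fingers measure 114 mm over their backs; the gripper's body (76 mm by 85 mm) begins 54 mm behind the grasp point. The pads swing forward as they close: fully open they stand 13 mm farther back than shut.
Start: joints at [-0.002, 0.353, 1.633, -0, 1.155, -0.002], TCP at [625.002, -0, 231.281] pointing down, gripper open.
Joint ranges: [-2.63, 2.63], [-0.92, 2.1], [0.06, 2.66], [-1.3, 4.44], [0, 2.69], [-3.02, 3.02]. Speed limits (rad/s): [2.22, 2.22, 2.79, 3.14, 3.14, 3.14].

### API

Orientations are given as [roll, pitch, yaw] about the fixed x, y, z axes, in that order (R = Rz(yaw) Ry(pitch) Rx(roll)).
In Python, from rig import sense, grab_frame, sign_off, masks_of gives the robot as it stands. The module is installed in compiled form; this text tells all that it offers.
- The arm moves only by the shell command python3 -m inch 'ROWS' [FORCE]. ROWS is JSON, a list of rows, each an object of numbers: "gripper": the finger opening in m, from 0 to 0.0854; "tx", "ty", "tz": the shift along the tool's x, y, z in m; "spin": the turn about the tool's z in degrees. In form: [{"gripper": .., "tx": .., "ty": .., "tz": .., "spin": ..}, ...]. A call has exactly 8 rows; each row shifts and turns the commanded pose from where the row before left it, along the tool's axes as they then stand; what a row does not reach is not made up. A row lasts 1/10 s, in which the tool goes at most 50 mm and 8.59 degrees, less where a joint would pass 70% of its speed; a pose out of reach is approached as far as the arm can. A call is refused whole if a number of a shift passes 0.05 or a number of a turn 8.59, either way. A call with a gripper value outside its range is refused whole. The fingers move at their own pace and stop on an object; FORCE is the grip in N (left out, the last holds). Time passes only in rows, so rows that do not move let the fingers close, or fill a call up. It gives the time, the measured TCP pose, the force and the opening at its end, in the units of the state.
- sense(): the state, without advancing time (a new reading comes with each control period).
- grab_frame(name): name is "scene" or "side" or "wrist"; returns a dict with "pixels" (400x640x3 uint8, red, green, blue), "K" (3x3 intrinsics, pixels), "k1" (the pictures are not rectified: a ray, as slopes to the right and down, at radius r is drawn at 1 + k1 r^2 times it, then the intrinsics apply), "extrinsics" (4x4, takes a point from camera to world coordinates). Camera axes: x right, y down, z forward; pixel columns grow to the right and rows downward; lengths in mm; the calibration is good to about 2 mm. A picture is of the moment at which its call begins. There is no depth.
- sign_off(): hands the job in, once; it reports no verdict.
Trained networks look in the newest picture that a camera, given by its name, has taken for a name from the list of things; names that differ only in an ending like _2 or _b are one class to them, and where a whole thing is asked for, a point or a joint stands for the part that bears it (a point fixed in the world has none). Each returns a list of dicts, best first, with "conf" (0 to 1); they miss things now and then, are a little off and sometimes report something else, mostly with a low value. They report only what shows in the picture. A call takes as long as a camera call.
- masks_of(camera, target): "pixels" (400x640 bool, what is visible of it) and "centre" ([row, column] in pixels, amid what is visible of it).
The state is a dict: "clock": time; "qpos": joint angles; "qvel": joint speeds; "joint_efforts": joint torques, N m; "eef_pos": TCP position; "tcp_rot": TCP orientation; "contact_force": force on the tool from outside, world axes, zero at the start; "wrist_torque": the same for the moment, N m; "opening": opening from 0.0 (shut) to 1.0 (fully open).
Only numpy, scipy, OpenCV 4.12 (cv2) and the standard library are available. Lean on these libraries where they do the work, as an engineer would, in place of code of your own. Each camera call takes 0.05 s, during which the arm holds its last target.

## Working session

There is one attempt and no reset: what is moved stays moved. The work goes in short steps, Python scripts to look and compute and a shell command to move; the robot and the scene stay as the last step left them, time stands still between calls to the robot, and variables do not carry over. Pictures are saved under pics/ and viewed, and the job is handed in when it is done.

```bash
mkdir -p pics; cat > h.py <<'E'
import numpy as np, cv2
from rig import sense, grab_frame, sign_off, masks_of
def save(f,name):
    cv2.imwrite('pics/%s.png'%name, f["pixels"][:,:,::-1])
def ray(f,row,col):
    K=np.array(f["K"]);k1=f["k1"]
    xd=(col-K[0,2])/K[0,0]; yd=(row-K[1,2])/K[1,1]
    x,y=xd,yd
    for _ in range(30):
        s=1+k1*(x*x+y*y); x,y=xd/s,yd/s
    E=np.array(f["extrinsics"]); d=E[:3,:3]@np.array([x,y,1.]); return E[:3,3],d/np.linalg.norm(d)
def onz(f,row,col,z):
    o,d=ray(f,row,col); return o+d*(z-o[2])/d[2]
def proj(f,p):
    E=np.array(f["extrinsics"]);K=np.array(f["K"]);k1=f["k1"]
    c=E[:3,:3].T@(np.array(p,float)-E[:3,3]); x,y=c[0]/c[2],c[1]/c[2]; s=1+k1*(x*x+y*y)
    return K[1,1]*y*s+K[1,2], K[0,0]*x*s+K[0,2]
def tri(rays):
    A=np.zeros((3,3));b=np.zeros(3)
    for o,d in rays:
        P=np.eye(3)-np.outer(d,d);A+=P;b+=P@o
    p=np.linalg.solve(A,b); return p,[np.linalg.norm((np.eye(3)-np.outer(d,d))@(p-o)) for o,d in rays]
E
python3 - <<'E'
from h import *
print(sense())
for n in ["scene","side","wrist"]:
    f=grab_frame(n); save(f,n+"0"); print(n,np.round(f["extrinsics"],3).tolist(),np.array(f["K"]).tolist(),f["k1"])
    for t in ["stand_bar","hook_1_grip","hook_1_bend","rack_deck","plate_1","pan_grip","pan_center"]:
        try:
            print(t,[(round(m["conf"],2),np.round(m["centre"]).tolist(),int(m["pixels"].sum())) for m in masks_of(n,t)])
        except Exception as e: print(t,e)
E
```

```text
{'clock': 0.0, 'qpos': array([-2.40302861e-03,  3.53645044e-01,  1.63412797e+00,  8.86094938e-06,
        1.15518313e+00, -2.39541111e-03]), 'qvel': array([ 8.11644140e-05,  7.16533018e-04,  5.03087335e-04,  3.94434128e-04,
       -1.54985456e-03,  5.37373192e-04]), 'joint_efforts': array([-2.03471049e-03, -6.05236173e+01, -3.42063046e+01, -2.62302356e-04,
        9.48130677e-03,  3.61521288e-06]), 'eef_pos': array([6.24533477e+02, 2.00776837e-03, 2.30566251e+02]), 'tcp_rot': array([-3.14022920e+00, -1.13677928e-05,  1.57078512e+00]), 'contact_force': array([ 0.52095664, -0.04056643, -0.34556663]), 'wrist_torque': array([ 0.04709791, -0.05099475, -0.00795029]), 'opening': 1.000494594714218}
scene [[-0.864, -0.197, 0.463, -100.075], [-0.503, 0.348, -0.791, 1067.388], [-0.005, -0.917, -0.4, 715.021], [0.0, 0.0, 0.0, 1.0]] [[402.0834412931955, 0.0, 320.3051532236186], [0.0, 402.0834412931955, 193.6450089193139], [0.0, 0.0, 1.0]] -0.039600057117863026
stand_bar [(0.7, [222.0, 288.0], 2011)]
hook_1_grip []
hook_1_bend []
rack_deck [(0.25, [295.0, 253.0], 407)]
plate_1 [(0.89, [298.0, 253.
[... 477 characters left out ...]
.47, [185.0, 332.0], 18)]
rack_deck [(0.72, [182.0, 283.0], 516)]
plate_1 [(0.62, [161.0, 282.0], 133), (0.58, [176.0, 290.0], 201), (0.51, [169.0, 286.0], 156)]
pan_grip [(0.77, [341.0, 348.0], 3935)]
pan_center [(0.94, [342.0, 352.0], 3877)]
wrist [[1.0, -0.0, -0.0, 624.704], [-0.0, -0.953, -0.304, 77.552], [-0.0, 0.304, -0.953, 373.944], [0.0, 0.0, 0.0, 1.0]] [[355.06690311630314, 0.0, 314.5986472589588], [0.0, 355.06690311630314, 197.7255502383724], [0.0, 0.0, 1.0]] 0.020459825990400405
stand_bar [(0.58, [203.0, 236.0], 25297)]
hook_1_grip [(0.65, [348.0, 288.0], 2419)]
hook_1_bend [(0.86, [350.0, 289.0], 2363)]
rack_deck []
plate_1 []
pan_grip []
pan_center [(0.38, [217.0, 78.0], 1635)]
```

View pics/scene0.png

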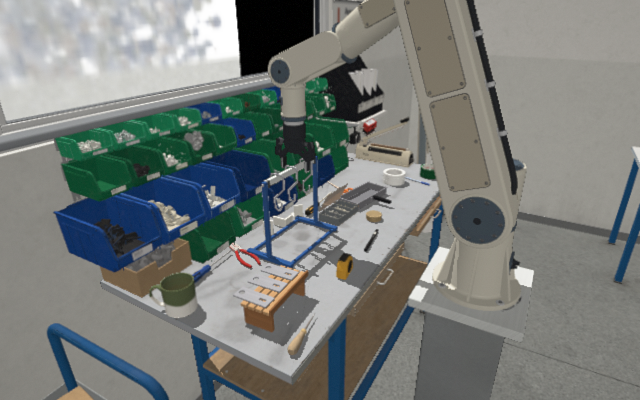

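View pics/side0.png

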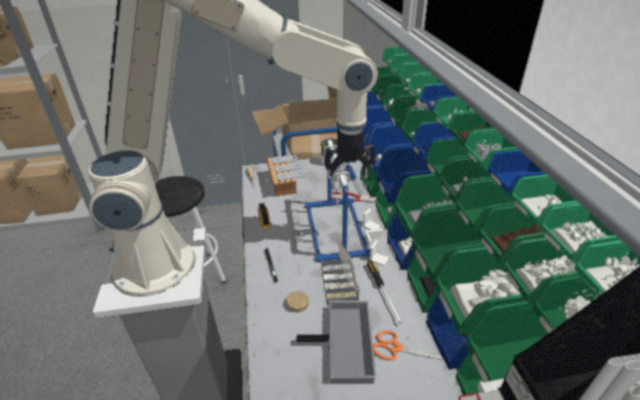

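View pics/wrist0.png

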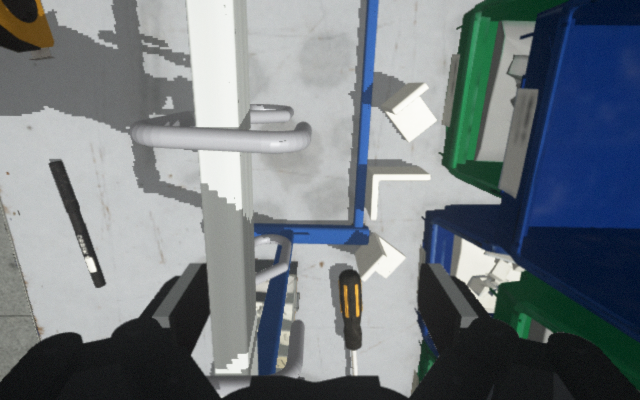

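```bash
python3 - <<'E'
from h import *
fw=grab_frame("wrist"); fs=grab_frame("scene"); fd=grab_frame("side")
for rc in [(5,187),(5,241),(200,201),(200,254),(365,212),(365,252)]: print('bar',rc,np.round(onz(fw,*rc,275)))
for rc in [(137,137),(135,308)]: print('hook top',rc,np.round(onz(fw,*rc,278)))
for nm,f in [("scene",fs),("side",fd)]:
    im=f["pixels"][:,:,::-1]
    r=(slice(120,345),slice(200,420)) if nm=="scene" else (slice(130,400),slice(240,420))
    c=im[r]; s=600/c.shape[0]; cv2.imwrite('pics/%s_z.png'%nm,cv2.resize(c,None,fx=2.2,fy=2.2,interpolation=cv2.INTER_CUBIC)); print(c.shape)
for t in ["plate_1","rack_deck","tape_measure","marker_black","putty_tin","screwdriver_tray","screw_box","pan_center"]:
    for n,f in [("scene",fs),("side",fd)]:
        for m in masks_of(n,t): 
            z={"plate_1":74,"rack_deck":70,"pan_center":16}.get(t,10)
            print(t,n,round(m["conf"],2),np.round(m["centre"]),np.round(onz(f,*m["centre"],z)))
E
```

```text
bar (5, 187) [593.  96. 275.]
bar (5, 241) [606.  96. 275.]
bar (200, 201) [591.  45. 275.]
bar (200, 254) [607.  45. 275.]
bar (365, 212) [590. -14. 275.]
bar (365, 252) [603. -14. 275.]
hook top (137, 137) [577.  64. 278.]
hook top (135, 308) [623.  65. 278.]
(225, 220, 3)
(270, 180, 3)
plate_1 scene 0.85 [272. 282.] [462. 319.  74.]
plate_1 scene 0.81 [282. 269.] [466. 373.  74.]
plate_1 scene 0.55 [297. 255.] [458. 443.  74.]
plate_1 side 0.67 [183. 282.] [440. 267.  74.]
plate_1 side 0.59 [176. 290.] [474. 309.  74.]
plate_1 side 0.59 [161. 279.] [442. 427.  74.]
plate_1 side 0.48 [166. 287.] [469. 377.  74.]
plate_1 side 0.21 [342. 350.] [ 530. -434.   74.]
rack_deck scene 0.78 [302. 272.] [413. 433.  70.]
rack_deck scene 0.4 [226. 288.] [602.  84.  70.]
rack_deck side 0.89 [183. 280.] [434. 274.  70.]
rack_deck side 0.2 [340. 349.] [ 531. -426.   70.]
tape_measure scene 0.91 [268. 345.] [362. 132.  10.]
tape_measure side 0.78 [213. 266.] [368. 179.  10.]
marker_black side 0.7 [265. 274.] [377. -82.  10.]
putty_tin scene 0.59 [219. 374.] [ 417. -222.   10.]
putty_tin side 0.55 [301. 296.] [ 423. -234.   10.]
screwdriver_tray scene 0.45 [209. 308.] [ 681. -173.   10.]
screwdriver_tray side 0.61 [282. 377.] [ 667. -210.   10.]
screw_box scene 0.62 [217. 373.] [ 424. -230.   10.]
screw_box scene 0.6 [192. 367.] [ 542. -441.   10.]
pan_center scene 0.71 [195. 363.] [ 538. -391.   16.]
pan_center side 0.85 [342. 353.] [ 548. -397.   16.]
```

```bash
ls pics
```

```text
scene0.png
scene_z.png
side0.png
side_z.png
wrist0.png
```

View pics/scene_z.png

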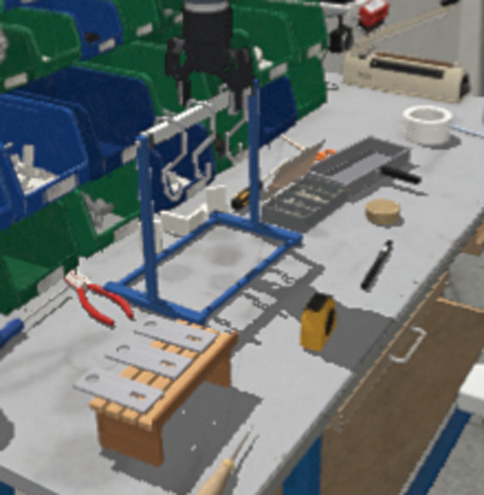

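View pics/side_z.png

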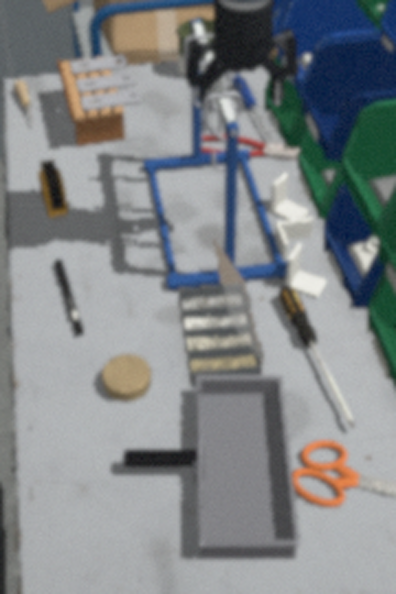

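```bash
python3 -m inch '[{"tz":-0.03},{"tz":-0.04},{"tz":-0.05},{"tz":-0.03},{"tz":0,"tx":-0.03},{"tx":-0.03},{"tx":0},{"tx":0}]'
python3 - <<'E'
from h import *
f=grab_frame("wrist"); save(f,"w1"); print(sense()["eef_pos"],sense()["tcp_rot"])
for t in ["stand_bar","hook_1_grip"]:
    for m in masks_of("wrist",t): print(t,round(m["conf"],2),np.round(m["centre"]),m["pixels"].sum())
E
```

```text
[ 6.25006713e+02 -1.85796027e-02  2.31269181e+02] [-3.14158098e+00  3.21004525e-05  1.57078083e+00]
stand_bar 0.83 [201. 237.] 25253
hook_1_grip 0.96 [347. 288.] 2482$[0]: bad value
```

View pics/w1.png

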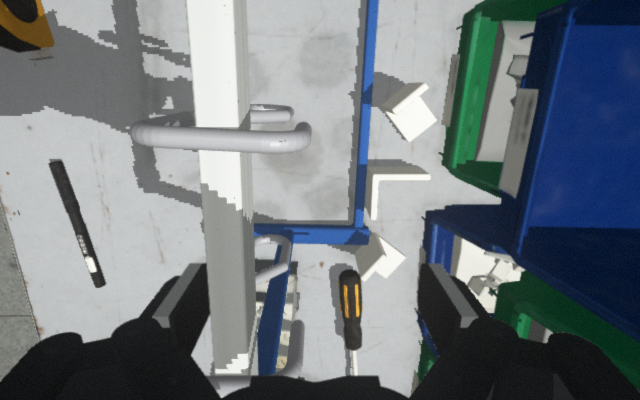

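```bash
python3 -m inch '[{"gripper":0.0854,"tx":0,"ty":0,"tz":-0.03,"spin":0},{"gripper":0.0854,"tx":0,"ty":0,"tz":-0.04,"spin":0},{"gripper":0.0854,"tx":0,"ty":0,"tz":-0.05,"spin":0},{"gripper":0.0854,"tx":0,"ty":0,"tz":-0.04,"spin":0},{"gripper":0.0854,"tx":0,"ty":0,"tz":-0.04,"spin":0},{"gripper":0.0854,"tx":0,"ty":0,"tz":-0.02,"spin":0},{"gripper":0.0854,"tx":0,"ty":0,"tz":0,"spin":0},{"gripper":0.0854,"tx":0,"ty":0,"tz":0,"spin":0}]'
python3 - <<'E'
from h import *
f=grab_frame("wrist"); save(f,"w2"); print(sense()["eef_pos"],sense()["tcp_rot"])
E
```

```text
clock: 3.1
eef_pos: [624.9, 0.0, 450.9]
tcp_rot: [-3.142, -0.0, 1.571]
contact_force: [-0.8, -0.2, -0.6]
opening: 0.998
[6.24599751e+02 8.22138843e-03 4.49916171e+02] [-3.13984237e+00  4.65153028e-06  1.57082209e+00]
```

View pics/w2.png

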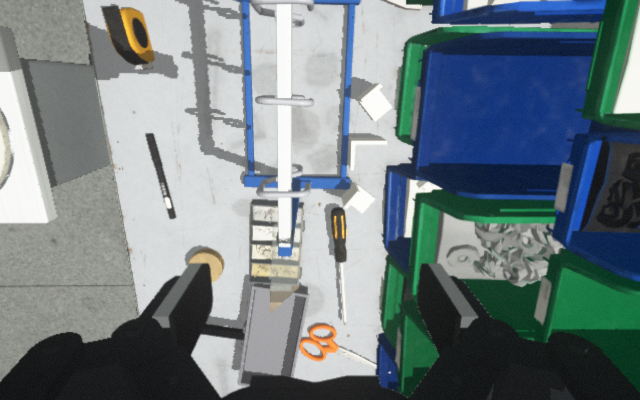

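```bash
cp pics/w2.png /tmp/x.png; python3 - <<'E'
from h import *
f=grab_frame("wrist")
P=lambda r,c,z:np.round(onz(f,r,c,z),1)[:2]
print('bar', [P(*rc,275) for rc in [(20,277),(20,291),(120,277),(120,292),(230,278),(230,292)]])
print('post end',P(252,285,275))
print('front stretcher outer/inner',P(20,243,12),P(20,252,12),P(170,244,12),P(170,253,12))
print('back inner/outer',P(20,349,12),P(20,356,12),P(170,342,12),P(170,349,12))
print('foot -y inner/outer',P(176,320,12),P(189,300,12))
for rc in [(101,258),(101,310),(188,264),(188,307),(11,256),(11,305)]: print('hook',P(*rc,280))
print('pan near top edge',P(283,248,32),P(290,307,32),P(380,240,32),P(385,300,32))
print('handle',P(318,200,31),P(335,200,31))
print('box',P(200,252,38),P(203,303,38),P(283,250,38))
E
```

```text
bar [array([593.6, 126.4]), array([604.9, 126.4]), array([590.9,  47.6]), array([604.1,  47.6]), array([588.5, -56.7]), array([602. , -56.7])]
post end [594.7 -80.2]
front stretcher outer/inner [517.9 166.7] [531.2 166.8] [505.2 -59.3] [520.2 -59.3]
back inner/outer [674.1 166.8] [684.4 166.8] [669.2 -59.3] [680.9 -59.3]
foot -y inner/outer [632.4 -69.6] [598.5 -92.4]
hook [575.9  63.8]
hook [620.   63.9]
hook [577.5 -13. ]
hook [616.9 -13. ]
hook [577.8 132. ]
hook [616.4 132. ]
pan near top edge [ 504.  -262.1] [ 609.6 -276.5] [ 476.4 -478.5] [ 594.4 -491. ]
handle [ 410.8 -336.2] [ 407.3 -373.7]
box [ 520.6 -103.7] [ 604.3 -108.8] [ 508.8 -258.5]
```

```bash
python3 -m inch '[{"gripper":0.0854,"tx":-0.044,"ty":-0.022,"tz":0,"spin":0},{"gripper":0.0854,"tx":-0.044,"ty":-0.022,"tz":0,"spin":0},{"gripper":0.0854,"tx":-0.044,"ty":-0.022,"tz":0,"spin":0},{"gripper":0.0854,"tx":-0.044,"ty":-0.022,"tz":0,"spin":0},{"gripper":0.0854,"tx":-0.044,"ty":-0.022,"tz":0,"spin":0},{"gripper":0.0854,"tx":-0.044,"ty":-0.022,"tz":0,"spin":0},{"gripper":0.0854,"tx":-0.044,"ty":-0.022,"tz":0,"spin":0},{"gripper":0.0854,"tx":-0.044,"ty":-0.022,"tz":0,"spin":0}]'
python3 -m inch '[{"gripper":0.0854,"tx":0,"ty":0,"tz":0,"spin":-8.5},{"gripper":0.0854,"tx":0,"ty":0,"tz":0,"spin":-8.5},{"gripper":0.0854,"tx":0,"ty":0,"tz":0,"spin":-8.5},{"gripper":0.0854,"tx":0,"ty":0,"tz":0,"spin":-8.5},{"gripper":0.0854,"tx":0,"ty":0,"tz":0,"spin":-8.5},{"gripper":0.0854,"tx":0,"ty":0,"tz":0,"spin":-8.5},{"gripper":0.0854,"tx":0,"ty":0,"tz":0,"spin":-8.5},{"gripper":0.0854,"tx":0,"ty":0,"tz":0,"spin":-8.5}]'
python3 -m inch '[{"gripper":0.05,"tx":0,"ty":0,"tz":0.03,"spin":-7.5},{"gripper":0.05,"tx":0,"ty":0,"tz":0.03,"spin":-7},{"gripper":0.05,"tx":0,"ty":0,"tz":0.04,"spin":0},{"gripper":0.05,"tx":0,"ty":0,"tz":0.04,"spin":0},{"gripper":0.05,"tx":0,"ty":0,"tz":0.04,"spin":0},{"gripper":0.05,"tx":0,"ty":0,"tz":0.03,"spin":0},{"gripper":0.05,"tx":0,"ty":0,"tz":0.02,"spin":0},{"gripper":0.05,"tx":0,"ty":0,"tz":0,"spin":0}]'
python3 - <<'E'
from h import *
f=grab_frame("wrist"); save(f,"w3"); print(sense()["eef_pos"],sense()["tcp_rot"],sense()["qpos"])
for t in ["pan_grip","pan_center"]:
    for m in masks_of("wrist",t): print(t,round(m["conf"],2),np.round(m["centre"]),m["pixels"].sum(),onz(f,*m["centre"],31))
E
```

```text
clock: 4.0
eef_pos: [447.5, -353.3, 449.8]
tcp_rot: [-3.14, -0.001, 1.571]
contact_force: [1.4, -0.3, 0.3]
opening: 0.998
clock: 4.8
eef_pos: [448.6, -351.7, 449.5]
tcp_rot: [3.141, -0.003, 2.764]
contact_force: [-0.7, 0.3, 0.5]
opening: 1.0
clock: 5.6
eef_pos: [446.7, -350.2, 217.0]
tcp_rot: [3.138, -0.007, 3.011]
contact_force: [-0.5, -0.5, 0.6]
opening: 0.586
[ 447.75880015 -351.01126115  219.18643797] [ 3.13918842 -0.0040271   3.01070599] [-6.67505651e-01  2.81124377e-01  1.76426030e+00  8.43140760e-06
  1.10089816e+00 -2.10741431e+00]
pan_grip 0.68 [247. 292.] 19727 [ 520.37517414 -382.62915277   31.        ]
pan_center 0.82 [245. 291.] 19775 [ 518.84365643 -383.21698568   31.        ]
```

View pics/w3.png

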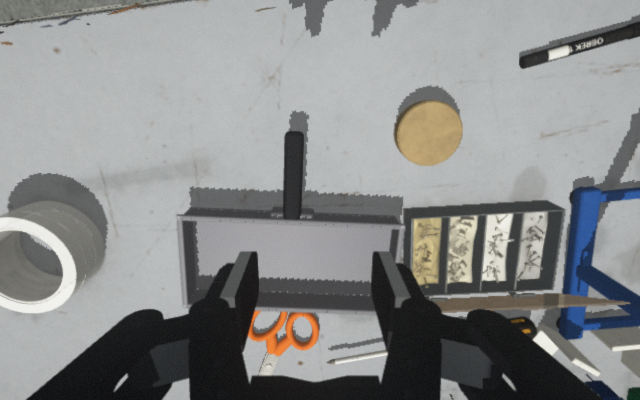

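```bash
python3 - <<'E'
from h import *
f=grab_frame("wrist")
P=lambda r,c,z:np.round(onz(f,r,c,z),1)[:2]
a=P(132,295,31);b=P(216,293,31)
print('handle',a,b,np.arctan2(*(b-a)[::-1]), 'top edge', P(215,180,32),P(224,403,32))
w=P(224,403,32)-P(215,180,32); print(np.arctan2(-w[0],w[1]))
u=(b-a)/np.linalg.norm(b-a); print('len',np.linalg.norm(b-a),'grip',a+36*u,'center',a+138*u)
E
```

```text
handle [ 411.2 -366. ] [ 493.5 -380.3] -0.17203697625944836 top edge [ 477.3 -491.5] [ 516.  -271.9]
-0.17443839026805308
len 83.53310720905814 grip [ 446.66857167 -372.16282594] center [ 547.16285807 -389.62416611]
```

```bash
python3 -m inch '[{"gripper":0.05,"tx":-0.0015,"ty":-0.0205,"tz":0.02,"spin":2.4},{"gripper":0.05,"tx":0,"ty":0,"tz":0.03,"spin":0},{"gripper":0.05,"tx":0,"ty":0,"tz":0.03,"spin":0},{"gripper":0.05,"tx":0,"ty":0,"tz":0.03,"spin":0},{"gripper":0.05,"tx":0,"ty":0,"tz":0.02,"spin":0},{"gripper":0.05,"tx":0,"ty":0,"tz":0.02,"spin":0},{"gripper":0.05,"tx":0,"ty":0,"tz":0,"spin":0},{"gripper":0.05,"tx":0,"ty":0,"tz":0,"spin":0}]'
python3 - <<'E'
from h import *
f=grab_frame("wrist"); save(f,"w4"); print(sense()["eef_pos"],sense()["tcp_rot"])
E
```

```text
clock: 6.6
eef_pos: [448.4, -373.0, 72.4]
tcp_rot: [-3.141, 0.001, 2.969]
contact_force: [-1.2, -1.0, -0.1]
opening: 0.586
[ 448.71122191 -373.24316428   72.82615186] [-3.14053785e+00  1.85731627e-03  2.96883185e+00]
```

View pics/w4.png

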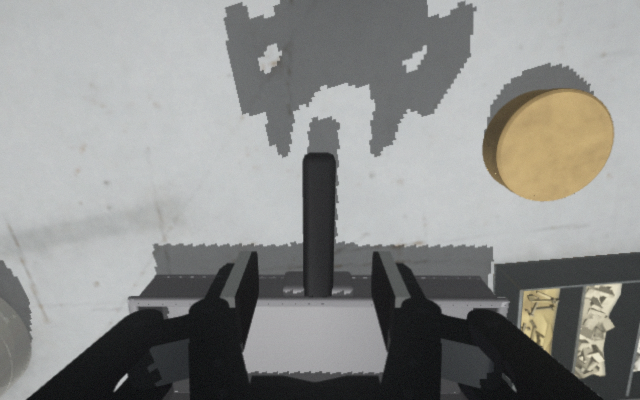

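```bash
python3 -m inch '[{"gripper":0.05,"tx":0,"ty":0,"tz":0.02,"spin":0},{"gripper":0.05,"tx":0,"ty":0,"tz":0.02,"spin":0},{"gripper":0.05,"tx":0,"ty":0,"tz":0.015,"spin":0},{"gripper":0.05,"tx":0,"ty":0,"tz":0.009,"spin":0},{"gripper":0.05,"tx":0,"ty":0,"tz":0,"spin":0},{"gripper":0,"tx":0,"ty":0,"tz":0,"spin":0},{"gripper":0,"tx":0,"ty":0,"tz":0,"spin":0},{"gripper":0,"tx":0,"ty":0,"tz":0,"spin":0}]' 100
python3 -m inch '[{"gripper":0,"tx":0,"ty":0,"tz":0,"spin":0},{"gripper":0,"tx":0,"ty":0,"tz":0,"spin":0},{"gripper":0,"tx":0,"ty":0,"tz":-0.01,"spin":0},{"gripper":0,"tx":0,"ty":0,"tz":-0.02,"spin":0},{"gripper":0,"tx":0,"ty":0,"tz":-0.02,"spin":0},{"gripper":0,"tx":0,"ty":0,"tz":-0.02,"spin":0},{"gripper":0,"tx":0,"ty":0,"tz":-0.015,"spin":0},{"gripper":0,"tx":0,"ty":0,"tz":0,"spin":0}]' 100
python3 - <<'E'
from h import *
f=grab_frame("wrist"); save(f,"w5"); s=sense();print(s["eef_pos"],s["tcp_rot"],s["opening"]); f=grab_frame("side"); save(f,"s5")
E
```

```text
clock: 7.45
eef_pos: [448.3, -372.9, 8.2]
tcp_rot: [-3.141, 0.001, 2.969]
contact_force: [-0.4, 1.7, 4.6]
opening: 0.187
clock: 8.25
eef_pos: [448.9, -373.4, 94.6]
tcp_rot: [-3.14, 0.003, 2.969]
contact_force: [-0.1, -0.5, -2.4]
opening: 0.188
[ 448.22787781 -372.88967311   93.22661479] [-3.14063621e+00  1.59598959e-03  2.96877649e+00] 0.18693887453710836
```

View pics/w5.png

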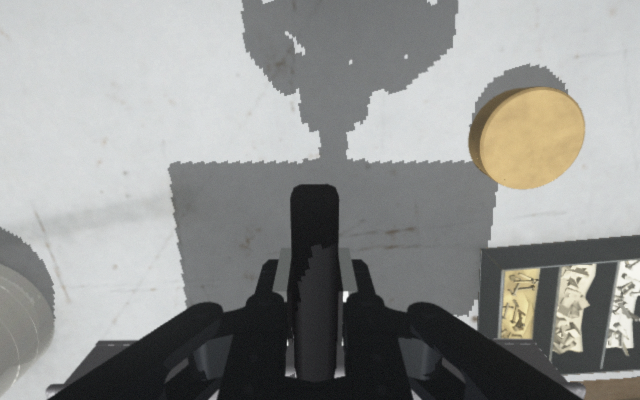

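View pics/s5.png

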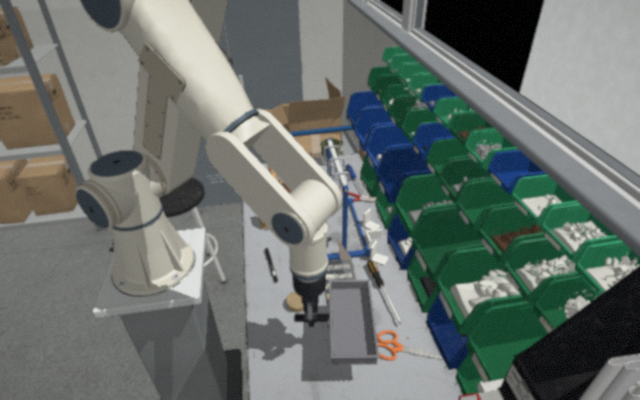

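```bash
python3 -m inch '[{"gripper":0,"tx":0.02,"ty":-0.003,"tz":-0.002,"spin":0},{"gripper":0,"tx":0.035,"ty":-0.006,"tz":0,"spin":0},{"gripper":0,"tx":0.035,"ty":-0.006,"tz":0,"spin":0},{"gripper":0,"tx":0.018,"ty":-0.003,"tz":0,"spin":0},{"gripper":0,"tx":0.0083,"ty":0.025,"tz":0,"spin":0},{"gripper":0,"tx":0.0083,"ty":0.04,"tz":0,"spin":0},{"gripper":0,"tx":0.0083,"ty":0.0473,"tz":0,"spin":0},{"gripper":0,"tx":0.0083,"ty":0.0473,"tz":0,"spin":0}]' 100
python3 -m inch '[{"gripper":0,"tx":0.0083,"ty":0.0473,"tz":0,"spin":0},{"gripper":0,"tx":0.0083,"ty":0.0473,"tz":0,"spin":0},{"gripper":0,"tx":0.0083,"ty":0.0473,"tz":0,"spin":0},{"gripper":0,"tx":0.0083,"ty":0.0473,"tz":0,"spin":0},{"gripper":0,"tx":0.0083,"ty":0.04,"tz":0,"spin":0},{"gripper":0,"tx":0.004,"ty":0.03,"tz":0,"spin":0},{"gripper":0,"tx":0,"ty":0,"tz":0,"spin":-4},{"gripper":0,"tx":0,"ty":0,"tz":0,"spin":-4}]' 100
python3 -m inch '[{"gripper":0,"tx":0,"ty":0,"tz":0,"spin":0},{"gripper":0,"tx":0,"ty":0,"tz":0,"spin":0},{"gripper":0,"tx":0,"ty":0,"tz":0,"spin":0},{"gripper":0,"tx":0,"ty":0,"tz":0,"spin":0},{"gripper":0,"tx":0,"ty":0,"tz":0,"spin":0},{"gripper":0,"tx":0,"ty":0,"tz":0,"spin":0},{"gripper":0,"tx":0,"ty":0,"tz":0,"spin":0},{"gripper":0,"tx":0,"ty":0,"tz":0,"spin":0}]' 100
python3 - <<'E'
from h import *
f=grab_frame("wrist"); save(f,"w6"); s=sense();print(s["eef_pos"],s["tcp_rot"],s["opening"]); f=grab_frame("side"); save(f,"s6"); f=grab_frame("scene"); save(f,"c6")
E
```

```text
clock: 9.15
eef_pos: [332.7, -207.5, 93.8]
tcp_rot: [3.141, -0.0, 2.967]
contact_force: [1.2, 0.6, -1.8]
opening: 0.185
clock: 9.95
eef_pos: [332.8, 55.7, 94.0]
tcp_rot: [3.141, -0.0, 3.114]
contact_force: [0.6, -0.6, -2.0]
opening: 0.189
clock: 10.75
eef_pos: [332.8, 54.4, 94.3]
tcp_rot: [3.142, 0.0, 3.108]
contact_force: [-0.2, 0.4, -2.2]
opening: 0.192
[332.82596001  54.41282645  94.30605247] [3.14156986e+00 8.40608497e-05 3.10832584e+00] 0.18850139730670895
```

View pics/w6.png

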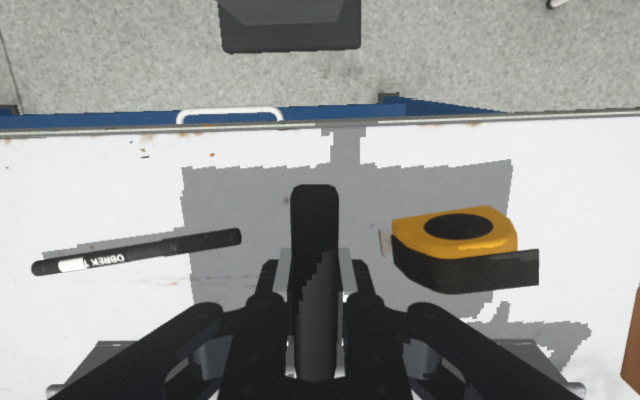

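View pics/s6.png

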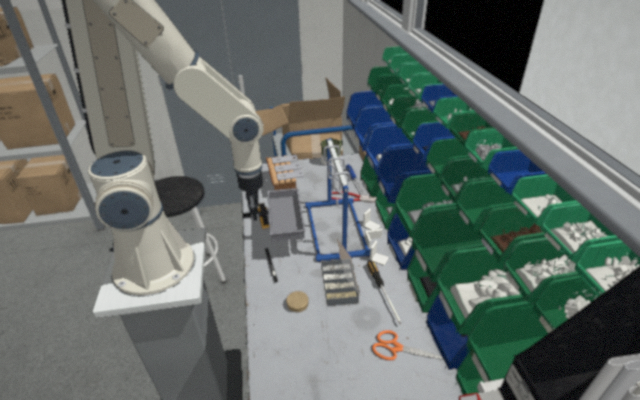

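View pics/c6.png

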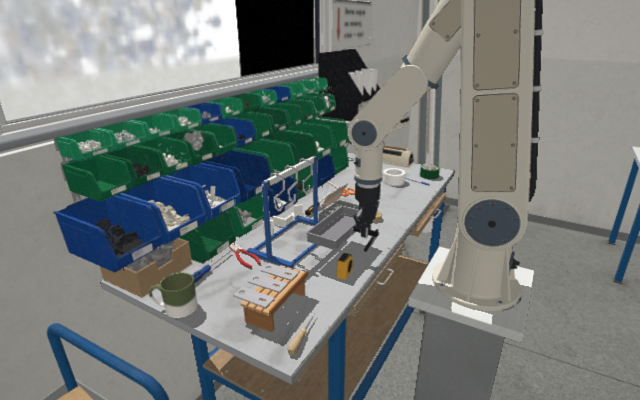

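```bash
python3 -m inch '[{"gripper":0,"tx":-0.015,"ty":0.002,"tz":0,"spin":0},{"gripper":0,"tx":-0.03,"ty":0.0025,"tz":0,"spin":0},{"gripper":0,"tx":-0.035,"ty":0.003,"tz":0,"spin":0},{"gripper":0,"tx":-0.035,"ty":0.003,"tz":0,"spin":0},{"gripper":0,"tx":-0.03,"ty":0.002,"tz":0,"spin":0},{"gripper":0,"tx":-0.0185,"ty":0.0018,"tz":0,"spin":0},{"gripper":0,"tx":0,"ty":0,"tz":0.01,"spin":0},{"gripper":0,"tx":0,"ty":0,"tz":0.01,"spin":0}]' 100
python3 -m inch '[{"gripper":0,"tx":0,"ty":0,"tz":0.01,"spin":0},{"gripper":0,"tx":0,"ty":0,"tz":0,"spin":0},{"gripper":0,"tx":0,"ty":0,"tz":0,"spin":0},{"gripper":0,"tx":0,"ty":0,"tz":0,"spin":0},{"gripper":0,"tx":0,"ty":0,"tz":0,"spin":0},{"gripper":0,"tx":0,"ty":0,"tz":0,"spin":0},{"gripper":0,"tx":0,"ty":0,"tz":0,"spin":0},{"gripper":0,"tx":0,"ty":0,"tz":0,"spin":0}]' 100
python3 - <<'E'
from h import *
f=grab_frame("wrist"); save(f,"w7"); s=sense();print(s["eef_pos"],s["tcp_rot"],s["opening"]); f=grab_frame("side"); 
cv2.imwrite('pics/s7.png',cv2.resize(f["pixels"][140:300,220:420,::-1],None,fx=4,fy=3.7)); f=grab_frame("scene"); cv2.imwrite('pics/c7.png',cv2.resize(f["pixels"][140:300,220:420,::-1],None,fx=4,fy=3.7))
E
```

```text
clock: 11.7
eef_pos: [496.7, 63.2, 73.2]
tcp_rot: [-3.142, -0.001, 3.108]
contact_force: [-1.2, 0.7, -2.4]
opening: 0.188
clock: 12.5
eef_pos: [496.8, 63.3, 64.4]
tcp_rot: [3.142, 0.0, 3.108]
contact_force: [0.5, -0.1, -2.5]
opening: 0.19
[496.73345115  63.30275061  64.3855475 ] [3.14157129e+00 1.64715719e-04 3.10848761e+00] 0.18922090709237321
```

View pics/w7.png

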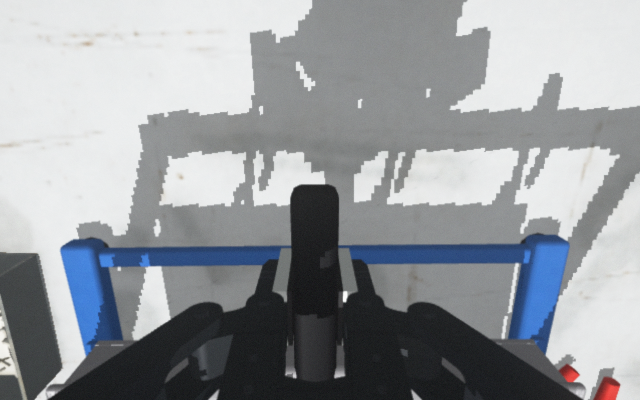

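View pics/s7.png

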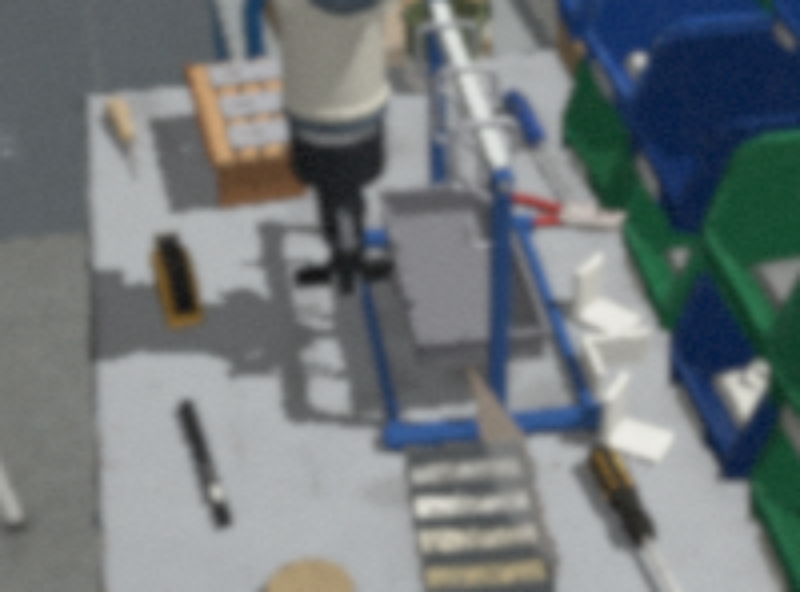

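View pics/c7.png

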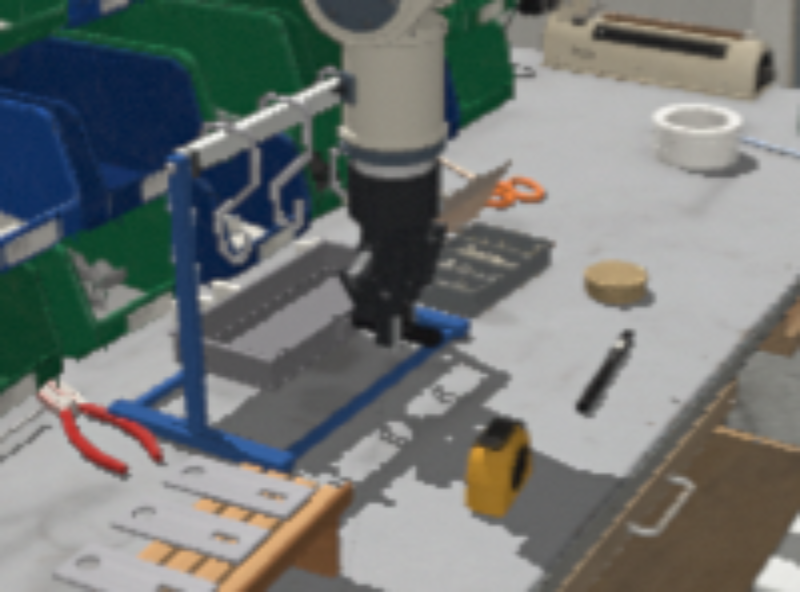

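```bash
python3 -m inch '[{"gripper":0,"tx":0,"ty":0,"tz":0.012,"spin":0},{"gripper":0,"tx":0,"ty":0,"tz":0.015,"spin":0},{"gripper":0,"tx":0,"ty":0,"tz":0.012,"spin":0},{"gripper":0,"tx":0,"ty":0,"tz":0.008,"spin":0},{"gripper":0,"tx":0,"ty":0,"tz":0.004,"spin":0},{"gripper":0,"tx":0,"ty":0,"tz":0.003,"spin":0},{"gripper":0,"tx":0,"ty":0,"tz":0.001,"spin":0},{"gripper":0,"tx":0,"ty":0,"tz":0,"spin":0}]' 100
python3 -m inch '[{"gripper":0,"tx":0,"ty":0,"tz":0.001,"spin":0},{"gripper":0,"tx":0,"ty":0,"tz":0,"spin":0},{"gripper":0.035,"tx":0,"ty":0,"tz":0,"spin":0},{"gripper":0.035,"tx":0,"ty":0,"tz":0,"spin":0},{"gripper":0.035,"tx":0,"ty":0,"tz":0,"spin":0},{"gripper":0.035,"tx":0,"ty":0,"tz":-0.02,"spin":0},{"gripper":0.035,"tx":0,"ty":0,"tz":-0.03,"spin":0},{"gripper":0.035,"tx":0,"ty":0,"tz":-0.03,"spin":0}]' 100
python3 - <<'E'
from h import *
f=grab_frame("wrist"); save(f,"w8"); s=sense();print(s["eef_pos"],s["tcp_rot"],s["opening"]); f=grab_frame("side"); 
cv2.imwrite('pics/s8.png',cv2.resize(f["pixels"][140:300,220:420,::-1],None,fx=4,fy=3.7))
E
```

```text
clock: 13.45
eef_pos: [496.9, 63.3, 9.5]
tcp_rot: [3.142, 0.0, 3.108]
contact_force: [0.2, 0.6, -1.7]
opening: 0.187
clock: 14.25
eef_pos: [496.2, 63.2, 88.9]
tcp_rot: [-3.141, -0.001, 3.108]
contact_force: [0.1, -0.9, -0.3]
opening: 0.406
[498.97579391  63.55425684  93.32337897] [3.14078727 0.00500442 3.10842616] 0.41126210368969046
```

View pics/w8.png

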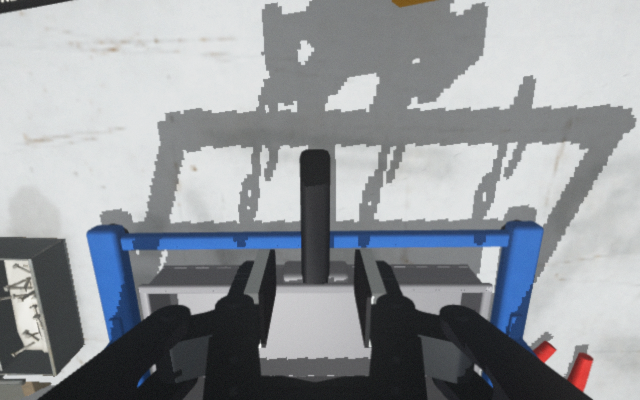

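View pics/s8.png

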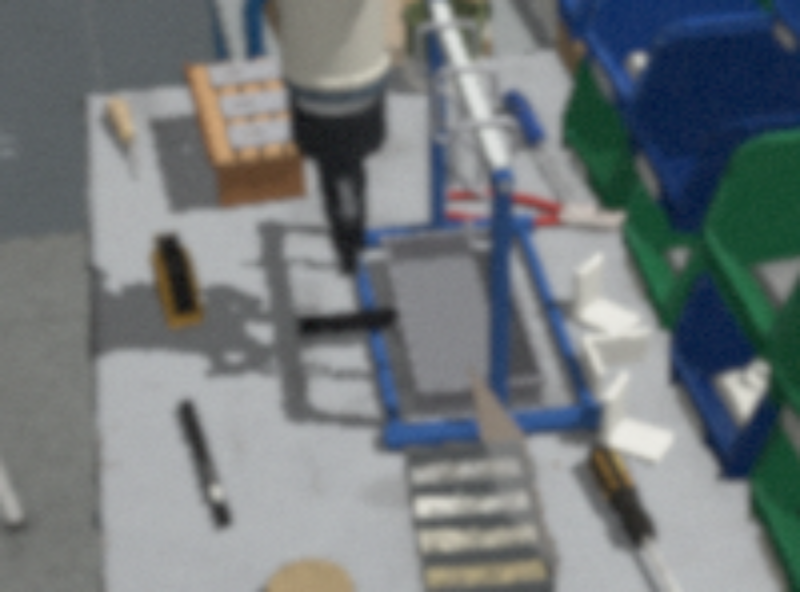

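```bash
python3 -m inch '[{"gripper":0.035,"tx":0,"ty":0,"tz":-0.03,"spin":0},{"gripper":0.035,"tx":0,"ty":0,"tz":-0.04,"spin":0},{"gripper":0.035,"tx":0,"ty":0,"tz":-0.05,"spin":0},{"gripper":0.035,"tx":0,"ty":0,"tz":-0.05,"spin":0},{"gripper":0.035,"tx":0,"ty":0,"tz":-0.04,"spin":0},{"gripper":0.035,"tx":0,"ty":0.03,"tz":0,"spin":0},{"gripper":0.035,"tx":0,"ty":0.045,"tz":0,"spin":0},{"gripper":0.035,"tx":0,"ty":0.045,"tz":0,"spin":0}]' 100
python3 -m inch '[{"gripper":0.035,"tx":0,"ty":0.045,"tz":0,"spin":0},{"gripper":0.035,"tx":0,"ty":0.045,"tz":0,"spin":0},{"gripper":0.035,"tx":0,"ty":0.045,"tz":0,"spin":0},{"gripper":0.035,"tx":0,"ty":0.04,"tz":0,"spin":0},{"gripper":0.035,"tx":0,"ty":0,"tz":0,"spin":0},{"gripper":0.035,"tx":0,"ty":0,"tz":0,"spin":0},{"gripper":0.035,"tx":0,"ty":0,"tz":0,"spin":0},{"gripper":0.035,"tx":0,"ty":0,"tz":0,"spin":0}]' 100
python3 - <<'E'
from h import *
f=grab_frame("wrist"); save(f,"w9"); s=sense();print(s["eef_pos"],s["tcp_rot"],s["opening"])
for m in masks_of("wrist","plate_1"): print(round(m["conf"],2),np.round(m["centre"]),m["pixels"].sum(),np.round(onz(f,*m["centre"],74)))
E
```

```text
clock: 15.15
eef_pos: [500.7, 184.2, 298.2]
tcp_rot: [3.141, 0.001, 3.107]
contact_force: [1.7, 0.8, 0.3]
opening: 0.413
clock: 15.95
eef_pos: [506.5, 356.9, 298.2]
tcp_rot: [-3.141, -0.0, 3.107]
contact_force: [-0.9, -0.4, 0.1]
opening: 0.405
[506.675299   356.95948424 298.37976882] [-3.14150382e+00  1.03331105e-04  3.10704935e+00] 0.4136743491795007
0.63 [113. 397.] 3800 [459. 441.  74.]
0.62 [127. 275.] 3573 [468. 318.  74.]
0.56 [124. 338.] 3637 [467. 382.  74.]
```

View pics/w9.png

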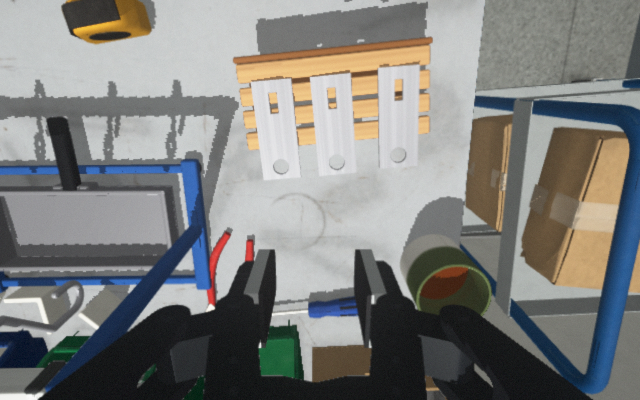

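```bash
python3 - <<'E'
from h import *
f=grab_frame("wrist")
im=cv2.cvtColor(f["pixels"],cv2.COLOR_RGB2GRAY)
c=f["pixels"][40:260,220:470,::-1]; cv2.imwrite('pics/w9z.png',cv2.resize(c,None,fx=3,fy=2.7,interpolation=cv2.INTER_CUBIC))
for m in masks_of("wrist","plate_1"):
    M=m["pixels"].astype(np.uint8)
    cn,_=cv2.findContours(M,cv2.RETR_EXTERNAL,cv2.CHAIN_APPROX_NONE); cn=max(cn,key=cv2.contourArea)
    W=np.array([onz(f,y,x,74)[:2] for x,y in cn[:,0]],np.float32)
    r=cv2.minAreaRect(W); b=cv2.boxPoints(r)
    print(np.round(r[0],1),np.round(r[1],1),r[2],np.round(b,1).tolist())
P=lambda r,c:np.round(onz(f,r,c,74),1)[:2]
print(P(166,281),P(162,337),P(154.5,398.5)); print('slots',P(101,273),P(96,332),P(89,398))
E
```

```text
[464.2 442.3] [99.8 42. ] 1.452574610710144 [[413.79998779296875, 462.0], [414.8999938964844, 420.0], [514.7000122070312, 422.5], [513.5999755859375, 464.5]]
[469.7 377.1] [99.8 40.1] 3.486410617828369 [[418.70001220703125, 394.0], [421.20001220703125, 354.0], [520.7000122070312, 360.1000061035156], [518.2999877929688, 400.1000061035156]]
[472.8 319. ] [100.6  41.3] 3.122901439666748 [[421.5, 336.79998779296875], [423.70001220703125, 295.6000061035156], [524.2000122070312, 301.1000061035156], [521.9000244140625, 342.29998779296875]]
[509.3 321.1] [507.1 380.2] [501.4 444.4]
slots [443.1 317.4] [440.3 376.2] [436.1 441.4]
```

View pics/w9z.png

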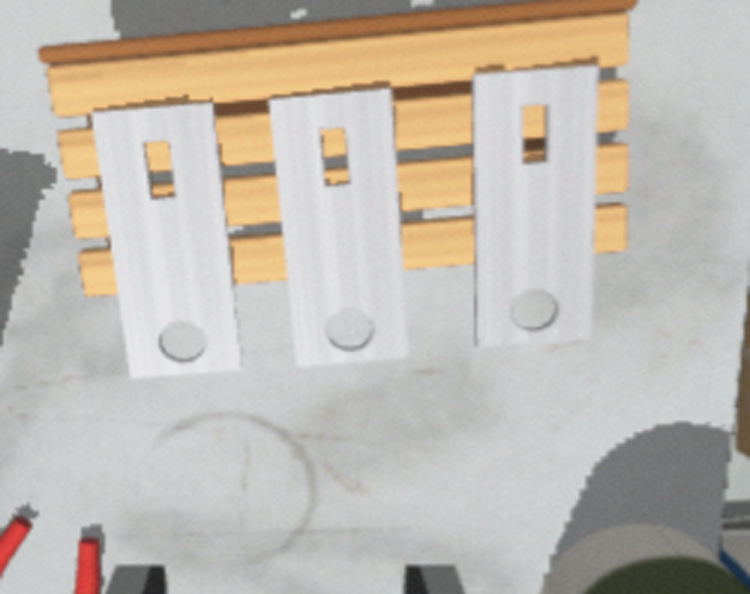

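```bash
python3 -m inch '[{"gripper":0.035,"tx":0,"ty":-0.02,"tz":-0.02,"spin":0},{"gripper":0.035,"tx":-0.02,"ty":-0.04,"tz":-0.02,"spin":0},{"gripper":0.035,"tx":-0.02,"ty":-0.042,"tz":0,"spin":0},{"gripper":0.035,"tx":-0.02,"ty":-0.042,"tz":0,"spin":0},{"gripper":0.035,"tx":-0.02,"ty":-0.042,"tz":0,"spin":0},{"gripper":0.035,"tx":-0.02,"ty":-0.042,"tz":0,"spin":0},{"gripper":0.035,"tx":-0.022,"ty":-0.042,"tz":0,"spin":0},{"gripper":0.035,"tx":-0.022,"ty":-0.022,"tz":0,"spin":0}]' 60
python3 -m inch '[{"gripper":0.035,"tx":0,"ty":0,"tz":0,"spin":0},{"gripper":0.035,"tx":0,"ty":0,"tz":0,"spin":0},{"gripper":0.035,"tx":0,"ty":0,"tz":0,"spin":0},{"gripper":0.035,"tx":0,"ty":0,"tz":0,"spin":0},{"gripper":0.035,"tx":0,"ty":0,"tz":0,"spin":0},{"gripper":0.035,"tx":0,"ty":0,"tz":0,"spin":0},{"gripper":0.035,"tx":0,"ty":0,"tz":0,"spin":0},{"gripper":0.035,"tx":0,"ty":0,"tz":0,"spin":0}]' 60
python3 - <<'E'
from h import *
f=grab_frame("wrist"); save(f,"w10"); s=sense();print(s["eef_pos"],s["tcp_rot"],s["opening"])
for m in masks_of("wrist","hook_1_grip"): print(round(m["conf"],2),np.round(m["centre"]),m["pixels"].sum())
E
```

```text
clock: 16.95
eef_pos: [641.1, 57.8, 338.7]
tcp_rot: [-3.141, 0.001, 3.106]
contact_force: [1.0, 1.0, -0.6]
opening: 0.411
clock: 17.75
eef_pos: [640.6, 61.7, 338.3]
tcp_rot: [-3.142, 0.0, 3.109]
contact_force: [-0.5, 0.9, -0.4]
opening: 0.412
[640.66857171  61.63125376 338.29858895] [-3.14158020e+00  3.34522903e-05  3.10862205e+00] 0.4161823639432435
0.64 [129. 173.] 1824
0.43 [ 93. 310.] 13163
```

View pics/w10.png

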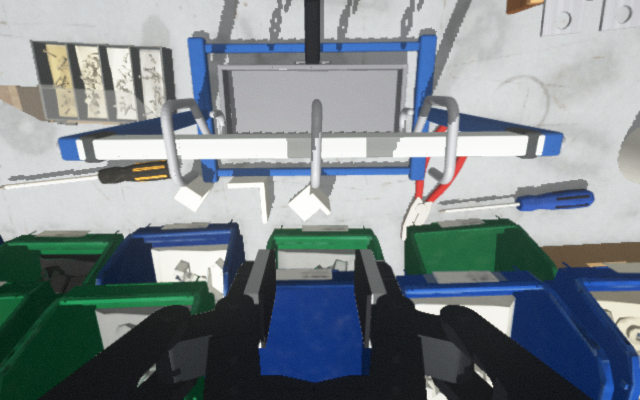

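```bash
python3 - <<'E'
from h import *
f=grab_frame("wrist")
P=lambda r,c,z:np.round(onz(f,r,c,z),1)[:2]
print('bar top edges',[P(*a,275) for a in [(139,70),(161,70),(138,260),(158,260),(133,550),(155,550)]])
print('ends',P(150,62,275),P(142,562,275))
for nm,a,b in [('L',(112,164),(178,178)),('M',(108,317),(185,317)),('R',(108,454),(178,448))]:
    print(nm,P(*a,278),P(*b,278))
print('frame', [P(*a,12) for a in [(40,190),(38,435),(179,207),(175,430)]])
print('pan', [P(*a,32) for a in [(66,221),(66,408),(167,222),(163,405)]])
c=f["pixels"][80:210,130:480,::-1]; cv2.imwrite('pics/w10z.png',cv2.resize(c,None,fx=2.28,fy=2.28,interpolation=cv2.INTER_CUBIC))
E
```

```text
bar top edges [array([588.2, -77.3]), array([601. , -80.4]), array([591. ,  31.3]), array([602.7,  30.3]), array([594., 197.]), array([606.7, 199.2])]
ends [594.4 -83.4] [599.4 204.6]
L [574.6 -20.2] [612.4 -18.2]
M [575.1  64.7] [619.4  63.3]
R [577.8 140.3] [617.7 140.4]
frame [array([507.3, -85. ]), array([515. , 210.5]), array([680.5, -86.7]), array([685. , 216.2])]
pan [array([538.7, -46.2]), array([546. , 174.8]), array([660.2, -59. ]), array([662.8, 176.6])]
```

View pics/w10z.png

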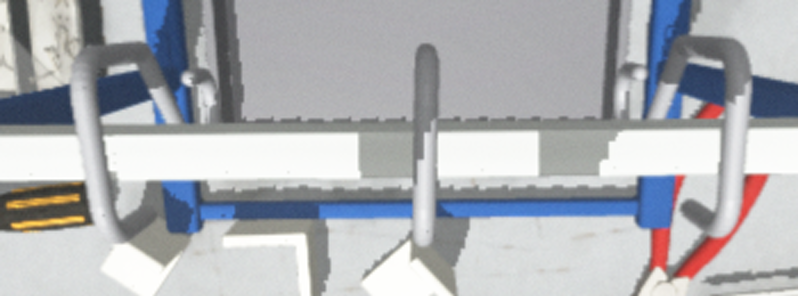

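```bash
python3 - <<'E'
from h import *
f=grab_frame("wrist"); g=grab_frame("side"); c=grab_frame("scene")
P=lambda r,c,z:np.round(onz(f,r,c,z),1)[:2]
for nm,q in [('L',(139,169.5)),('L2',(165,174)),('M',(139,317)),('R',(139,452.4)),('R2',(165,450))]: print(nm,P(*q,278))
cv2.imwrite('pics/c10z.png',cv2.resize(c["pixels"][140:260,240:340,::-1],None,fx=5,fy=5,interpolation=cv2.INTER_CUBIC))
cv2.imwrite('pics/s10z.png',cv2.resize(g["pixels"][130:250,280:400,::-1],None,fx=5,fy=5,interpolation=cv2.INTER_CUBIC))
E
```

```text
L [589.5 -19.6]
L2 [604.6 -19.4]
M [592.2  64.1]
R [594.9 140.9]
R2 [609.9 140.8]
```

View pics/c10z.png

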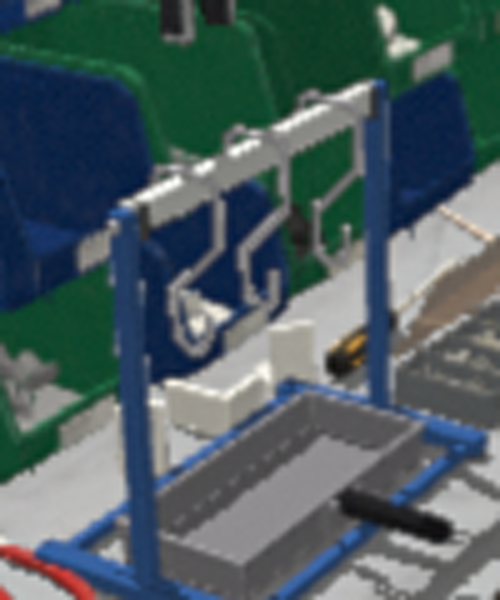

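View pics/s10z.png

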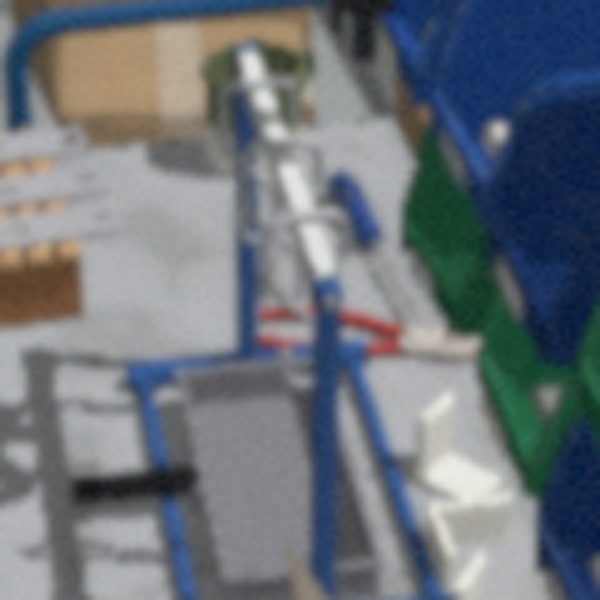

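```bash
python3 -m inch '[{"gripper":0.035,"tx":0.015,"ty":0.017,"tz":0,"spin":0},{"gripper":0.035,"tx":0.02,"ty":0.02,"tz":0,"spin":0},{"gripper":0.035,"tx":0.02,"ty":0.02,"tz":0,"spin":0},{"gripper":0.035,"tx":0.014,"ty":0.02,"tz":0,"spin":0},{"gripper":0.035,"tx":0,"ty":0,"tz":0,"spin":-1},{"gripper":0.035,"tx":0,"ty":0,"tz":0.025,"spin":0},{"gripper":0.035,"tx":0,"ty":0,"tz":0,"spin":0},{"gripper":0.035,"tx":0,"ty":0,"tz":0,"spin":0}]' 60
python3 - <<'E'
from h import *
f=grab_frame("wrist"); save(f,"w11"); s=sense();print(s["eef_pos"],s["tcp_rot"],s["opening"])
E
```

```text
clock: 18.85
eef_pos: [574.1, 140.5, 313.2]
tcp_rot: [-3.141, -0.001, 3.126]
contact_force: [0.6, 0.3, 0.0]
opening: 0.409
[574.546185   140.57893558 313.84801987] [-3.14156967e+00  1.21792963e-04  3.12570728e+00] 0.41577107216820625
```

View pics/w11.png

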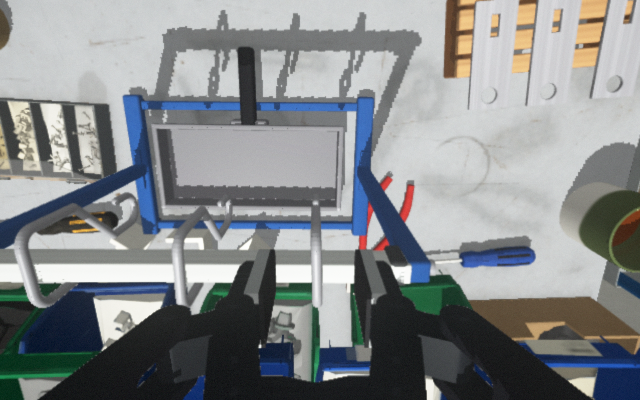

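```bash
python3 -m inch '[{"gripper":0.035,"tx":0,"ty":0,"tz":0.02,"spin":0},{"gripper":0.035,"tx":0,"ty":0,"tz":0.025,"spin":0},{"gripper":0.035,"tx":0,"ty":0,"tz":0.02,"spin":0},{"gripper":0.035,"tx":0,"ty":0,"tz":0.015,"spin":0},{"gripper":0.035,"tx":0,"ty":0,"tz":0.002,"spin":0},{"gripper":0,"tx":0,"ty":0,"tz":0,"spin":0},{"gripper":0,"tx":0,"ty":0,"tz":0,"spin":0},{"gripper":0,"tx":0,"ty":0,"tz":0,"spin":0}]' 80
python3 -m inch '[{"gripper":0,"tx":0,"ty":0,"tz":0,"spin":0},{"gripper":0,"tx":0,"ty":0,"tz":-0.01,"spin":0},{"gripper":0,"tx":0,"ty":0,"tz":-0.015,"spin":0},{"gripper":0,"tx":0,"ty":0,"tz":-0.015,"spin":0},{"gripper":0,"tx":0,"ty":0,"tz":-0.006,"spin":0},{"gripper":0,"tx":0,"ty":0,"tz":0,"spin":0},{"gripper":0,"tx":0,"ty":0,"tz":0,"spin":0},{"gripper":0,"tx":0,"ty":0,"tz":0,"spin":0}]' 80
python3 - <<'E'
from h import *
f=grab_frame("wrist"); save(f,"w12"); s=sense();print(s["eef_pos"],s["tcp_rot"],s["opening"],s["contact_force"]); f=grab_frame("side"); 
cv2.imwrite('pics/s12.png',cv2.resize(f["pixels"][130:250,270:420,::-1],None,fx=5,fy=5,interpolation=cv2.INTER_CUBIC)); 
f=grab_frame("scene"); cv2.imwrite('pics/c12.png',cv2.resize(f["pixels"][140:260,240:340,::-1],None,fx=5,fy=5,interpolation=cv2.INTER_CUBIC))
E
```

```text
clock: 19.7
eef_pos: [575.1, 140.9, 232.6]
tcp_rot: [3.141, 0.002, 3.126]
contact_force: [0.2, 0.0, 1.7]
opening: 0.047
clock: 20.5
eef_pos: [571.8, 140.7, 277.1]
tcp_rot: [-3.141, -0.005, 3.126]
contact_force: [-7.2, 0.2, -3.3]
opening: 0.047
[571.82145579 140.63051846 277.02602522] [-3.14107013 -0.00541911  3.12586034] 0.04717866356074589 [-7.59055182  0.20453156 -2.85016853]
```

View pics/w12.png

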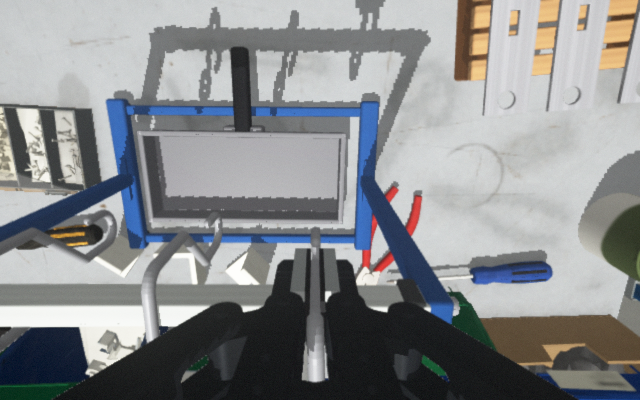

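View pics/s12.png

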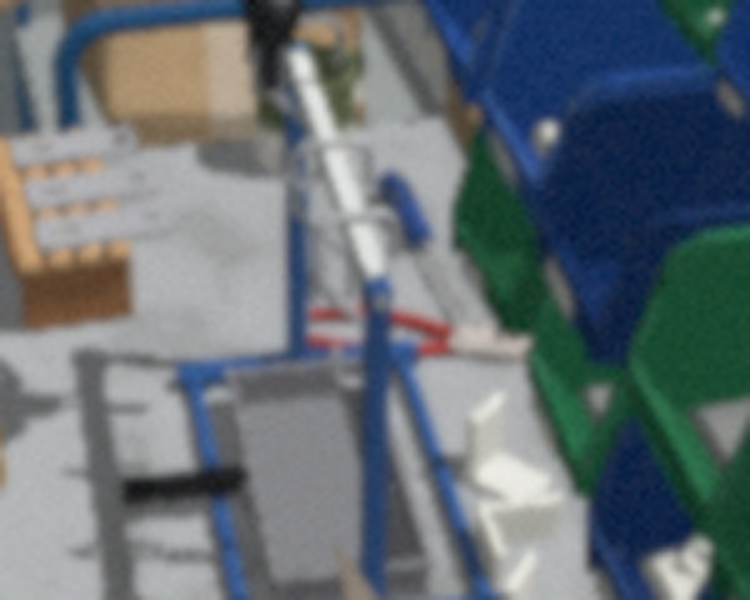

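View pics/c12.png

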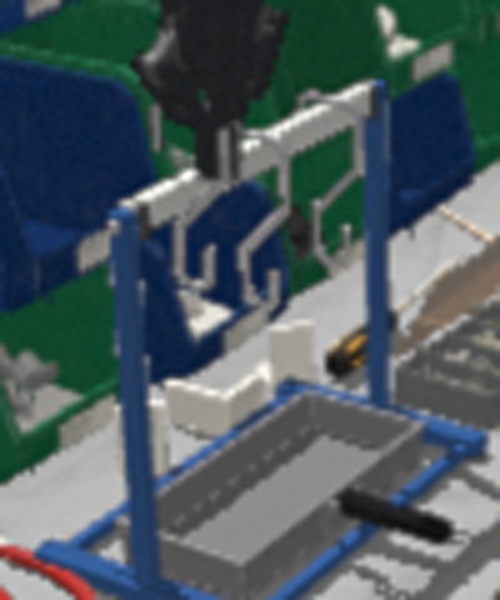

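```bash
python3 -m inch '[{"gripper":0,"tx":0.005,"ty":0,"tz":0.003,"spin":0},{"gripper":0,"tx":0.015,"ty":0,"tz":0.002,"spin":0},{"gripper":0,"tx":0.025,"ty":0,"tz":0,"spin":0},{"gripper":0,"tx":0.025,"ty":0,"tz":0,"spin":0},{"gripper":0,"tx":0.03,"ty":0,"tz":0,"spin":0},{"gripper":0,"tx":0,"ty":0,"tz":0,"spin":0},{"gripper":0,"tx":0,"ty":0,"tz":0,"spin":0},{"gripper":0,"tx":0,"ty":0,"tz":0,"spin":0}]' 80
python3 - <<'E'
from h import *
f=grab_frame("wrist"); save(f,"w13"); s=sense();print(s["eef_pos"],s["tcp_rot"],s["opening"],s["contact_force"]); f=grab_frame("side"); 
cv2.imwrite('pics/s13.png',cv2.resize(f["pixels"][100:220,270:420,::-1],None,fx=5,fy=5,interpolation=cv2.INTER_CUBIC)); 
f=grab_frame("scene"); cv2.imwrite('pics/c13.png',cv2.resize(f["pixels"][140:260,240:340,::-1],None,fx=5,fy=5,interpolation=cv2.INTER_CUBIC))
E
```

```text
clock: 21.45
eef_pos: [475.4, 142.5, 273.0]
tcp_rot: [3.141, 0.002, 3.126]
contact_force: [0.9, 0.5, -0.6]
opening: 0.041
[475.39519326 142.44530884 272.75468062] [3.14129334e+00 1.38009564e-03 3.12576416e+00] 0.04266660299956106 [-0.10350886 -0.03479821 -0.89951533]
```

View pics/w13.png

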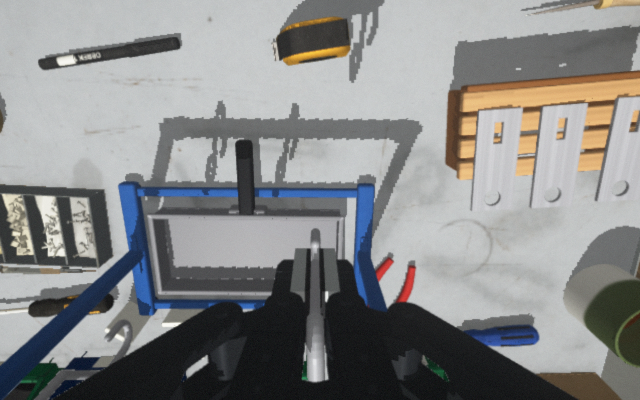

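View pics/s13.png

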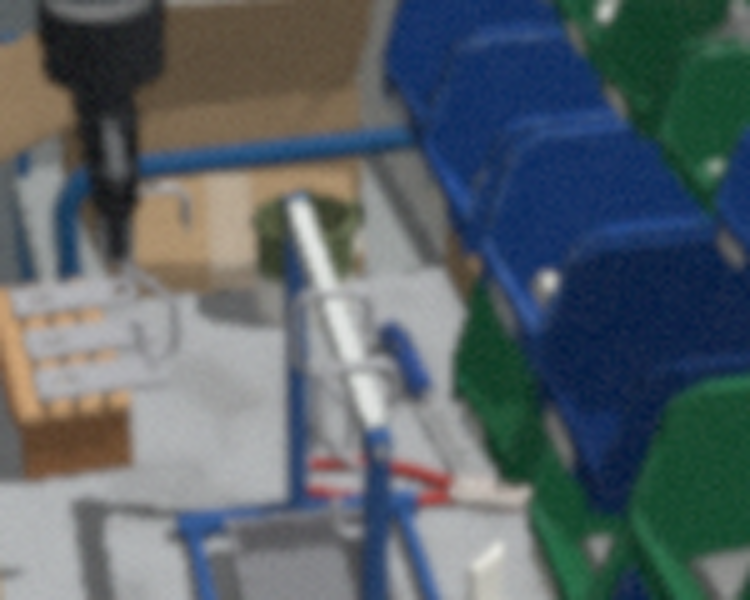

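View pics/c13.png

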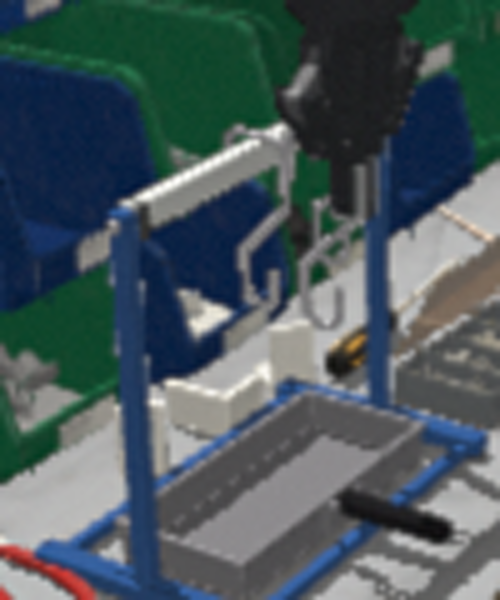

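```bash
cat >> h.py <<'E'
HOOK=[(46,-2),(46,18),(43,25),(36,28),(10,28),(3,25),(0,18),(0,0),(0,-18),(35,-54),(35,-80),(32,-88),(23,-92),(14,-88),(11,-80),(11,-63)]
def hookpts(grip,yaw,pitch=0):
    out=[]
    for x,z in HOOK:
        xr=x*np.cos(pitch)+z*np.sin(pitch); zr=-x*np.sin(pitch)+z*np.cos(pitch)
        out.append((grip[0]+xr*np.cos(yaw),grip[1]+xr*np.sin(yaw),grip[2]+zr))
    return out
def drawhook(f,im,pts,roi,s,col):
    q=[proj(f,p) for p in pts]
    q=np.array([[(c-roi[1]+.5)*s,(r-roi[0]+.5)*s] for r,c in q],np.int32)
    cv2.polylines(im,[q],False,col,1)
E
python3 - <<'E'
from h import *
s=sense();p=s["eef_pos"];yaw=s["tcp_rot"][2]-np.pi
g=(p[0],p[1],p[2]+19)
for n,roi,sc in [("side",(90,210,250,350),6),("scene",(160,270,250,350),6),("wrist",(190,400,200,440),3)]:
    f=grab_frame(n); im=cv2.resize(f["pixels"][roi[0]:roi[1],roi[2]:roi[3],::-1],None,fx=sc,fy=sc,interpolation=cv2.INTER_CUBIC)
    for pit,c in [(0,(0,0,255)),(0.15,(0,255,255)),(-.15,(255,0,255))]: drawhook(f,im,hookpts(g,yaw,pit),(roi[0],roi[2]),sc,c)
    cv2.imwrite('pics/f13%s.png'%n,im)
E
```

```text
(no output)
```

View pics/f13side.png

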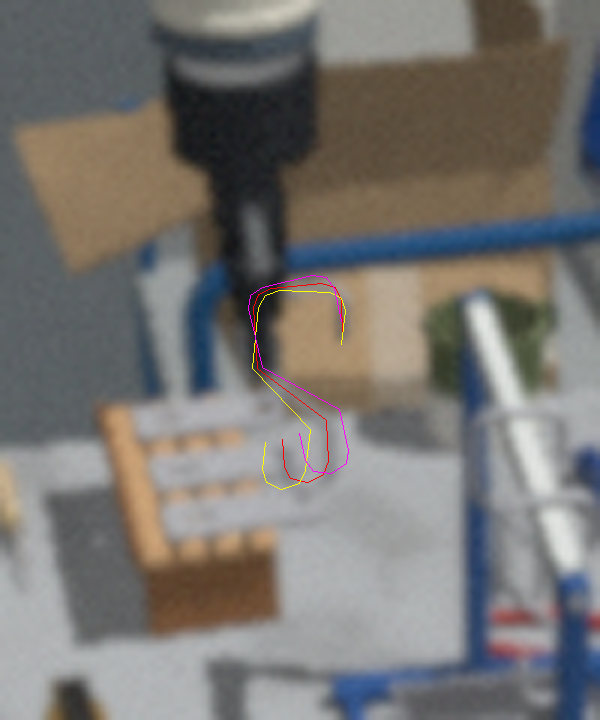

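View pics/f13scene.png

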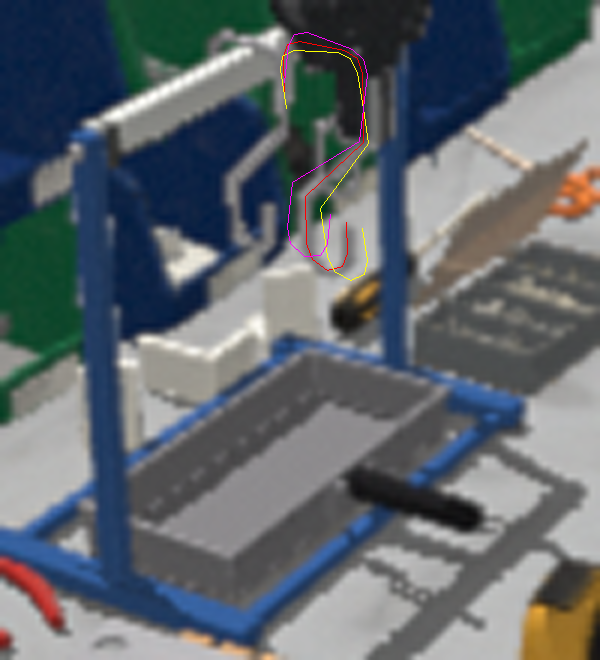

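View pics/f13wrist.png

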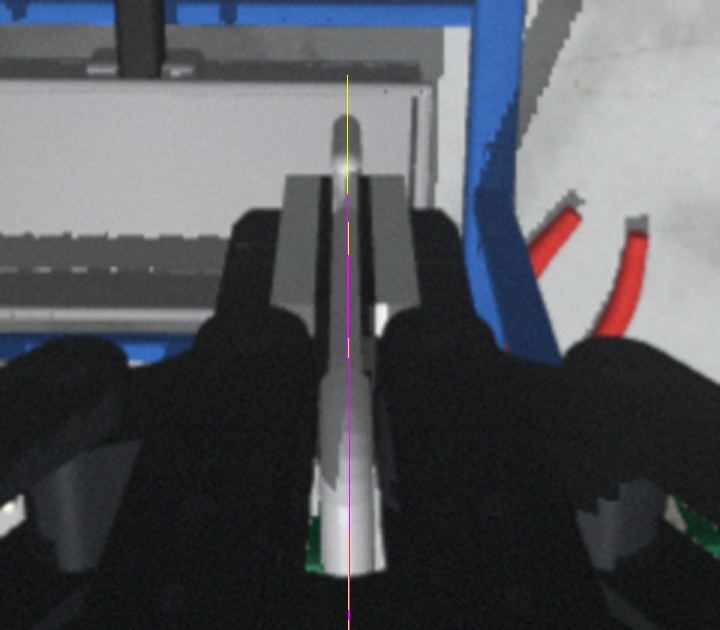

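```bash
python3 - <<'E'
from h import *
s=sense();p=s["eef_pos"];yaw=s["tcp_rot"][2]-np.pi
f=grab_frame("wrist")
for dx in (-3,0,3):
  for pit in (-.15,-.1,-.05,0,.05,.1,.15,):
    g=(p[0]+dx,p[1],p[2]+19)
    pts=np.array(hookpts(g,yaw,pit)); pr=np.array([proj(f,q)[0] for q in pts]); 
    i=pr[9:].argmin()+9
    q=pts[i]+np.array([-3,0,0]); print(dx,pit,i,round(pr[i],1),round(proj(f,q)[0],1))
c=grab_frame("scene"); d=grab_frame("side")
for n,f,roi,sc in [("c",c,(190,215,280,320),15),("d",d,(130,180,285,315),12)]:
    a=cv2.resize(f["pixels"][roi[0]:roi[1],roi[2]:roi[3],::-1],None,fx=sc,fy=sc,interpolation=cv2.INTER_CUBIC); b=a.copy()
    for pit,cc in [(0,(0,0,255)),(.1,(0,255,255)),(-.1,(255,0,255))]: drawhook(f,b,hookpts((p[0],p[1],p[2]+19),yaw,pit),(roi[0],roi[2]),sc,cc)
    cv2.imwrite('pics/g13%s.png'%n,np.hstack([a,b])if n=="d" else np.vstack([a,b])[:600])
E
```

```text
-3 -0.15 14 249.5 245.1
-3 -0.1 14 243.0 238.6
-3 -0.05 13 236.5 232.2
-3 0 13 229.8 225.4
-3 0.05 13 223.0 218.7
-3 0.1 13 216.4 211.9
-3 0.15 13 209.7 205.2
0 -0.15 14 253.8 249.5
0 -0.1 14 247.4 243.0
0 -0.05 13 240.8 236.5
0 0 13 234.1 229.8
0 0.05 13 227.4 223.0
0 0.1 13 220.7 216.4
0 0.15 13 214.1 209.7
3 -0.15 14 258.2 253.8
3 -0.1 13 251.8 247.6
3 -0.05 13 245.0 240.8
3 0 13 238.3 234.1
3 0.05 13 231.7 227.4
3 0.1 13 225.1 220.7
3 0.15 13 218.5 214.1
```

View pics/g13d.png

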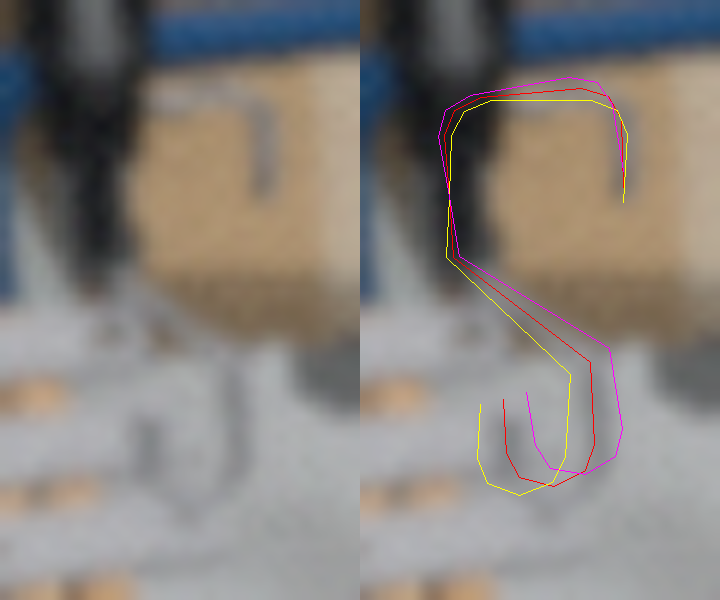

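View pics/g13c.png

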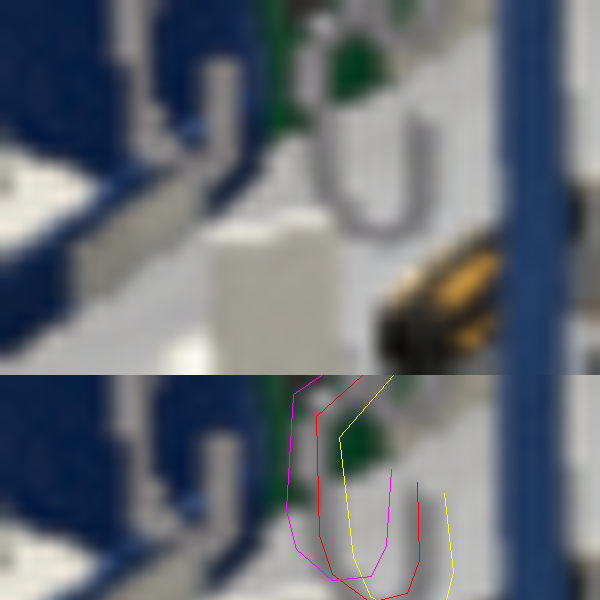

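```bash
python3 -m inch '[{"gripper":0,"tx":-0.005,"ty":0.02,"tz":0,"spin":0},{"gripper":0,"tx":-0.01,"ty":0.035,"tz":0,"spin":0},{"gripper":0,"tx":-0.01,"ty":0.04,"tz":0,"spin":0},{"gripper":0,"tx":-0.01,"ty":0.04,"tz":0,"spin":0},{"gripper":0,"tx":-0.01,"ty":0.03,"tz":0,"spin":0},{"gripper":0,"tx":0,"ty":0.014,"tz":0.02,"spin":0},{"gripper":0,"tx":0,"ty":0,"tz":0.03,"spin":0},{"gripper":0,"tx":0,"ty":0,"tz":0.03,"spin":0}]' 80
python3 -m inch '[{"gripper":0,"tx":0,"ty":0,"tz":0.03,"spin":0},{"gripper":0,"tx":0,"ty":0,"tz":0.01,"spin":0},{"gripper":0,"tx":0,"ty":0,"tz":0,"spin":0},{"gripper":0,"tx":0,"ty":0,"tz":0,"spin":0},{"gripper":0,"tx":0,"ty":0,"tz":0,"spin":0},{"gripper":0,"tx":0,"ty":0,"tz":0,"spin":0},{"gripper":0,"tx":0,"ty":0,"tz":0,"spin":0},{"gripper":0,"tx":0,"ty":0,"tz":0,"spin":0}]' 80
cat > look.py <<'E'
import sys
from h import *
tag=sys.argv[1]; dx=float(sys.argv[2]) if len(sys.argv)>2 else 0
s=sense();p=s["eef_pos"];yaw=s["tcp_rot"][2]-np.pi
g=(p[0]+dx,p[1],p[2]+16); print(np.round(p,1),round(yaw,3),s["opening"],np.round(s["contact_force"],1),'clk',s["clock"])
f=grab_frame("wrist"); save(f,tag+"w")
for n in ("side","scene"):
    f=grab_frame(n); r,c=[int(v) for v in proj(f,(g[0],g[1],g[2]-40))]
    r0,c0=max(0,r-28),max(0,c-32); sc=9
    a=cv2.resize(f["pixels"][r0:r0+56,c0:c0+44,::-1],None,fx=sc,fy=sc,interpolation=cv2.INTER_CUBIC); b=a.copy()
    drawhook(f,b,hookpts(g,yaw,0),(r0,c0),sc,(0,0,255))
    cv2.imwrite('pics/%s%s.png'%(tag,n),np.hstack([a,b]))
E
python3 look.py i1
```

```text
clock: 22.7
eef_pos: [522.3, 321.4, 191.4]
tcp_rot: [3.141, 0.001, 3.127]
contact_force: [0.4, 0.6, -0.9]
opening: 0.047
clock: 23.5
eef_pos: [522.3, 320.7, 152.8]
tcp_rot: [3.141, 0.001, 3.126]
contact_force: [0.4, -0.0, -0.1]
opening: 0.046
[522.3 320.7 152.8] -0.016 0.0463386722398109 [ 0.4 -0.  -0.1] clk 23.5
```

View pics/i1w.png

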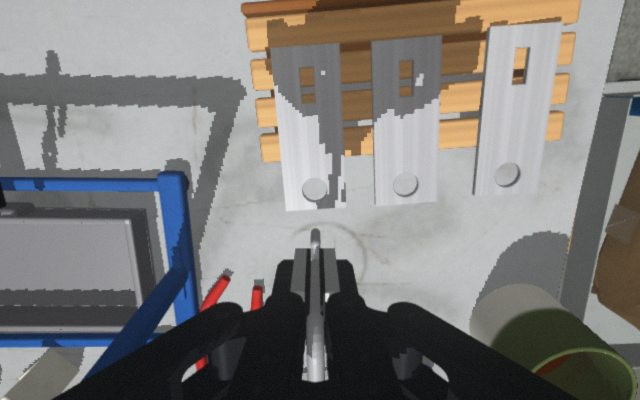

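View pics/i1side.png

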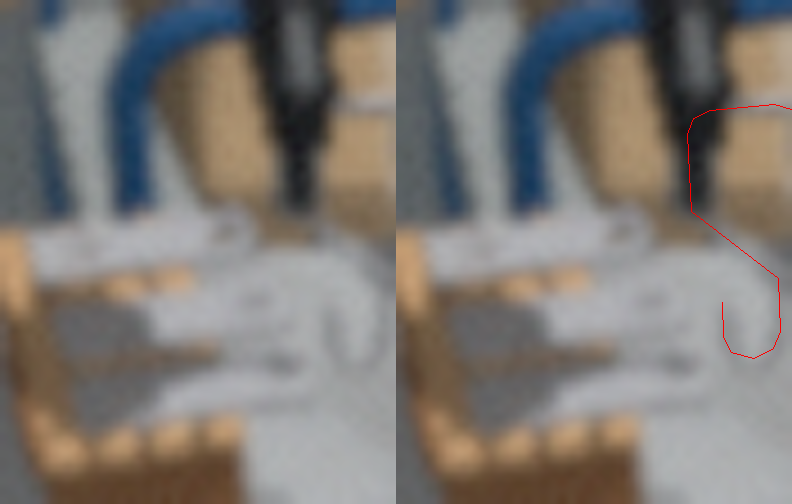

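View pics/i1scene.png

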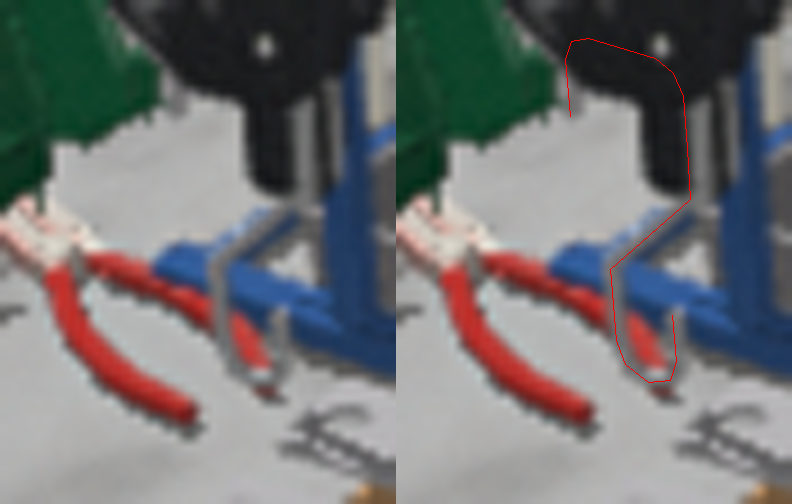

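```bash
python3 - <<'E'
from h import *
f=grab_frame("wrist")
for rc in [(189.5,314.5),(185,405),(175,507),(211,313)]: print(np.round(onz(f,*rc,74),1))
E
```

```text
[508.9 320.3  74. ]
[506.8 378.8  74. ]
[501.3 443.   74. ]
[523.7 319.1  74. ]
```

```bash
python3 -m inch '[{"gripper":0,"tx":0,"ty":0,"tz":0.012,"spin":0},{"gripper":0,"tx":0,"ty":0,"tz":0.015,"spin":0},{"gripper":0,"tx":0,"ty":0,"tz":0.01,"spin":0},{"gripper":0,"tx":0,"ty":0,"tz":0.005,"spin":0},{"gripper":0,"tx":0,"ty":0,"tz":0,"spin":0},{"gripper":0,"tx":0,"ty":0,"tz":0,"spin":0},{"gripper":0,"tx":0,"ty":0,"tz":0,"spin":0},{"gripper":0,"tx":0,"ty":0,"tz":0,"spin":0}]' 80
python3 -m inch '[{"gripper":0,"tx":0.004,"ty":0,"tz":0,"spin":0},{"gripper":0,"tx":0.006,"ty":0,"tz":0,"spin":0},{"gripper":0,"tx":0.006,"ty":0,"tz":0,"spin":0},{"gripper":0,"tx":0.005,"ty":0,"tz":0,"spin":0},{"gripper":0,"tx":0.003,"ty":0,"tz":0,"spin":0},{"gripper":0,"tx":0,"ty":0,"tz":0,"spin":0},{"gripper":0,"tx":0,"ty":0,"tz":0,"spin":0},{"gripper":0,"tx":0,"ty":0,"tz":0,"spin":0}]' 80
python3 look.py i2
```

```text
clock: 24.5
eef_pos: [522.4, 320.8, 110.8]
tcp_rot: [3.141, 0.001, 3.126]
contact_force: [0.4, 0.4, -0.5]
opening: 0.048
clock: 25.3
eef_pos: [498.3, 321.0, 110.3]
tcp_rot: [3.141, 0.0, 3.126]
contact_force: [0.2, 0.1, -0.3]
opening: 0.042
[498.3 321.  110.3] -0.016 0.04243495707365193 [ 0.2  0.1 -0.3] clk 25.3
```

View pics/i2w.png

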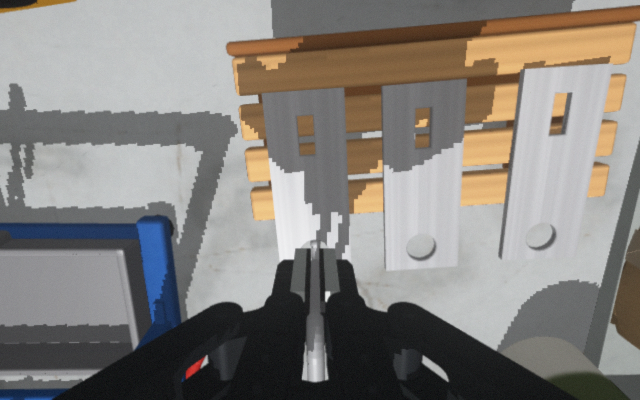

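View pics/i2side.png

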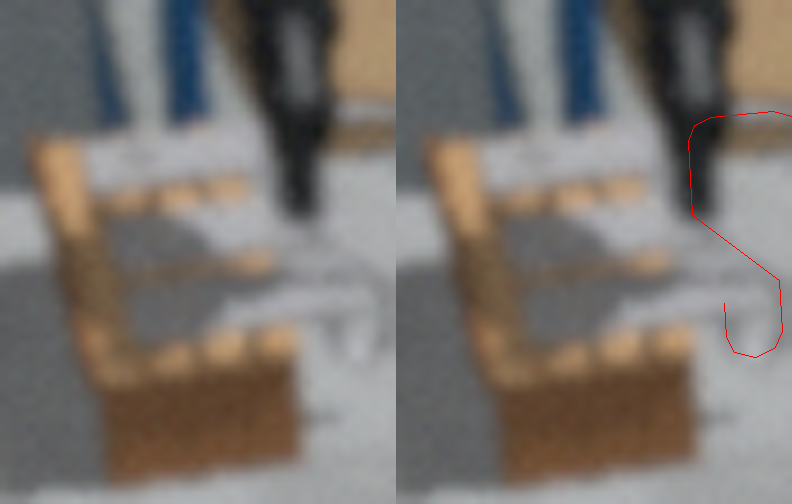

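View pics/i2scene.png

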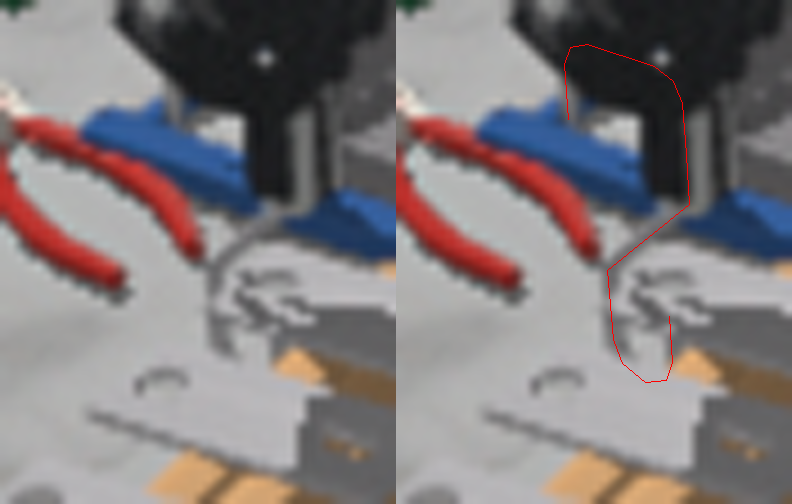

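```bash
python3 -m inch '[{"gripper":0,"tx":0,"ty":0,"tz":-0.003,"spin":0},{"gripper":0,"tx":0,"ty":0,"tz":-0.004,"spin":0},{"gripper":0,"tx":0,"ty":0,"tz":-0.005,"spin":0},{"gripper":0,"tx":0,"ty":0,"tz":-0.005,"spin":0},{"gripper":0,"tx":0,"ty":0,"tz":-0.005,"spin":0},{"gripper":0,"tx":0,"ty":0,"tz":0,"spin":0},{"gripper":0,"tx":0,"ty":0,"tz":0,"spin":0},{"gripper":0,"tx":0,"ty":0,"tz":0,"spin":0}]' 80
python3 look.py i3
```

```text
clock: 26.25
eef_pos: [498.0, 320.9, 132.1]
tcp_rot: [-3.141, -0.0, 3.126]
contact_force: [0.3, 0.3, -1.0]
opening: 0.044
[498.  320.9 132.1] -0.016 0.043791642399421536 [ 0.3  0.3 -1. ] clk 26.25
```

View pics/i3w.png

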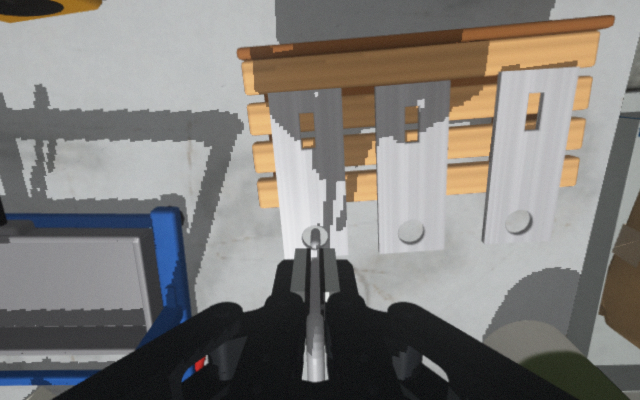

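View pics/i3side.png

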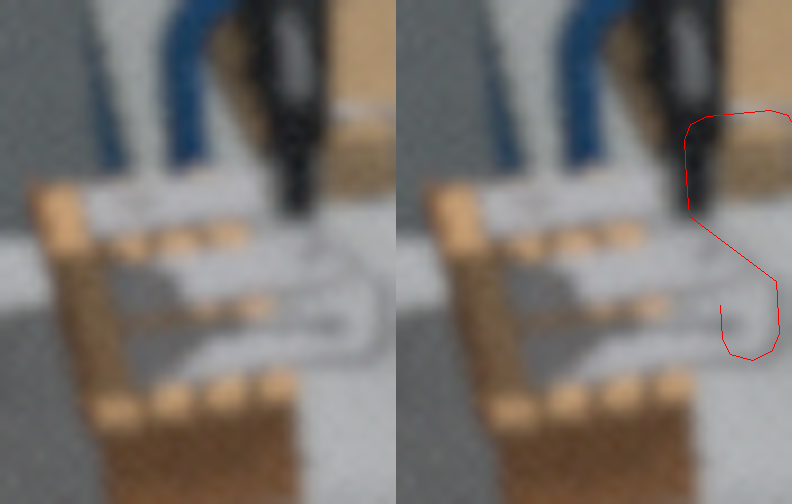

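View pics/i3scene.png

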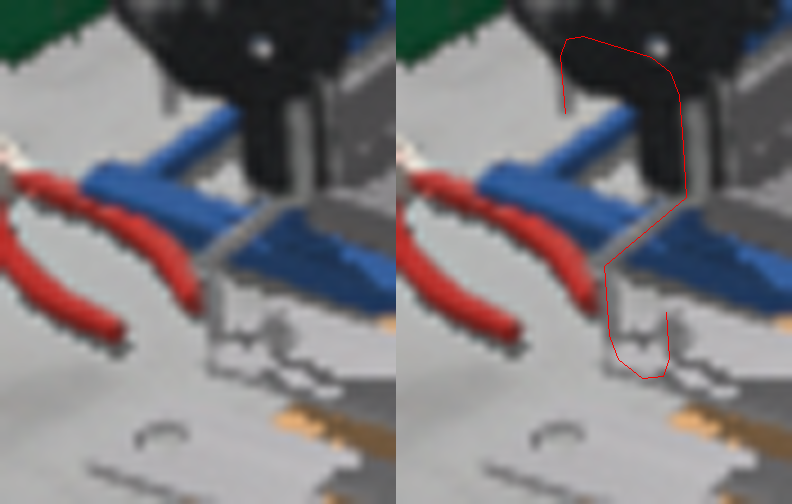

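```bash
python3 -m inch '[{"gripper":0,"tx":0,"ty":0,"tz":-0.008,"spin":0},{"gripper":0,"tx":0,"ty":0,"tz":-0.01,"spin":0},{"gripper":0,"tx":0,"ty":0,"tz":-0.01,"spin":0},{"gripper":0,"tx":0,"ty":0,"tz":-0.01,"spin":0},{"gripper":0,"tx":0,"ty":0,"tz":-0.01,"spin":0},{"gripper":0,"tx":0,"ty":0,"tz":-0.01,"spin":0},{"gripper":0,"tx":0,"ty":0,"tz":-0.01,"spin":0},{"gripper":0,"tx":0,"ty":0,"tz":0,"spin":0}]' 80
python3 look.py i4
```

```text
clock: 27.2
eef_pos: [498.9, 321.5, 202.1]
tcp_rot: [3.14, 0.002, 3.126]
contact_force: [-0.2, 0.3, -0.8]
opening: 0.048
[498.9 321.5 202.1] -0.016 0.047651261695189726 [-0.2  0.3 -0.8] clk 27.2
```

View pics/i4w.png

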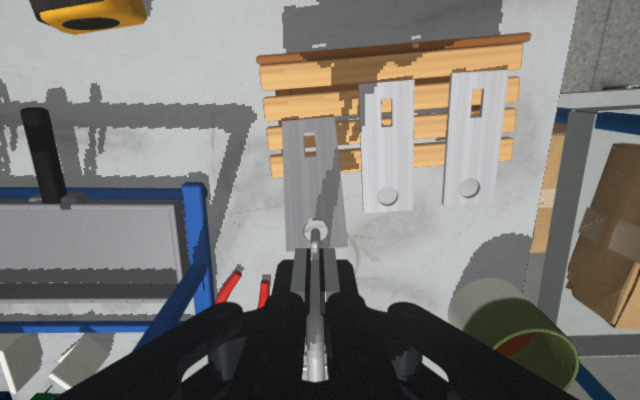

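View pics/i4side.png

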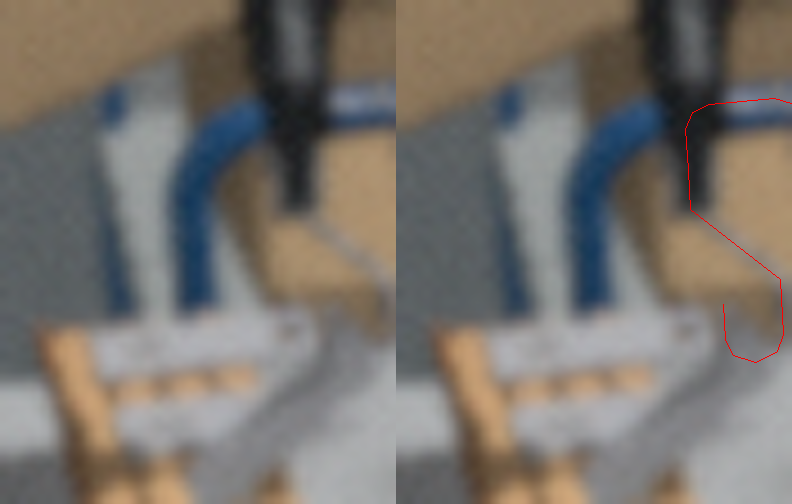

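```bash
python3 -m inch '[{"gripper":0,"tx":0,"ty":0,"tz":-0.008,"spin":0},{"gripper":0,"tx":0,"ty":0,"tz":-0.01,"spin":0},{"gripper":0,"tx":-0.003,"ty":0,"tz":-0.01,"spin":0},{"gripper":0,"tx":-0.003,"ty":0,"tz":-0.01,"spin":0},{"gripper":0,"tx":-0.003,"ty":0,"tz":-0.01,"spin":0},{"gripper":0,"tx":-0.003,"ty":0,"tz":-0.01,"spin":0},{"gripper":0,"tx":0,"ty":0,"tz":-0.01,"spin":0},{"gripper":0,"tx":0,"ty":0,"tz":-0.004,"spin":0}]' 80
python3 -m inch '[{"gripper":0,"tx":0,"ty":0,"tz":0,"spin":0},{"gripper":0,"tx":0,"ty":0,"tz":0,"spin":0},{"gripper":0,"tx":0,"ty":0,"tz":0,"spin":0},{"gripper":0,"tx":0,"ty":0,"tz":0,"spin":0},{"gripper":0,"tx":0,"ty":0,"tz":0,"spin":0},{"gripper":0,"tx":0,"ty":0,"tz":0,"spin":0},{"gripper":0,"tx":0,"ty":0,"tz":0,"spin":0},{"gripper":0,"tx":0,"ty":0,"tz":0,"spin":0}]' 80
python3 look.py i5
```

```text
clock: 28.15
eef_pos: [510.5, 321.0, 273.7]
tcp_rot: [3.141, 0.001, 3.126]
contact_force: [0.1, 0.0, -1.7]
opening: 0.046
clock: 28.95
eef_pos: [510.2, 320.8, 272.3]
tcp_rot: [3.142, 0.0, 3.126]
contact_force: [-0.4, 0.1, -0.5]
opening: 0.047
[510.2 320.8 272.3] -0.016 0.04664015583973054 [-0.4  0.1 -0.5] clk 28.95
```

View pics/i5w.png

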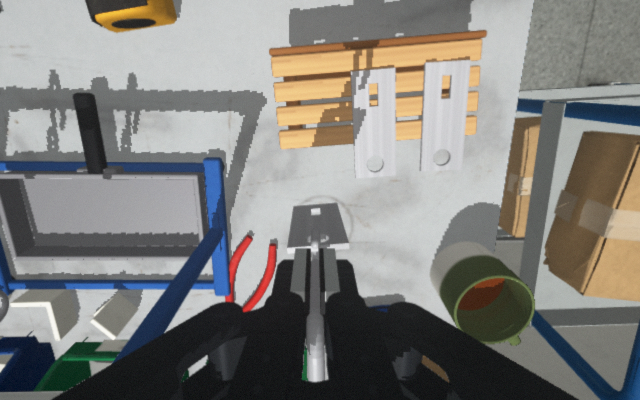

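View pics/i5side.png

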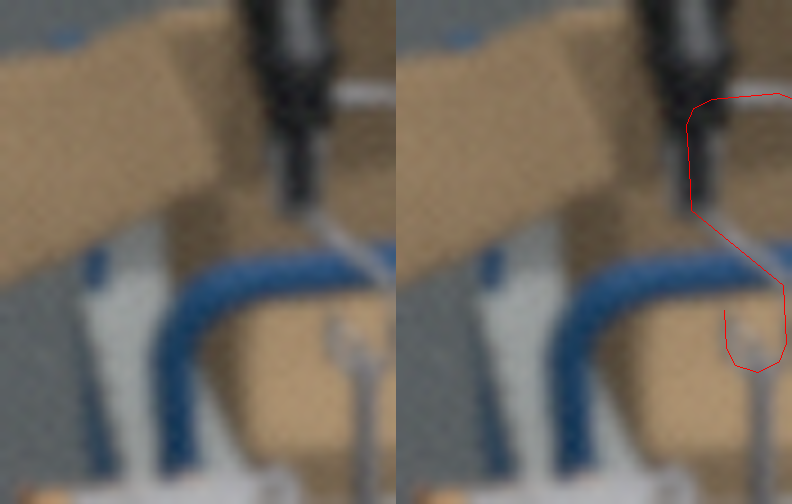

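View pics/i5scene.png

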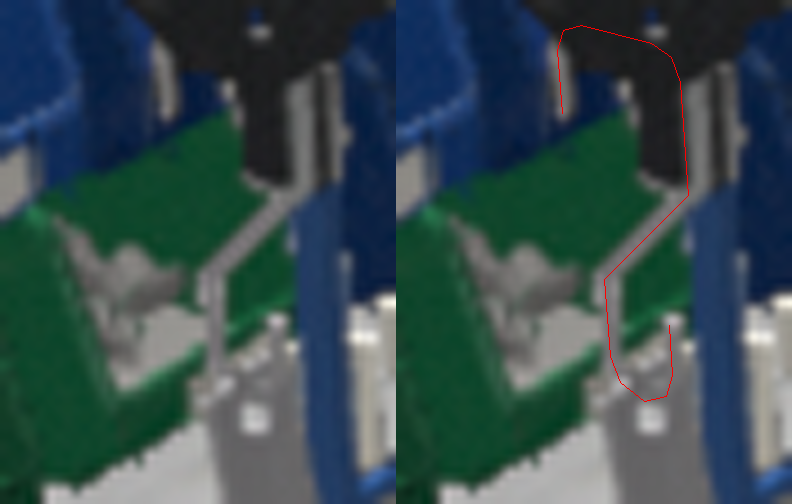

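```bash
python3 -m inch '[{"gripper":0,"tx":0.005,"ty":-0.012,"tz":0,"spin":0},{"gripper":0,"tx":0.005,"ty":-0.022,"tz":0,"spin":0},{"gripper":0,"tx":0.005,"ty":-0.03,"tz":0,"spin":0},{"gripper":0,"tx":0.002,"ty":-0.034,"tz":0,"spin":0},{"gripper":0,"tx":0,"ty":-0.034,"tz":0,"spin":0},{"gripper":0,"tx":0,"ty":-0.03,"tz":0,"spin":0},{"gripper":0,"tx":0,"ty":-0.022,"tz":0,"spin":0},{"gripper":0,"tx":0,"ty":-0.012,"tz":0,"spin":0}]' 80
python3 -m inch '[{"gripper":0,"tx":0,"ty":0,"tz":0,"spin":0},{"gripper":0,"tx":0,"ty":0,"tz":0,"spin":0},{"gripper":0,"tx":0,"ty":0,"tz":0,"spin":0},{"gripper":0,"tx":-0.005,"ty":0,"tz":0,"spin":0},{"gripper":0,"tx":-0.01,"ty":0,"tz":0,"spin":0},{"gripper":0,"tx":-0.01,"ty":0,"tz":0,"spin":0},{"gripper":0,"tx":-0.005,"ty":0,"tz":0,"spin":0},{"gripper":0,"tx":0,"ty":0,"tz":0,"spin":0}]' 80
python3 look.py j1
```

```text
clock: 29.9
eef_pos: [489.3, 123.0, 272.4]
tcp_rot: [-3.141, -0.0, 3.124]
contact_force: [0.0, 1.2, -0.8]
opening: 0.046
clock: 30.7
eef_pos: [521.0, 124.7, 272.0]
tcp_rot: [-3.142, -0.0, 3.126]
contact_force: [1.0, 0.2, -2.0]
opening: 0.046
[521.  124.7 272. ] -0.016 0.04634967560296784 [ 1.   0.2 -2. ] clk 30.7
```

View pics/j1w.png

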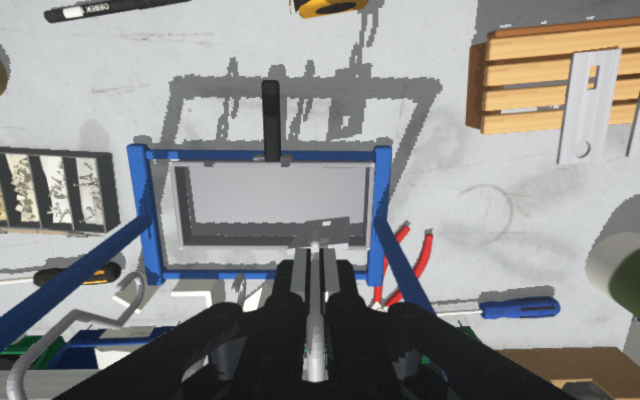

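View pics/j1side.png

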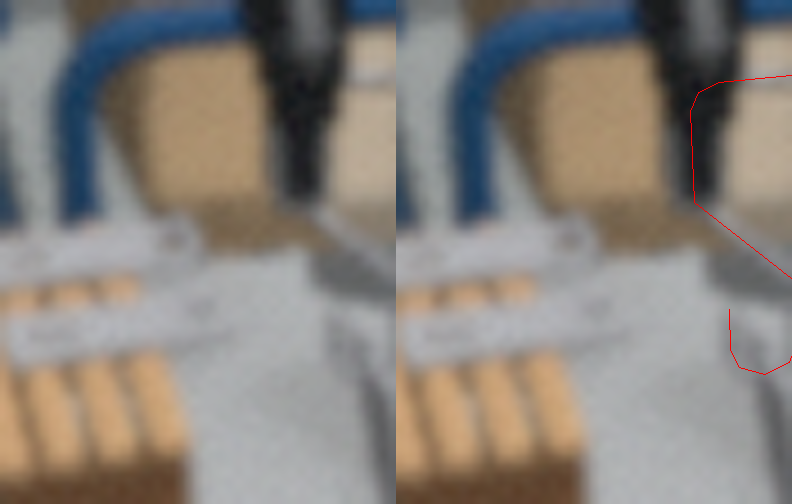

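```bash
python3 -m inch '[{"gripper":0,"tx":-0.006,"ty":0,"tz":0,"spin":0},{"gripper":0,"tx":-0.01,"ty":0,"tz":0.001,"spin":0},{"gripper":0,"tx":-0.012,"ty":0,"tz":0.001,"spin":0},{"gripper":0,"tx":-0.012,"ty":0,"tz":0,"spin":0},{"gripper":0,"tx":-0.009,"ty":0,"tz":0,"spin":0},{"gripper":0,"tx":-0.005,"ty":0,"tz":0,"spin":0},{"gripper":0,"tx":0,"ty":0,"tz":0,"spin":0},{"gripper":0,"tx":0,"ty":0,"tz":0,"spin":0}]' 80
python3 -m inch '[{"gripper":0,"tx":0,"ty":0,"tz":0,"spin":0},{"gripper":0,"tx":0,"ty":0,"tz":0.004,"spin":0},{"gripper":0,"tx":0,"ty":0,"tz":0.006,"spin":0},{"gripper":0,"tx":0,"ty":0,"tz":0.007,"spin":0},{"gripper":0,"tx":0,"ty":0,"tz":0.007,"spin":0},{"gripper":0,"tx":0,"ty":0,"tz":0.006,"spin":0},{"gripper":0,"tx":0,"ty":0,"tz":0.003,"spin":0},{"gripper":0,"tx":0,"ty":0,"tz":0,"spin":0}]' 80
python3 look.py j2
```

```text
clock: 31.65
eef_pos: [573.8, 123.7, 270.1]
tcp_rot: [-3.142, -0.001, 3.126]
contact_force: [-0.2, -0.2, -1.3]
opening: 0.045
clock: 32.45
eef_pos: [573.7, 123.7, 236.6]
tcp_rot: [-3.141, -0.001, 3.126]
contact_force: [0.0, -0.4, -2.5]
opening: 0.048
[573.7 123.7 236.6] -0.016 0.047603278193816094 [ 0.  -0.4 -2.5] clk 32.45
```

View pics/j2side.png

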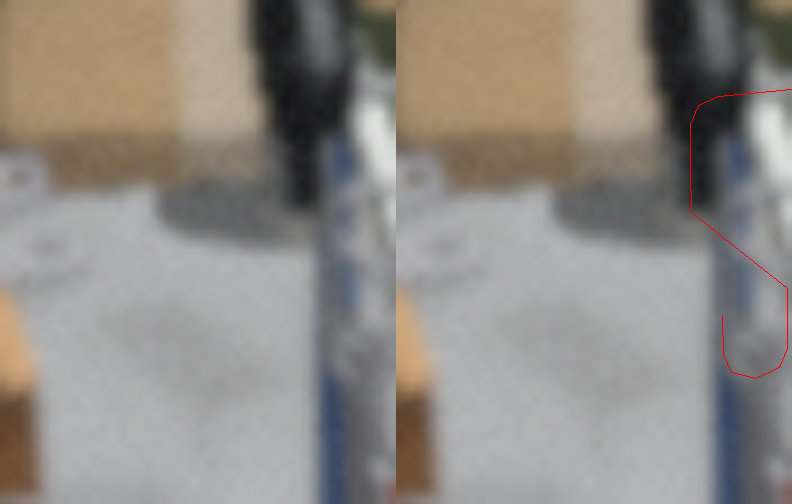

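View pics/j2scene.png

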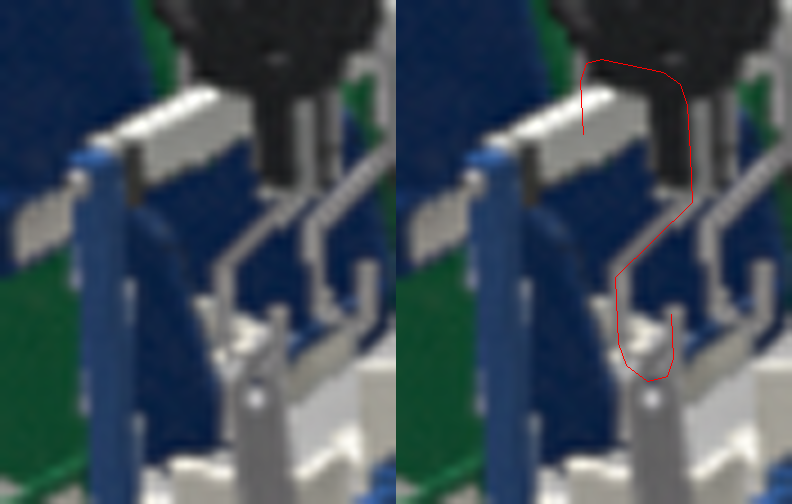

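View pics/j2w.png

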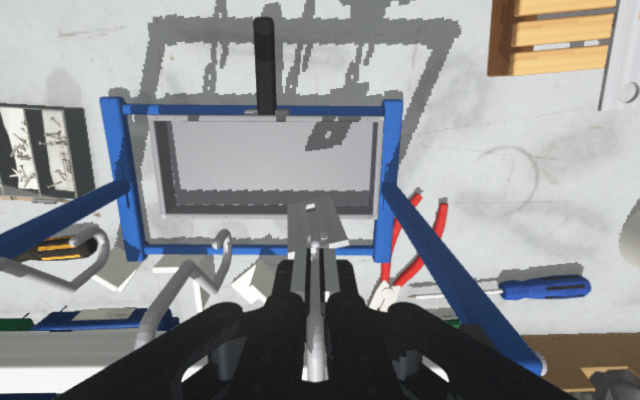

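```bash
python3 -m inch '[{"gripper":0,"tx":0,"ty":0,"tz":0.002,"spin":0},{"gripper":0,"tx":0,"ty":0,"tz":0.002,"spin":0},{"gripper":0,"tx":0,"ty":0,"tz":0.001,"spin":0},{"gripper":0,"tx":0,"ty":0,"tz":0,"spin":0},{"gripper":0,"tx":0,"ty":0,"tz":0,"spin":0},{"gripper":0,"tx":0,"ty":0,"tz":0,"spin":0},{"gripper":0,"tx":0,"ty":0,"tz":0,"spin":0},{"gripper":0,"tx":0,"ty":0,"tz":0,"spin":0}]' 80
python3 - <<'E'
from h import *
f=grab_frame("wrist"); save(f,"j3w")
P=lambda r,c,z:np.round(onz(f,r,c,z),1)[:2]
print(sense()["eef_pos"],sense()["contact_force"])
E
```

```text
clock: 33.4
eef_pos: [574.2, 123.8, 232.5]
tcp_rot: [3.142, 0.0, 3.126]
contact_force: [-1.3, -1.1, 2.6]
opening: 0.044
[574.16154001 123.78593469 232.49103042] [-1.36952077 -0.82594947  3.23304264]
```

View pics/j3w.png

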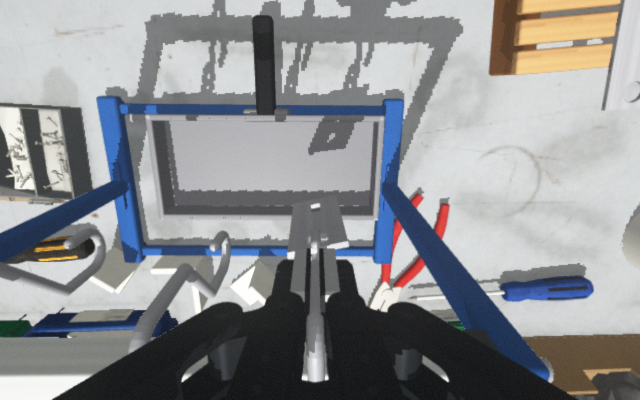

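```bash
python3 -m inch '[{"gripper":0.012,"tx":0,"ty":0,"tz":0,"spin":0},{"gripper":0.025,"tx":0,"ty":0,"tz":0,"spin":0},{"gripper":0.035,"tx":0,"ty":0,"tz":0,"spin":0},{"gripper":0.035,"tx":0,"ty":0,"tz":0,"spin":0},{"gripper":0.035,"tx":0,"ty":0,"tz":-0.02,"spin":0},{"gripper":0.035,"tx":0,"ty":0,"tz":-0.03,"spin":0},{"gripper":0.035,"tx":0,"ty":0,"tz":-0.04,"spin":0},{"gripper":0.035,"tx":0,"ty":0,"tz":-0.015,"spin":0}]' 80
python3 -m inch '[{"gripper":0.035,"tx":-0.02,"ty":-0.01,"tz":0,"spin":0},{"gripper":0.035,"tx":-0.02,"ty":-0.02,"tz":0,"spin":0},{"gripper":0.035,"tx":-0.02,"ty":-0.02,"tz":0,"spin":0},{"gripper":0.035,"tx":-0.006,"ty":-0.012,"tz":0,"spin":0},{"gripper":0.035,"tx":0,"ty":0,"tz":0,"spin":0},{"gripper":0.035,"tx":0,"ty":0,"tz":0,"spin":0},{"gripper":0.035,"tx":0,"ty":0,"tz":0,"spin":0},{"gripper":0.035,"tx":0,"ty":0,"tz":0,"spin":0}]' 80
python3 look.py k1
```

```text
clock: 34.25
eef_pos: [575.3, 124.0, 341.2]
tcp_rot: [3.141, 0.005, 3.126]
contact_force: [0.8, 1.1, 0.3]
opening: 0.408
clock: 35.05
eef_pos: [638.5, 61.6, 337.5]
tcp_rot: [3.141, 0.0, 3.127]
contact_force: [-0.2, 0.0, 0.5]
opening: 0.412
[638.5  61.6 337.5] -0.015 0.41236305639468707 [-0.2  0.   0.5] clk 35.05
```

View pics/k1w.png

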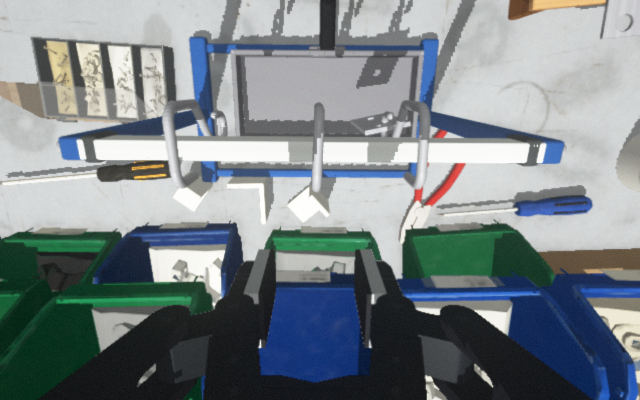

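```bash
python3 - <<'E'
from h import *
f=grab_frame("wrist")
P=lambda r,c,z:np.round(onz(f,r,c,z),1)[:2]
print('pan now', [P(*a,32) for a in [(53,232),(51,423),(165,233),(164,418)]],'handle',P(30,328,31),P(2,327,31))
print('hooks',[P(r,c,278) for r,c in [(139,169.5),(139,318),(139,424)]])
c=f["pixels"][30:210,150:480,::-1]; cv2.imwrite('pics/k1z.png',cv2.resize(c,None,fx=2.4,fy=2.4,interpolation=cv2.INTER_CUBIC))
d=grab_frame("side"); cv2.imwrite('pics/k1s.png',cv2.resize(d["pixels"][130:270,290:400,::-1],None,fx=4.2,fy=4.2,interpolation=cv2.INTER_CUBIC))
E
```

```text
pan now [array([524.9, -33.9]), array([526.2, 188.9]), array([658. , -44.4]), array([660.3, 193.2])] handle [501.9  78.3] [473.5  77.3]
hooks [array([589. , -20.5]), array([590.2,  63.5]), array([591.2, 123.5])]
```

View pics/k1z.png

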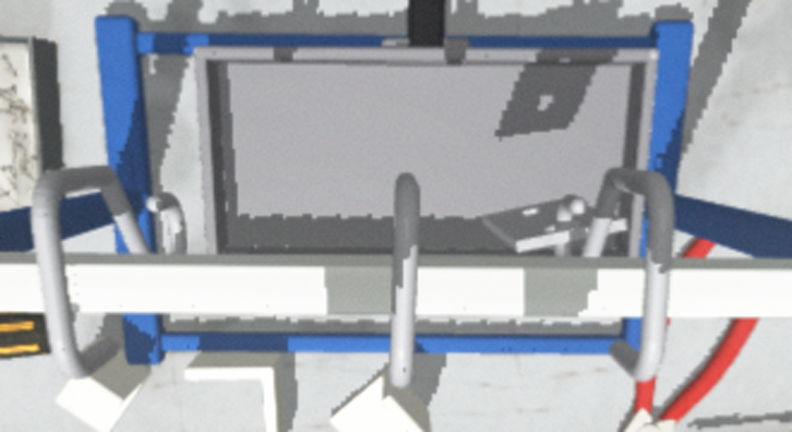

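View pics/k1s.png

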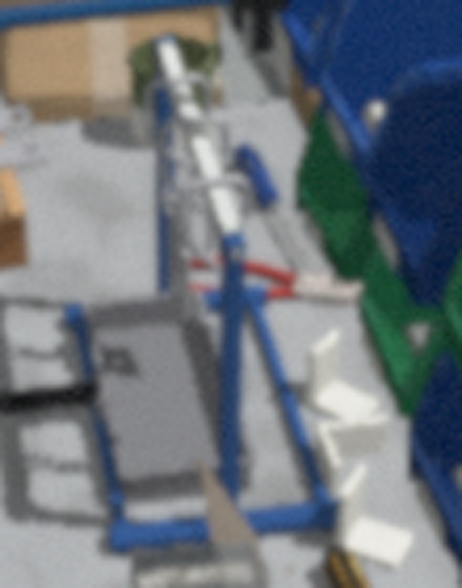

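```bash
python3 -m inch '[{"gripper":0.035,"tx":0.02,"ty":0.001,"tz":0,"spin":0},{"gripper":0.035,"tx":0.025,"ty":0,"tz":0,"spin":0},{"gripper":0.035,"tx":0.0195,"ty":0,"tz":0,"spin":0},{"gripper":0.035,"tx":0,"ty":0,"tz":0,"spin":0},{"gripper":0.035,"tx":0,"ty":0,"tz":0.02,"spin":0},{"gripper":0.035,"tx":0,"ty":0,"tz":0.01,"spin":0},{"gripper":0.035,"tx":0,"ty":0,"tz":0,"spin":0},{"gripper":0.035,"tx":0,"ty":0,"tz":0,"spin":0}]' 80
python3 look.py l1
```

```text
clock: 36.1
eef_pos: [575.0, 62.8, 307.3]
tcp_rot: [-3.142, -0.0, 3.126]
contact_force: [0.3, -0.2, 0.3]
opening: 0.404
[575.   62.8 307.3] -0.016 0.4044271784197109 [ 0.3 -0.2  0.3] clk 36.1
```

View pics/l1w.png

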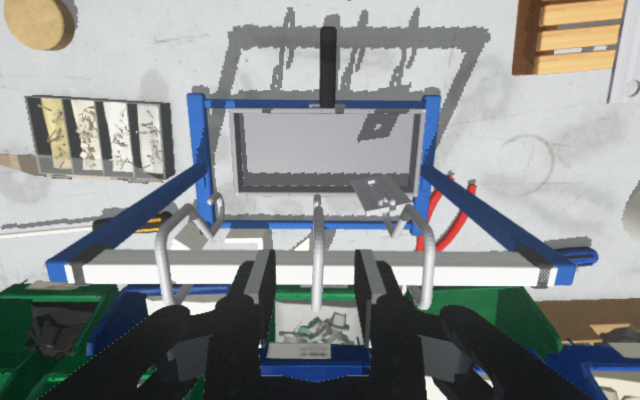

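```bash
python3 -m inch '[{"gripper":0.035,"tx":0,"ty":0.001,"tz":0.02,"spin":0},{"gripper":0.035,"tx":0.001,"ty":0,"tz":0.02,"spin":0},{"gripper":0.035,"tx":0,"ty":0,"tz":0.02,"spin":0},{"gripper":0.035,"tx":0,"ty":0,"tz":0.012,"spin":0},{"gripper":0.035,"tx":0,"ty":0,"tz":0.003,"spin":0},{"gripper":0,"tx":0,"ty":0,"tz":0,"spin":0},{"gripper":0,"tx":0,"ty":0,"tz":0,"spin":0},{"gripper":0,"tx":0,"ty":0,"tz":0,"spin":0}]' 80
python3 -m inch '[{"gripper":0,"tx":0,"ty":0,"tz":0,"spin":0},{"gripper":0,"tx":0,"ty":0,"tz":-0.008,"spin":0},{"gripper":0,"tx":0,"ty":0,"tz":-0.012,"spin":0},{"gripper":0,"tx":0,"ty":0,"tz":-0.012,"spin":0},{"gripper":0,"tx":0.004,"ty":0,"tz":-0.006,"spin":0},{"gripper":0,"tx":0.01,"ty":0,"tz":0,"spin":0},{"gripper":0,"tx":0.015,"ty":0,"tz":0,"spin":0},{"gripper":0,"tx":0.02,"ty":0,"tz":0,"spin":0}]' 80
python3 -m inch '[{"gripper":0,"tx":0.02,"ty":0,"tz":0,"spin":0},{"gripper":0,"tx":0.02,"ty":0,"tz":0,"spin":0},{"gripper":0,"tx":0.01,"ty":0,"tz":0,"spin":0},{"gripper":0,"tx":0,"ty":0,"tz":0,"spin":0},{"gripper":0,"tx":0,"ty":0,"tz":0,"spin":0},{"gripper":0,"tx":0,"ty":0,"tz":0,"spin":0},{"gripper":0,"tx":0,"ty":0,"tz":0,"spin":0},{"gripper":0,"tx":0,"ty":0,"tz":0,"spin":0}]' 80
python3 look.py l2
```

```text
clock: 37.05
eef_pos: [574.3, 63.8, 233.4]
tcp_rot: [3.141, 0.002, 3.126]
contact_force: [0.2, 0.7, 0.7]
opening: 0.045
clock: 37.85
eef_pos: [523.4, 64.5, 269.9]
tcp_rot: [-3.142, -0.001, 3.126]
contact_force: [0.2, -0.1, -0.2]
opening: 0.048
clock: 38.65
eef_pos: [475.0, 65.3, 270.1]
tcp_rot: [-3.142, -0.0, 3.126]
contact_force: [-0.1, -0.1, -0.9]
opening: 0.044
[475.   65.3 270.1] -0.016 0.04352808358513156 [-0.1 -0.1 -0.9] clk 38.65
```

View pics/l2w.png

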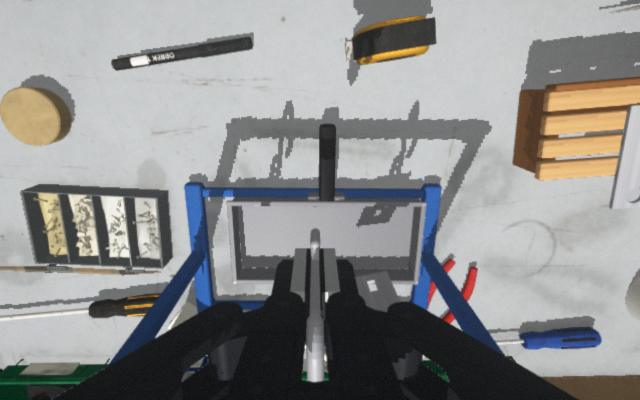

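View pics/l2side.png

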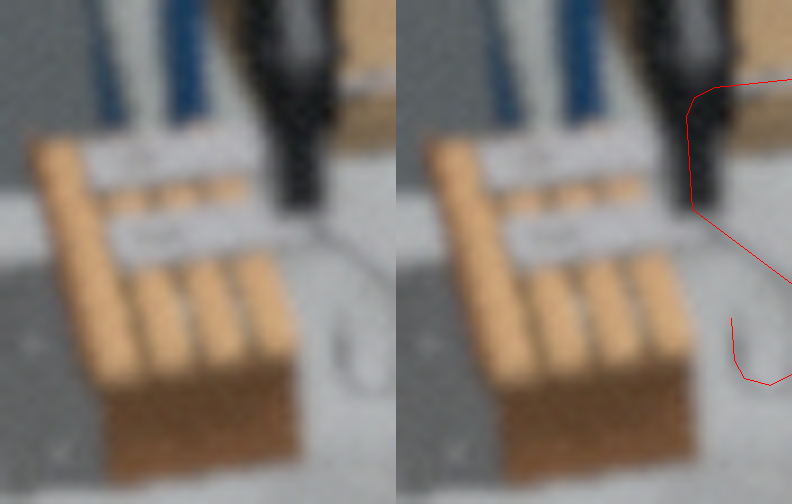

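View pics/l2scene.png

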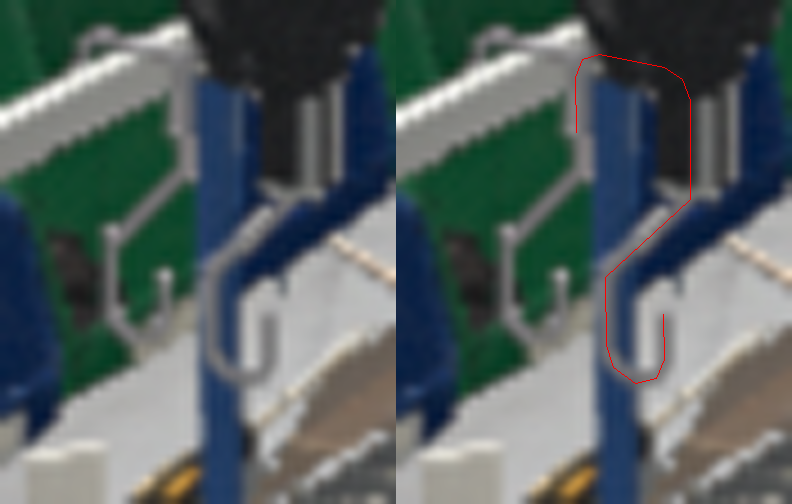

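```bash
python3 -m inch '[{"gripper":0,"tx":0,"ty":0.02,"tz":0,"spin":0},{"gripper":0,"tx":0,"ty":0.04,"tz":0,"spin":0},{"gripper":0,"tx":0,"ty":0.045,"tz":0,"spin":0},{"gripper":0,"tx":0,"ty":0.045,"tz":0,"spin":0},{"gripper":0,"tx":-0.01,"ty":0.045,"tz":0,"spin":0},{"gripper":0,"tx":-0.01,"ty":0.045,"tz":0,"spin":0},{"gripper":0,"tx":-0.011,"ty":0.045,"tz":0,"spin":0},{"gripper":0,"tx":-0.01,"ty":0.03,"tz":0,"spin":0}]' 80
python3 -m inch '[{"gripper":0,"tx":0,"ty":0,"tz":0.02,"spin":0},{"gripper":0,"tx":0,"ty":0,"tz":0.035,"spin":0},{"gripper":0,"tx":0,"ty":0,"tz":0.035,"spin":0},{"gripper":0,"tx":0,"ty":0,"tz":0.02,"spin":0},{"gripper":0,"tx":0,"ty":0,"tz":0.007,"spin":0},{"gripper":0,"tx":0,"ty":0,"tz":0,"spin":0},{"gripper":0,"tx":0,"ty":0,"tz":0,"spin":0},{"gripper":0,"tx":0,"ty":0,"tz":0,"spin":0}]' 80
python3 look.py l3
```

```text
clock: 39.6
eef_pos: [520.7, 382.7, 270.0]
tcp_rot: [3.141, 0.0, 3.127]
contact_force: [0.4, 0.5, -1.1]
opening: 0.044
clock: 40.4
eef_pos: [521.4, 380.2, 154.9]
tcp_rot: [3.14, 0.002, 3.126]
contact_force: [-0.5, -0.4, -1.3]
opening: 0.041
[521.4 380.2 154.9] -0.016 0.04145402098697598 [-0.5 -0.4 -1.3] clk 40.4
```

View pics/l3w.png

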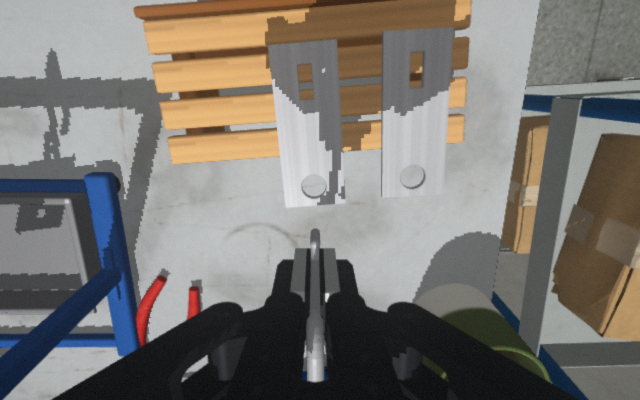

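View pics/l3scene.png

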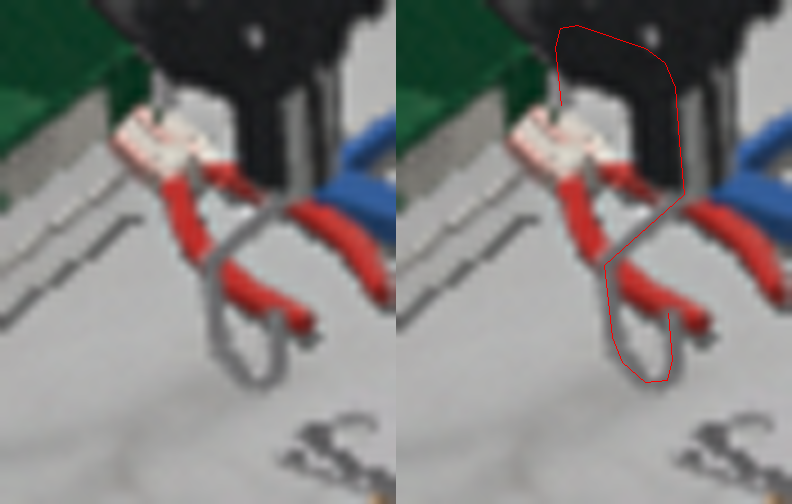

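```bash
python3 - <<'E'
from h import *
f=grab_frame("wrist"); w=sense()["eef_pos"]; print(w)
for rc in [(186,313.5),(176,412)]: print('hole',np.round(onz(f,*rc,74),1))
for z in (0,90,100): print('mug',z,[np.round(onz(f,*rc,z)[:2]) for rc in [(290,450),(320,413),(345,545)]])
d=grab_frame("scene"); cv2.imwrite('pics/mug.png',cv2.resize(d["pixels"][220:350,120:320,::-1],None,fx=4,fy=4))
E
```

```text
[520.91364959 379.84589175 154.15888637]
hole [506.  379.1  74. ]
hole [500.4 442.8  74. ]
mug 0 [array([632., 507.]), array([666., 474.]), array([696., 607.])]
mug 90 [array([575., 469.]), array([598., 446.]), array([619., 539.])]
mug 100 [array([568., 464.]), array([591., 443.]), array([611., 531.])]
```

View pics/mug.png

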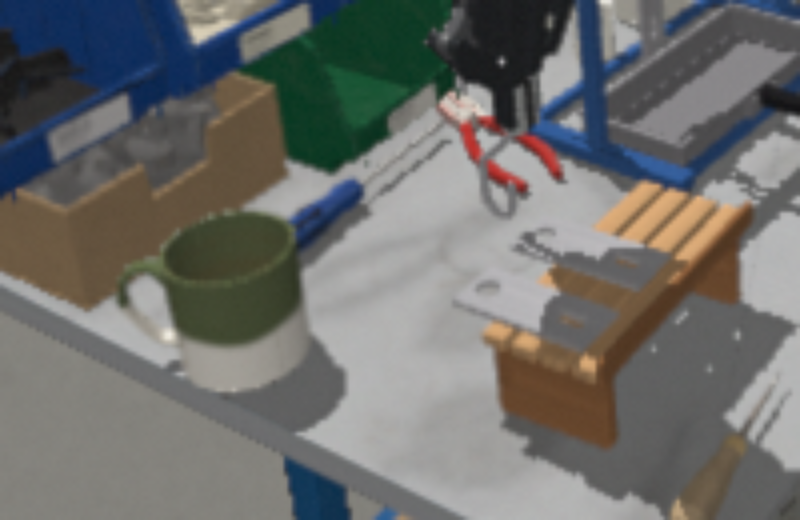

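```bash
python3 -m inch '[{"gripper":0,"tx":0,"ty":-0.0005,"tz":0.012,"spin":0},{"gripper":0,"tx":0,"ty":0,"tz":0.015,"spin":0},{"gripper":0,"tx":0,"ty":0,"tz":0.01,"spin":0},{"gripper":0,"tx":0,"ty":0,"tz":0.006,"spin":0},{"gripper":0,"tx":0,"ty":0,"tz":0,"spin":0},{"gripper":0,"tx":0,"ty":0,"tz":0,"spin":0},{"gripper":0,"tx":0,"ty":0,"tz":0,"spin":0},{"gripper":0,"tx":0,"ty":0,"tz":0,"spin":0}]' 80
python3 -m inch '[{"gripper":0,"tx":0.004,"ty":0,"tz":0,"spin":0},{"gripper":0,"tx":0.006,"ty":0,"tz":0,"spin":0},{"gripper":0,"tx":0.007,"ty":0,"tz":0,"spin":0},{"gripper":0,"tx":0.005,"ty":0,"tz":0,"spin":0},{"gripper":0,"tx":0.0035,"ty":0,"tz":0,"spin":0},{"gripper":0,"tx":0,"ty":0,"tz":0,"spin":0},{"gripper":0,"tx":0,"ty":0,"tz":0,"spin":0},{"gripper":0,"tx":0,"ty":0,"tz":0,"spin":0}]' 80
python3 -m inch '[{"gripper":0,"tx":0,"ty":0,"tz":-0.003,"spin":0},{"gripper":0,"tx":0,"ty":0,"tz":-0.004,"spin":0},{"gripper":0,"tx":0,"ty":0,"tz":-0.005,"spin":0},{"gripper":0,"tx":0,"ty":0,"tz":-0.005,"spin":0},{"gripper":0,"tx":0,"ty":0,"tz":-0.005,"spin":0},{"gripper":0,"tx":0,"ty":0,"tz":0,"spin":0},{"gripper":0,"tx":0,"ty":0,"tz":0,"spin":0},{"gripper":0,"tx":0,"ty":0,"tz":0,"spin":0}]' 80
python3 look.py l4
```

```text
clock: 41.45
eef_pos: [520.9, 379.4, 110.9]
tcp_rot: [3.141, 0.001, 3.126]
contact_force: [-1.1, 0.0, -1.0]
opening: 0.043
clock: 42.25
eef_pos: [495.2, 379.6, 110.3]
tcp_rot: [3.141, 0.0, 3.126]
contact_force: [-0.2, 0.1, -0.4]
opening: 0.048
clock: 43.05
eef_pos: [494.9, 379.4, 132.1]
tcp_rot: [-3.141, -0.0, 3.126]
contact_force: [0.1, 0.5, -1.4]
opening: 0.044
[494.9 379.4 132.1] -0.016 0.044079266569115975 [ 0.1  0.5 -1.4] clk 43.05
```

View pics/l4w.png

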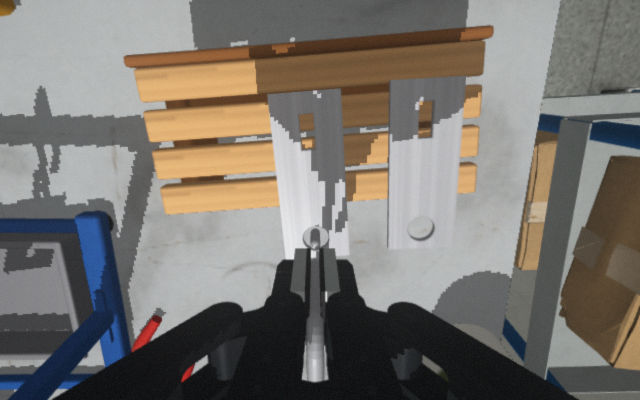

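View pics/l4scene.png

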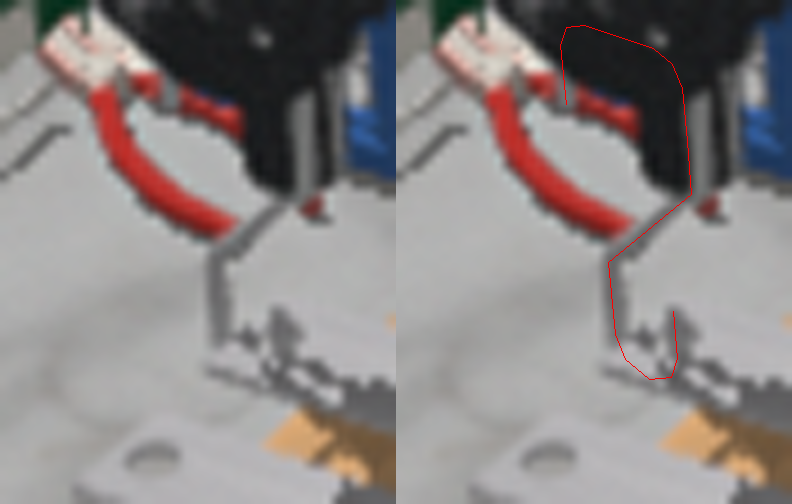

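Tip is through plate B's hole (wrist 315,238; scene shows tip above plate). Lift off as before.

```bash
python3 -m inch '[{"gripper":0,"tx":0,"ty":0,"tz":-0.008,"spin":0},{"gripper":0,"tx":0,"ty":0,"tz":-0.01,"spin":0},{"gripper":0,"tx":0,"ty":0,"tz":-0.01,"spin":0},{"gripper":0,"tx":0,"ty":0,"tz":-0.01,"spin":0},{"gripper":0,"tx":0,"ty":0,"tz":-0.01,"spin":0},{"gripper":0,"tx":0,"ty":0,"tz":-0.01,"spin":0},{"gripper":0,"tx":0,"ty":0,"tz":-0.01,"spin":0},{"gripper":0,"tx":0,"ty":0,"tz":0,"spin":0}]' 80
python3 -m inch '[{"gripper":0,"tx":0,"ty":0,"tz":-0.008,"spin":0},{"gripper":0,"tx":0,"ty":0,"tz":-0.01,"spin":0},{"gripper":0,"tx":-0.003,"ty":0,"tz":-0.01,"spin":0},{"gripper":0,"tx":-0.003,"ty":0,"tz":-0.01,"spin":0},{"gripper":0,"tx":-0.003,"ty":0,"tz":-0.01,"spin":0},{"gripper":0,"tx":-0.003,"ty":0,"tz":-0.01,"spin":0},{"gripper":0,"tx":0,"ty":0,"tz":-0.01,"spin":0},{"gripper":0,"tx":0,"ty":0,"tz":-0.003,"spin":0}]' 80
python3 -m inch '[{"gripper":0,"tx":0,"ty":0,"tz":0,"spin":0},{"gripper":0,"tx":0,"ty":0,"tz":0,"spin":0},{"gripper":0,"tx":0,"ty":0,"tz":0,"spin":0},{"gripper":0,"tx":0,"ty":0,"tz":0,"spin":0},{"gripper":0,"tx":0,"ty":0,"tz":0,"spin":0},{"gripper":0,"tx":0,"ty":0,"tz":0,"spin":0},{"gripper":0,"tx":0,"ty":0,"tz":0,"spin":0},{"gripper":0,"tx":0,"ty":0,"tz":0,"spin":0}]' 80
python3 look.py l5
```

```text
clock: 44.0
eef_pos: [495.8, 380.1, 202.1]
tcp_rot: [3.14, 0.002, 3.126]
contact_force: [0.6, -0.1, -0.8]
opening: 0.045
clock: 44.8
eef_pos: [507.5, 379.6, 272.8]
tcp_rot: [3.14, 0.001, 3.126]
contact_force: [-0.3, 1.3, -1.6]
opening: 0.044
clock: 45.6
eef_pos: [507.1, 379.4, 271.3]
tcp_rot: [3.142, 0.0, 3.126]
contact_force: [-0.4, 1.1, -1.5]
opening: 0.043
[507.1 379.4 271.3] -0.016 0.0430836267120657 [-0.4  1.1 -1.5] clk 45.6
```

View pics/l5w.png

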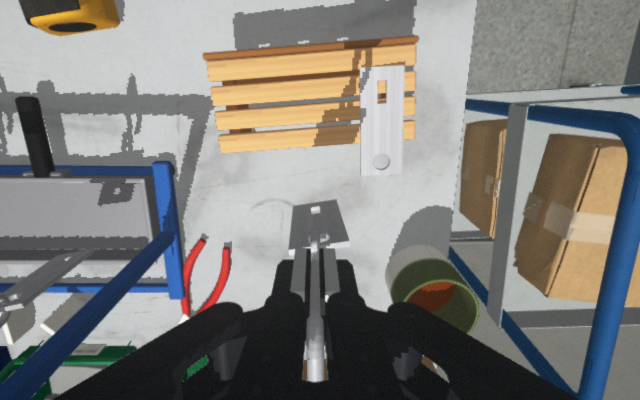

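View pics/l5scene.png

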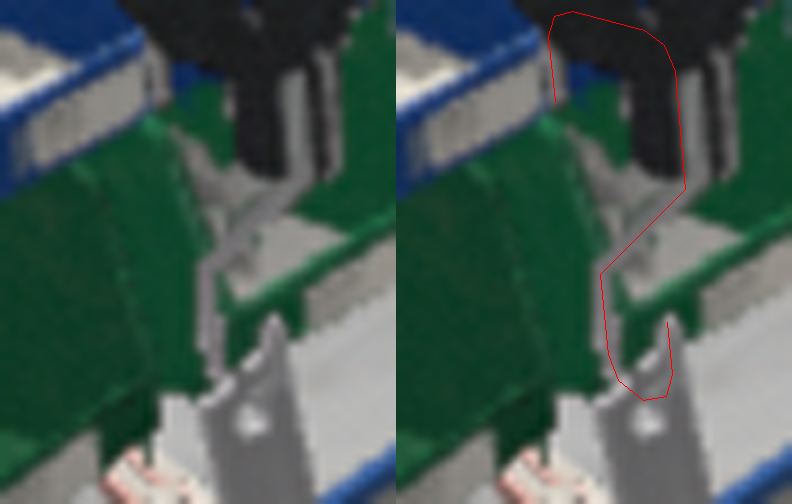

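```bash
python3 -m inch '[{"gripper":0,"tx":0.006,"ty":-0.012,"tz":0,"spin":0},{"gripper":0,"tx":0.006,"ty":-0.022,"tz":0,"spin":0},{"gripper":0,"tx":0.006,"ty":-0.03,"tz":0,"spin":0},{"gripper":0,"tx":0.005,"ty":-0.035,"tz":0,"spin":0},{"gripper":0,"tx":0.004,"ty":-0.04,"tz":0,"spin":0},{"gripper":0,"tx":0,"ty":-0.04,"tz":0,"spin":0},{"gripper":0,"tx":0,"ty":-0.04,"tz":0,"spin":0},{"gripper":0,"tx":0,"ty":-0.036,"tz":0,"spin":0}]' 80
python3 -m inch '[{"gripper":0,"tx":0,"ty":-0.03,"tz":0,"spin":0},{"gripper":0,"tx":0,"ty":-0.022,"tz":0,"spin":0},{"gripper":0,"tx":0,"ty":-0.012,"tz":0,"spin":0},{"gripper":0,"tx":0,"ty":0,"tz":0,"spin":0},{"gripper":0,"tx":0,"ty":0,"tz":0,"spin":0},{"gripper":0,"tx":0,"ty":0,"tz":0,"spin":0},{"gripper":0,"tx":0,"ty":0,"tz":0,"spin":0},{"gripper":0,"tx":0,"ty":0,"tz":0,"spin":0}]' 80
python3 look.py l6
```

```text
clock: 46.55
eef_pos: [474.9, 122.6, 271.4]
tcp_rot: [-3.141, 0.0, 3.126]
contact_force: [1.2, -0.0, -1.6]
opening: 0.051
clock: 47.35
eef_pos: [475.0, 61.5, 271.2]
tcp_rot: [3.142, -0.0, 3.127]
contact_force: [0.6, -0.3, -2.1]
opening: 0.044
[475.   61.5 271.2] -0.015 0.044088249574280376 [ 0.6 -0.3 -2.1] clk 47.35
```

View pics/l6w.png

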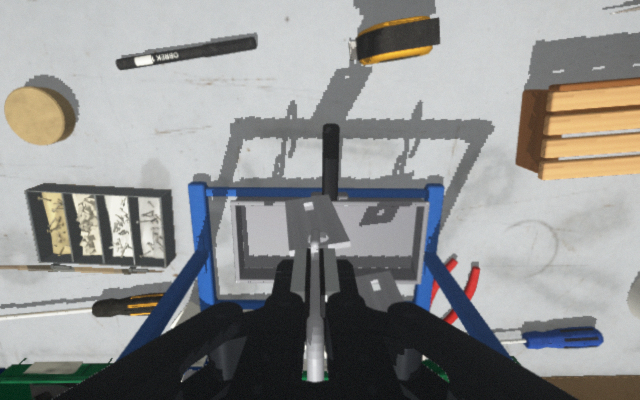

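View pics/l6scene.png

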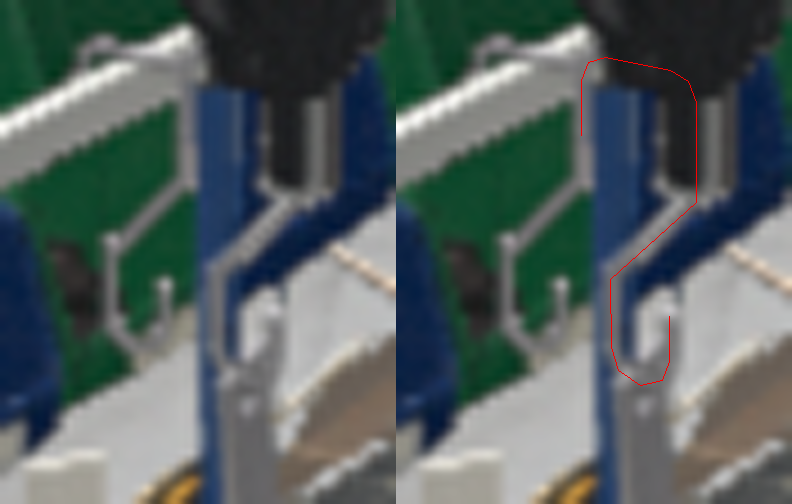

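```bash
python3 -m inch '[{"gripper":0,"tx":-0.006,"ty":0,"tz":0,"spin":0},{"gripper":0,"tx":-0.012,"ty":0,"tz":0,"spin":0},{"gripper":0,"tx":-0.016,"ty":0,"tz":0,"spin":0},{"gripper":0,"tx":-0.018,"ty":0,"tz":0,"spin":0},{"gripper":0,"tx":-0.016,"ty":0,"tz":0,"spin":0},{"gripper":0,"tx":-0.014,"ty":0,"tz":0,"spin":0},{"gripper":0,"tx":-0.011,"ty":0,"tz":0,"spin":0},{"gripper":0,"tx":-0.006,"ty":0,"tz":0,"spin":0}]' 80
python3 -m inch '[{"gripper":0,"tx":0,"ty":0,"tz":0,"spin":0},{"gripper":0,"tx":0,"ty":0,"tz":0,"spin":0},{"gripper":0,"tx":0,"ty":0,"tz":0,"spin":0},{"gripper":0,"tx":0,"ty":0,"tz":0.005,"spin":0},{"gripper":0,"tx":0,"ty":0,"tz":0.007,"spin":0},{"gripper":0,"tx":0,"ty":0,"tz":0.007,"spin":0},{"gripper":0,"tx":0,"ty":0,"tz":0.006,"spin":0},{"gripper":0,"tx":0,"ty":0,"tz":0,"spin":0}]' 80
python3 -m inch '[{"gripper":0,"tx":0,"ty":0,"tz":0.006,"spin":0},{"gripper":0,"tx":0,"ty":0,"tz":0.004,"spin":0},{"gripper":0,"tx":0,"ty":0,"tz":0.002,"spin":0},{"gripper":0,"tx":0,"ty":0,"tz":0.001,"spin":0},{"gripper":0,"tx":0,"ty":0,"tz":0,"spin":0},{"gripper":0,"tx":0,"ty":0,"tz":0,"spin":0},{"gripper":0,"tx":0,"ty":0,"tz":0,"spin":0},{"gripper":0,"tx":0,"ty":0,"tz":0,"spin":0}]' 80
python3 look.py l7
```

```text
clock: 48.3
eef_pos: [574.7, 59.2, 270.9]
tcp_rot: [-3.142, -0.001, 3.126]
contact_force: [-5.4, 0.4, -2.2]
opening: 0.048
clock: 49.1
eef_pos: [573.3, 59.2, 245.0]
tcp_rot: [-3.141, -0.002, 3.126]
contact_force: [0.3, 0.1, -1.7]
opening: 0.043
clock: 49.9
eef_pos: [574.1, 59.3, 233.4]
tcp_rot: [3.142, 0.0, 3.126]
contact_force: [-0.1, -0.1, 0.2]
opening: 0.045
[574.1  59.3 233.4] -0.016 0.044625365303849474 [-0.1 -0.1  0.2] clk 49.9
```

View pics/l7w.png

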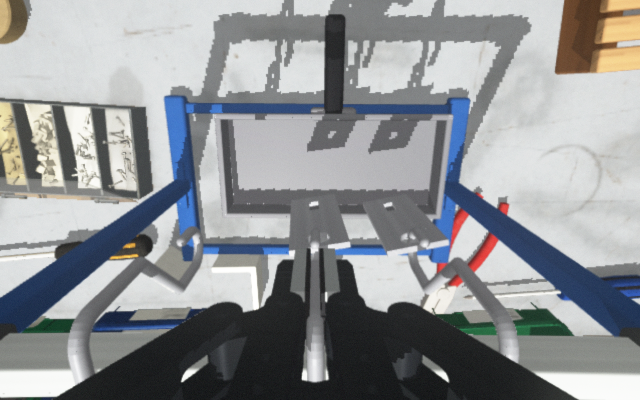

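View pics/l7scene.png

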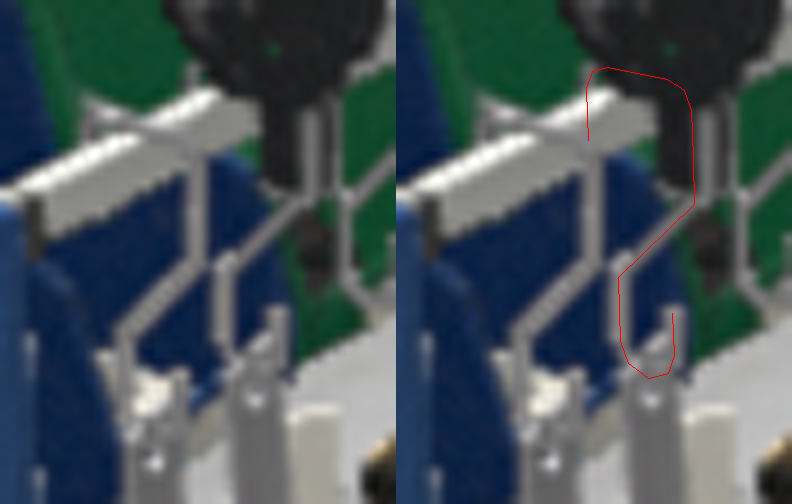

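```bash
python3 -m inch '[{"gripper":0,"tx":0,"ty":0,"tz":0.001,"spin":0},{"gripper":0,"tx":0,"ty":0,"tz":0,"spin":0},{"gripper":0.012,"tx":0,"ty":0,"tz":0,"spin":0},{"gripper":0.025,"tx":0,"ty":0,"tz":0,"spin":0},{"gripper":0.03,"tx":0,"ty":0,"tz":0,"spin":0},{"gripper":0.03,"tx":0,"ty":0,"tz":0,"spin":0},{"gripper":0.03,"tx":0,"ty":0,"tz":-0.015,"spin":0},{"gripper":0.03,"tx":0,"ty":0,"tz":-0.03,"spin":0}]' 80
python3 -m inch '[{"gripper":0.03,"tx":0,"ty":0,"tz":-0.04,"spin":0},{"gripper":0.03,"tx":-0.01,"ty":0,"tz":-0.02,"spin":0},{"gripper":0.03,"tx":-0.025,"ty":0,"tz":0,"spin":0},{"gripper":0.03,"tx":-0.025,"ty":0,"tz":0,"spin":0},{"gripper":0.03,"tx":-0.005,"ty":0,"tz":0,"spin":0},{"gripper":0.03,"tx":0,"ty":0,"tz":0,"spin":0},{"gripper":0.03,"tx":0,"ty":0,"tz":0,"spin":0},{"gripper":0.03,"tx":0,"ty":0,"tz":0,"spin":0}]' 80
python3 look.py m1
```

```text
clock: 50.85
eef_pos: [572.5, 59.1, 275.4]
tcp_rot: [-3.141, -0.005, 3.126]
contact_force: [0.1, 0.6, -0.2]
opening: 0.352
clock: 51.65
eef_pos: [638.2, 58.2, 337.3]
tcp_rot: [-3.142, -0.001, 3.126]
contact_force: [1.5, -0.4, 0.0]
opening: 0.348
[638.2  58.2 337.3] -0.016 0.3476923873699219 [ 1.5 -0.4  0. ] clk 51.65
```

View pics/m1w.png

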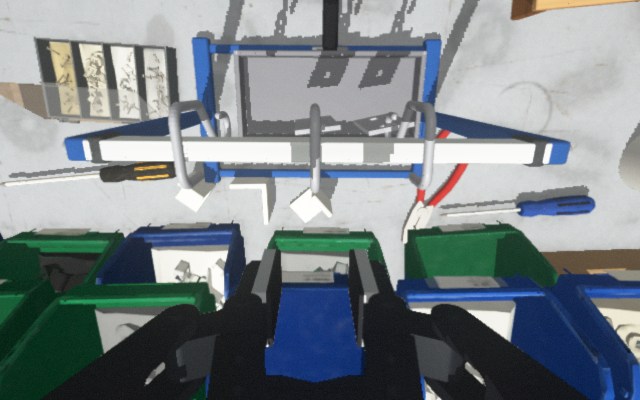

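```bash
python3 -m inch '[{"gripper":0.035,"tx":0.015,"ty":-0.015,"tz":0,"spin":0},{"gripper":0.035,"tx":0.02,"ty":-0.02,"tz":0,"spin":0},{"gripper":0.035,"tx":0.02,"ty":-0.022,"tz":0,"spin":0},{"gripper":0.035,"tx":0.009,"ty":-0.022,"tz":0,"spin":0},{"gripper":0.035,"tx":0,"ty":0,"tz":0.01,"spin":0},{"gripper":0.035,"tx":0,"ty":0,"tz":0.015,"spin":0},{"gripper":0.035,"tx":0,"ty":0,"tz":0,"spin":0},{"gripper":0.035,"tx":0,"ty":0,"tz":0,"spin":0}]' 80
python3 look.py m2
```

```text
clock: 52.6
eef_pos: [573.8, -19.3, 312.1]
tcp_rot: [3.141, -0.001, 3.126]
contact_force: [0.8, -0.4, 1.1]
opening: 0.412
[573.8 -19.3 312.1] -0.015 0.412233340338263 [ 0.8 -0.4  1.1] clk 52.6
```

View pics/m2w.png

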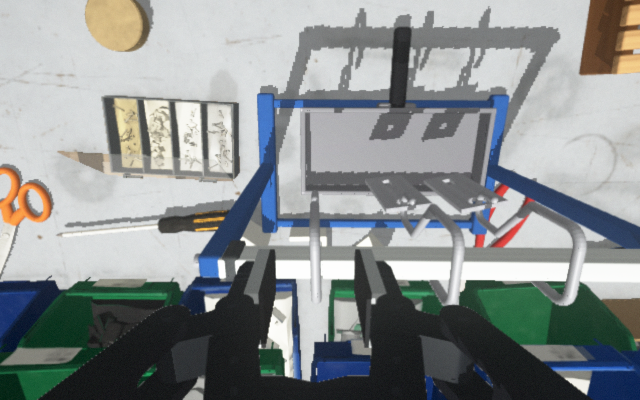

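```bash
python3 -m inch '[{"gripper":0.035,"tx":0.0005,"ty":0,"tz":0.02,"spin":0},{"gripper":0.035,"tx":0,"ty":0,"tz":0.02,"spin":0},{"gripper":0.035,"tx":0,"ty":0,"tz":0.02,"spin":0},{"gripper":0.035,"tx":0,"ty":0,"tz":0.015,"spin":0},{"gripper":0.035,"tx":0,"ty":0,"tz":0.004,"spin":0},{"gripper":0,"tx":0,"ty":0,"tz":0,"spin":0},{"gripper":0,"tx":0,"ty":0,"tz":0,"spin":0},{"gripper":0,"tx":0,"ty":0,"tz":0,"spin":0}]' 80
python3 -m inch '[{"gripper":0,"tx":0,"ty":0,"tz":0,"spin":0},{"gripper":0,"tx":0,"ty":0,"tz":-0.008,"spin":0},{"gripper":0,"tx":0,"ty":0,"tz":-0.012,"spin":0},{"gripper":0,"tx":0,"ty":0,"tz":-0.012,"spin":0},{"gripper":0,"tx":0.004,"ty":0,"tz":-0.006,"spin":0},{"gripper":0,"tx":0.01,"ty":0,"tz":0,"spin":0},{"gripper":0,"tx":0.015,"ty":0,"tz":0,"spin":0},{"gripper":0,"tx":0.02,"ty":0,"tz":0,"spin":0}]' 80
python3 -m inch '[{"gripper":0,"tx":0.02,"ty":0,"tz":0,"spin":0},{"gripper":0,"tx":0.02,"ty":0,"tz":0,"spin":0},{"gripper":0,"tx":0.01,"ty":0,"tz":0,"spin":0},{"gripper":0,"tx":0,"ty":0,"tz":0,"spin":0},{"gripper":0,"tx":0,"ty":0,"tz":0,"spin":0},{"gripper":0,"tx":0,"ty":0,"tz":0,"spin":0},{"gripper":0,"tx":0,"ty":0,"tz":0,"spin":0},{"gripper":0,"tx":0,"ty":0,"tz":0,"spin":0}]' 80
python3 look.py m3
```

```text
clock: 53.55
eef_pos: [574.0, -19.7, 234.4]
tcp_rot: [3.142, 0.002, 3.126]
contact_force: [0.6, 0.7, 0.6]
opening: 0.043
clock: 54.35
eef_pos: [523.1, -19.0, 270.9]
tcp_rot: [3.142, -0.001, 3.126]
contact_force: [-0.2, -0.3, -0.7]
opening: 0.041
clock: 55.15
eef_pos: [474.7, -18.2, 271.1]
tcp_rot: [3.142, -0.0, 3.126]
contact_force: [-0.1, 0.3, -0.4]
opening: 0.04
[474.7 -18.2 271.1] -0.016 0.0399054677895987 [-0.1  0.3 -0.4] clk 55.15
```

View pics/m3w.png

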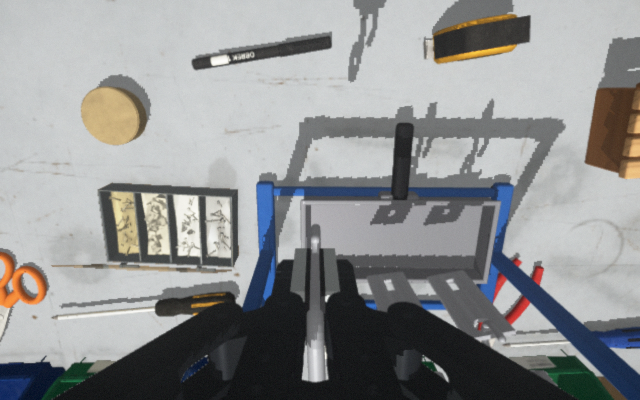

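View pics/m3scene.png

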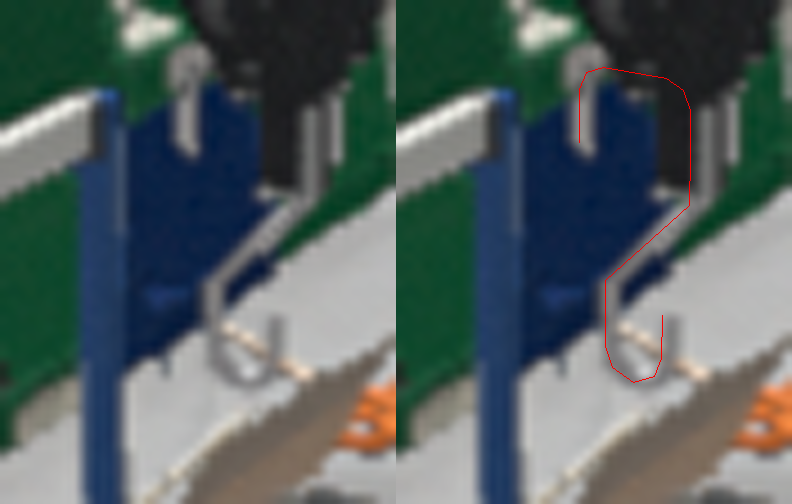

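```bash
python3 -m inch '[{"gripper":0,"tx":0,"ty":0.022,"tz":0,"spin":0},{"gripper":0,"tx":0,"ty":0.04,"tz":0,"spin":0},{"gripper":0,"tx":0,"ty":0.047,"tz":0,"spin":0},{"gripper":0,"tx":0,"ty":0.047,"tz":0,"spin":0},{"gripper":0,"tx":0,"ty":0.047,"tz":0,"spin":0},{"gripper":0,"tx":0,"ty":0.047,"tz":0,"spin":0},{"gripper":0,"tx":0,"ty":0.047,"tz":0,"spin":0},{"gripper":0,"tx":-0.005,"ty":0.047,"tz":0,"spin":0}]' 80
python3 -m inch '[{"gripper":0,"tx":-0.01,"ty":0.047,"tz":0,"spin":0},{"gripper":0,"tx":-0.01,"ty":0.045,"tz":0,"spin":0},{"gripper":0,"tx":-0.01,"ty":0.026,"tz":0,"spin":0},{"gripper":0,"tx":0,"ty":0,"tz":0.02,"spin":0},{"gripper":0,"tx":0,"ty":0,"tz":0.035,"spin":0},{"gripper":0,"tx":0,"ty":0,"tz":0.035,"spin":0},{"gripper":0,"tx":0,"ty":0,"tz":0.025,"spin":0},{"gripper":0,"tx":0,"ty":0,"tz":0,"spin":0}]' 80
python3 -m inch '[{"gripper":0,"tx":0,"ty":0,"tz":0,"spin":0},{"gripper":0,"tx":0,"ty":0,"tz":0,"spin":0},{"gripper":0,"tx":0,"ty":0,"tz":0,"spin":0},{"gripper":0,"tx":0,"ty":0,"tz":0,"spin":0},{"gripper":0,"tx":0,"ty":0,"tz":0,"spin":0},{"gripper":0,"tx":0,"ty":0,"tz":0,"spin":0},{"gripper":0,"tx":0,"ty":0,"tz":0,"spin":0},{"gripper":0,"tx":0,"ty":0,"tz":0,"spin":0}]' 80
python3 look.py m4
```

```text
clock: 56.1
eef_pos: [484.1, 327.7, 271.3]
tcp_rot: [-3.142, -0.0, 3.126]
contact_force: [0.3, -1.1, -1.4]
opening: 0.045
clock: 56.9
eef_pos: [514.5, 441.5, 152.0]
tcp_rot: [-3.137, -0.005, 3.126]
contact_force: [-0.6, 1.1, -0.6]
opening: 0.047
clock: 57.7
eef_pos: [516.5, 443.2, 156.3]
tcp_rot: [-3.142, -0.0, 3.126]
contact_force: [-0.3, -0.5, -1.0]
opening: 0.041
[516.5 443.2 156.3] -0.016 0.040720556410253975 [-0.3 -0.5 -1. ] clk 57.7
```

View pics/m4w.png

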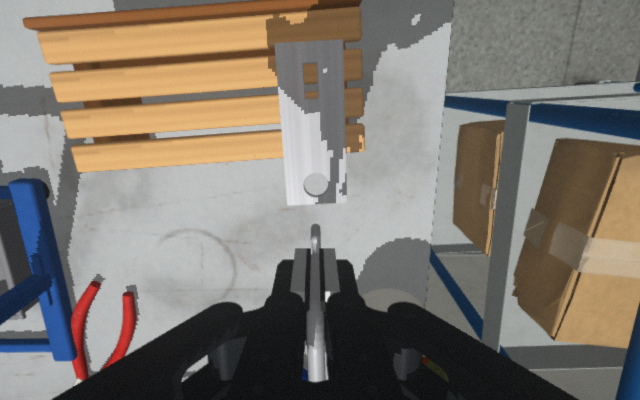

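View pics/m4scene.png

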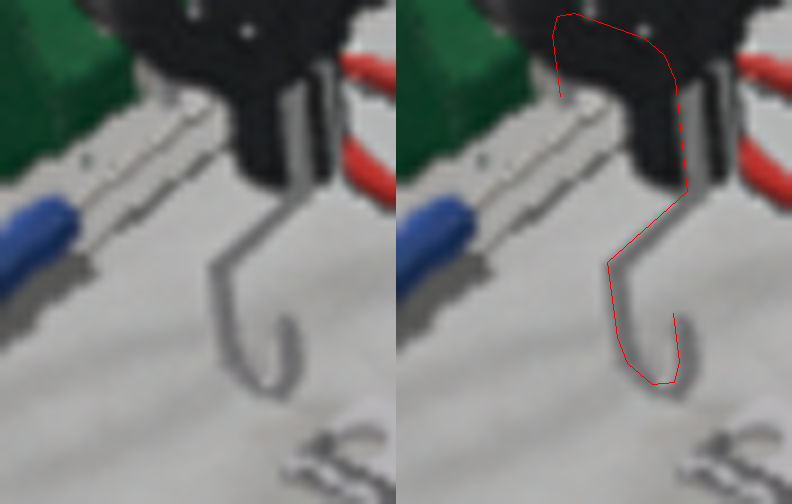

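View pics/m4side.png

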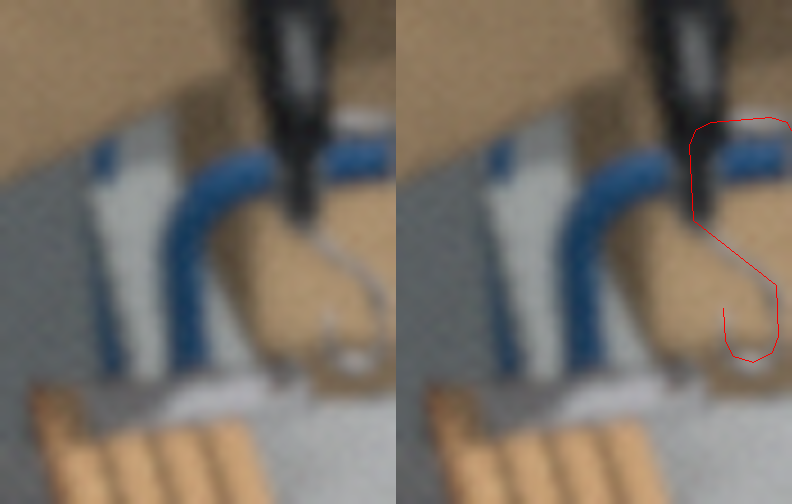

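```bash
python3 - <<'E'
from h import *
f=grab_frame("wrist"); print(np.round(onz(f,183,316,74),1), sense()["eef_pos"])
E
```

```text
[499.9 443.9  74. ] [516.51079245 443.17447238 156.20679251]
```

```bash
python3 -m inch '[{"gripper":0,"tx":0,"ty":0.0005,"tz":0.012,"spin":0},{"gripper":0,"tx":0,"ty":0,"tz":0.015,"spin":0},{"gripper":0,"tx":0,"ty":0,"tz":0.012,"spin":0},{"gripper":0,"tx":0,"ty":0,"tz":0.0055,"spin":0},{"gripper":0,"tx":0,"ty":0,"tz":0,"spin":0},{"gripper":0,"tx":0,"ty":0,"tz":0,"spin":0},{"gripper":0,"tx":0,"ty":0,"tz":0,"spin":0},{"gripper":0,"tx":0,"ty":0,"tz":0,"spin":0}]' 80
python3 -m inch '[{"gripper":0,"tx":0.004,"ty":0,"tz":0,"spin":0},{"gripper":0,"tx":0.006,"ty":0,"tz":0,"spin":0},{"gripper":0,"tx":0.007,"ty":0,"tz":0,"spin":0},{"gripper":0,"tx":0.005,"ty":0,"tz":0,"spin":0},{"gripper":0,"tx":0.003,"ty":0,"tz":0,"spin":0},{"gripper":0,"tx":0,"ty":0,"tz":0,"spin":0},{"gripper":0,"tx":0,"ty":0,"tz":0,"spin":0},{"gripper":0,"tx":0,"ty":0,"tz":0,"spin":0}]' 80
python3 -m inch '[{"gripper":0,"tx":0,"ty":0,"tz":-0.003,"spin":0},{"gripper":0,"tx":0,"ty":0,"tz":-0.004,"spin":0},{"gripper":0,"tx":0,"ty":0,"tz":-0.005,"spin":0},{"gripper":0,"tx":0,"ty":0,"tz":-0.005,"spin":0},{"gripper":0,"tx":0,"ty":0,"tz":-0.005,"spin":0},{"gripper":0,"tx":0,"ty":0,"tz":0,"spin":0},{"gripper":0,"tx":0,"ty":0,"tz":0,"spin":0},{"gripper":0,"tx":0,"ty":0,"tz":0,"spin":0}]' 80
python3 look.py m5
```

```text
clock: 58.7
eef_pos: [516.9, 444.0, 112.4]
tcp_rot: [3.141, 0.001, 3.126]
contact_force: [-0.3, 0.6, -0.2]
opening: 0.043
clock: 59.5
eef_pos: [491.8, 444.1, 111.8]
tcp_rot: [3.142, 0.0, 3.126]
contact_force: [0.4, -0.0, -1.4]
opening: 0.045
clock: 60.3
eef_pos: [491.4, 443.9, 133.6]
tcp_rot: [-3.141, -0.0, 3.126]
contact_force: [-0.8, -0.8, -1.1]
opening: 0.044
[491.4 443.9 133.6] -0.016 0.0438541441519094 [-0.8 -0.8 -1.1] clk 60.3
```

View pics/m5w.png

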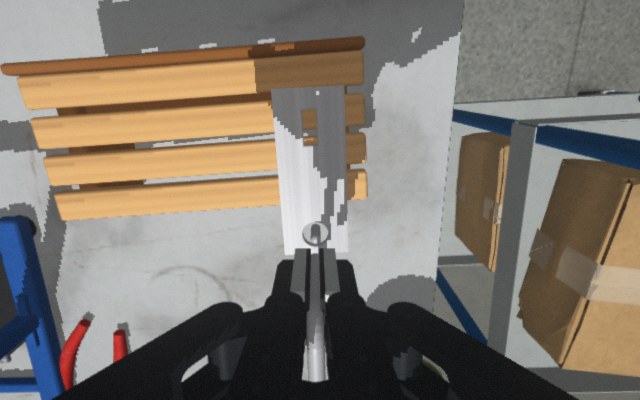

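View pics/m5scene.png

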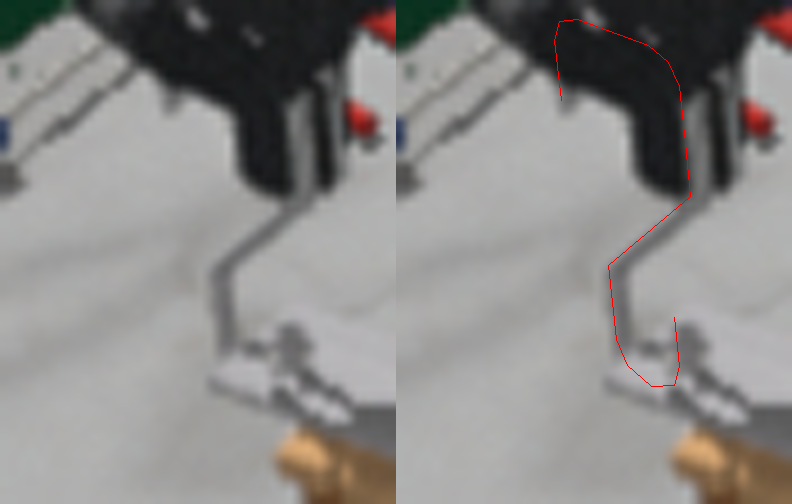

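Tip is through the third hole too (wrist 315,232). Lift.

```bash
python3 -m inch '[{"gripper":0,"tx":0,"ty":0,"tz":-0.008,"spin":0},{"gripper":0,"tx":0,"ty":0,"tz":-0.01,"spin":0},{"gripper":0,"tx":0,"ty":0,"tz":-0.01,"spin":0},{"gripper":0,"tx":0,"ty":0,"tz":-0.01,"spin":0},{"gripper":0,"tx":0,"ty":0,"tz":-0.01,"spin":0},{"gripper":0,"tx":0,"ty":0,"tz":-0.01,"spin":0},{"gripper":0,"tx":0,"ty":0,"tz":-0.01,"spin":0},{"gripper":0,"tx":0,"ty":0,"tz":0,"spin":0}]' 80
python3 -m inch '[{"gripper":0,"tx":0,"ty":0,"tz":-0.008,"spin":0},{"gripper":0,"tx":0,"ty":0,"tz":-0.01,"spin":0},{"gripper":0,"tx":-0.003,"ty":0,"tz":-0.01,"spin":0},{"gripper":0,"tx":-0.003,"ty":0,"tz":-0.01,"spin":0},{"gripper":0,"tx":-0.003,"ty":0,"tz":-0.01,"spin":0},{"gripper":0,"tx":-0.003,"ty":0,"tz":-0.01,"spin":0},{"gripper":0,"tx":0,"ty":0,"tz":-0.01,"spin":0},{"gripper":0,"tx":0,"ty":0,"tz":-0.002,"spin":0}]' 80
python3 -m inch '[{"gripper":0,"tx":0,"ty":0,"tz":0,"spin":0},{"gripper":0,"tx":0,"ty":0,"tz":0,"spin":0},{"gripper":0,"tx":0,"ty":0,"tz":0,"spin":0},{"gripper":0,"tx":0,"ty":0,"tz":0,"spin":0},{"gripper":0,"tx":0,"ty":0,"tz":0,"spin":0},{"gripper":0,"tx":0,"ty":0,"tz":0,"spin":0},{"gripper":0,"tx":0,"ty":0,"tz":0,"spin":0},{"gripper":0,"tx":0,"ty":0,"tz":0,"spin":0}]' 80
python3 look.py m6
```

```text
clock: 61.25
eef_pos: [492.3, 444.7, 203.8]
tcp_rot: [3.14, 0.002, 3.126]
contact_force: [0.5, 0.5, -0.9]
opening: 0.043
clock: 62.05
eef_pos: [504.1, 444.2, 273.5]
tcp_rot: [3.14, 0.001, 3.126]
contact_force: [-0.5, -0.3, -1.7]
opening: 0.046
clock: 62.85
eef_pos: [503.6, 443.9, 271.8]
tcp_rot: [-3.142, 0.0, 3.126]
contact_force: [-0.3, -0.0, -1.6]
opening: 0.043
[503.6 443.9 271.8] -0.016 0.04336116313891827 [-0.3 -0.  -1.6] clk 62.85
```

View pics/m6w.png

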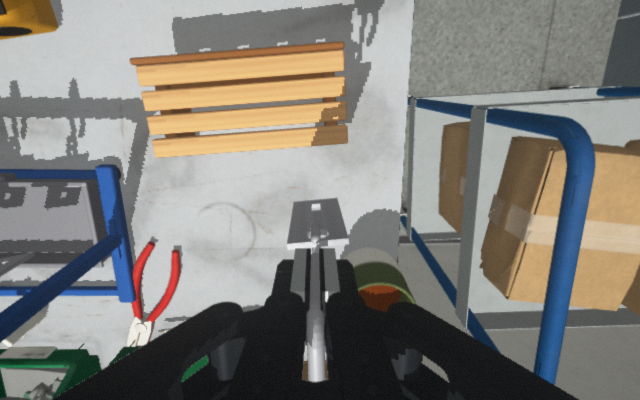

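View pics/m6scene.png

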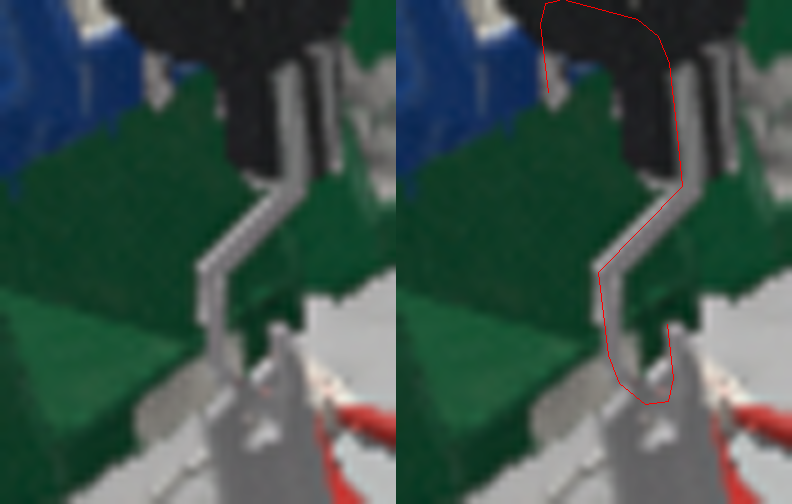

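```bash
python3 -m inch '[{"gripper":0,"tx":0.005,"ty":-0.012,"tz":0,"spin":0},{"gripper":0,"tx":0.005,"ty":-0.022,"tz":0,"spin":0},{"gripper":0,"tx":0.005,"ty":-0.032,"tz":0,"spin":0},{"gripper":0,"tx":0.004,"ty":-0.04,"tz":0,"spin":0},{"gripper":0,"tx":0.0035,"ty":-0.044,"tz":0,"spin":0},{"gripper":0,"tx":0,"ty":-0.044,"tz":0,"spin":0},{"gripper":0,"tx":0,"ty":-0.044,"tz":0,"spin":0},{"gripper":0,"tx":0,"ty":-0.044,"tz":0,"spin":0}]' 80
python3 -m inch '[{"gripper":0,"tx":0,"ty":-0.044,"tz":0,"spin":0},{"gripper":0,"tx":0,"ty":-0.042,"tz":0,"spin":0},{"gripper":0,"tx":0,"ty":-0.034,"tz":0,"spin":0},{"gripper":0,"tx":0,"ty":-0.026,"tz":0,"spin":0},{"gripper":0,"tx":0,"ty":-0.0195,"tz":0,"spin":0},{"gripper":0,"tx":0,"ty":0,"tz":0,"spin":0},{"gripper":0,"tx":0,"ty":0,"tz":0,"spin":0},{"gripper":0,"tx":0,"ty":0,"tz":0,"spin":0}]' 80
python3 look.py m7
```

```text
clock: 63.8
eef_pos: [475.6, 160.1, 271.9]
tcp_rot: [-3.141, 0.0, 3.126]
contact_force: [0.9, 0.0, -1.3]
opening: 0.042
clock: 64.6
eef_pos: [473.7, -2.6, 271.8]
tcp_rot: [3.141, 0.0, 3.126]
contact_force: [0.4, 0.7, -0.8]
opening: 0.044
[473.7  -2.6 271.8] -0.015 0.0439963944971223 [ 0.4  0.7 -0.8] clk 64.6
```

View pics/m7w.png

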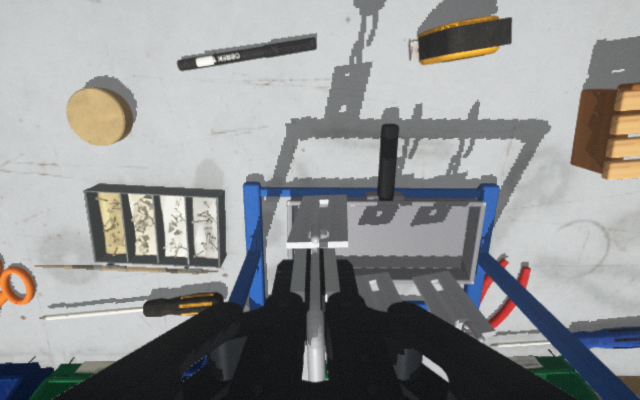

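```bash
python3 -m inch '[{"gripper":0,"tx":-0.006,"ty":0,"tz":0,"spin":0},{"gripper":0,"tx":-0.012,"ty":0,"tz":0,"spin":0},{"gripper":0,"tx":-0.016,"ty":0,"tz":0,"spin":0},{"gripper":0,"tx":-0.018,"ty":0,"tz":0,"spin":0},{"gripper":0,"tx":-0.016,"ty":0,"tz":0,"spin":0},{"gripper":0,"tx":-0.014,"ty":0,"tz":0,"spin":0},{"gripper":0,"tx":-0.011,"ty":0,"tz":0.001,"spin":0},{"gripper":0,"tx":-0.007,"ty":0,"tz":0.001,"spin":0}]' 80
python3 -m inch '[{"gripper":0,"tx":0,"ty":0,"tz":0,"spin":0},{"gripper":0,"tx":0,"ty":0,"tz":0,"spin":0},{"gripper":0,"tx":0,"ty":0,"tz":0,"spin":0},{"gripper":0,"tx":0,"ty":0,"tz":0.005,"spin":0},{"gripper":0,"tx":0,"ty":0,"tz":0.007,"spin":0},{"gripper":0,"tx":0,"ty":0,"tz":0.007,"spin":0},{"gripper":0,"tx":0,"ty":0,"tz":0.006,"spin":0},{"gripper":0,"tx":0,"ty":0,"tz":0,"spin":0}]' 80
python3 -m inch '[{"gripper":0,"tx":0,"ty":0,"tz":0.005,"spin":0},{"gripper":0,"tx":0,"ty":0,"tz":0.003,"spin":0},{"gripper":0,"tx":0,"ty":0,"tz":0.002,"spin":0},{"gripper":0,"tx":0,"ty":0,"tz":0.001,"spin":0},{"gripper":0,"tx":0,"ty":0,"tz":0,"spin":0},{"gripper":0,"tx":0,"ty":0,"tz":0,"spin":0},{"gripper":0,"tx":0,"ty":0,"tz":0,"spin":0},{"gripper":0,"tx":0,"ty":0,"tz":0,"spin":0}]' 80
python3 look.py m8
```

```text
clock: 65.55
eef_pos: [575.1, -4.7, 269.4]
tcp_rot: [-3.142, -0.0, 3.126]
contact_force: [0.7, 0.2, -1.5]
opening: 0.04
clock: 66.35
eef_pos: [573.3, -4.7, 243.5]
tcp_rot: [-3.142, -0.002, 3.126]
contact_force: [-0.1, -1.0, -1.2]
opening: 0.044
clock: 67.15
eef_pos: [574.2, -4.7, 234.1]
tcp_rot: [3.142, 0.001, 3.126]
contact_force: [-2.2, -0.8, 4.9]
opening: 0.046
[574.2  -4.7 234.1] -0.016 0.04617274681728943 [-2.2 -0.8  4.9] clk 67.15
```

View pics/m8w.png

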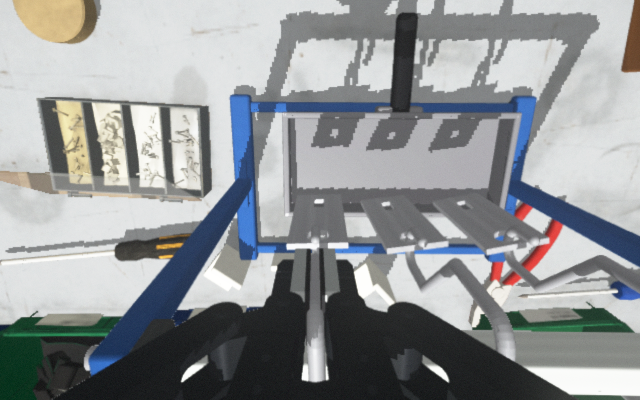

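View pics/m8scene.png

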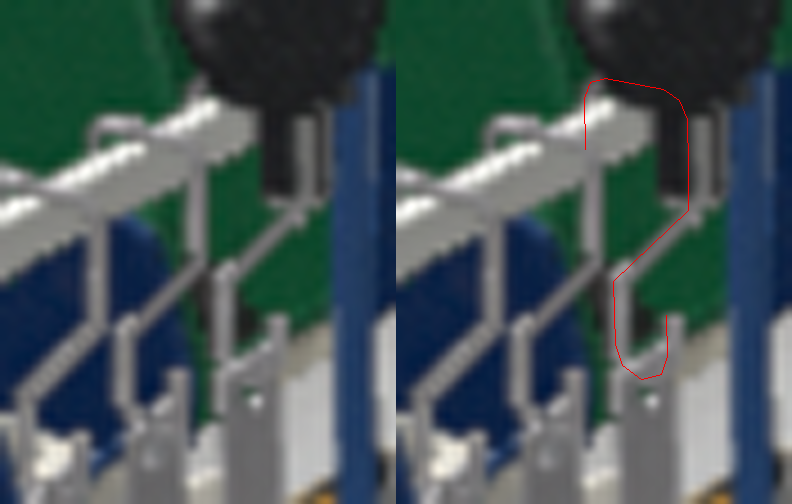

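Supported (+5 N). Release, rise, then view.

```bash
python3 -m inch '[{"gripper":0,"tx":0,"ty":0,"tz":0,"spin":0},{"gripper":0.008,"tx":0,"ty":0,"tz":0,"spin":0},{"gripper":0.012,"tx":0,"ty":0,"tz":0,"spin":0},{"gripper":0.025,"tx":0,"ty":0,"tz":0,"spin":0},{"gripper":0.03,"tx":0,"ty":0,"tz":0,"spin":0},{"gripper":0.03,"tx":0,"ty":0,"tz":0,"spin":0},{"gripper":0.03,"tx":0,"ty":0,"tz":-0.015,"spin":0},{"gripper":0.03,"tx":0,"ty":0,"tz":-0.03,"spin":0}]' 80
python3 -m inch '[{"gripper":0.03,"tx":0,"ty":0,"tz":-0.04,"spin":0},{"gripper":0.03,"tx":-0.01,"ty":0.02,"tz":-0.02,"spin":0},{"gripper":0.03,"tx":-0.025,"ty":0.025,"tz":0,"spin":0},{"gripper":0.03,"tx":-0.025,"ty":0.02,"tz":0,"spin":0},{"gripper":0.03,"tx":-0.005,"ty":0,"tz":0,"spin":0},{"gripper":0.03,"tx":0,"ty":0,"tz":0,"spin":0},{"gripper":0.03,"tx":0,"ty":0,"tz":0,"spin":0},{"gripper":0.03,"tx":0,"ty":0,"tz":0,"spin":0}]' 80
python3 look.py n1
python3 - <<'E'
from h import *
f=grab_frame("scene"); cv2.imwrite('pics/n1c.png',cv2.resize(f["pixels"][140:260,240:340,::-1],None,fx=5,fy=5,interpolation=cv2.INTER_CUBIC))
E
```

```text
clock: 68.1
eef_pos: [572.6, -4.7, 277.0]
tcp_rot: [-3.142, -0.005, 3.126]
contact_force: [0.5, 0.0, 0.5]
opening: 0.352
clock: 68.9
eef_pos: [639.3, 58.5, 338.8]
tcp_rot: [-3.141, -0.001, 3.125]
contact_force: [-1.1, -0.1, 0.0]
opening: 0.35
[639.3  58.5 338.8] -0.016 0.3497044413388073 [-1.1 -0.1  0. ] clk 68.9
```

View pics/n1w.png

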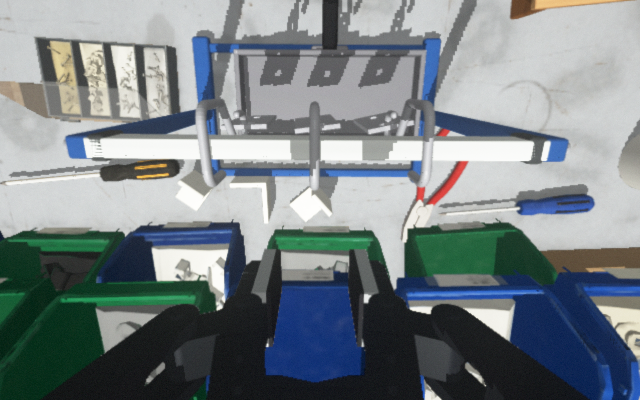

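View pics/n1c.png

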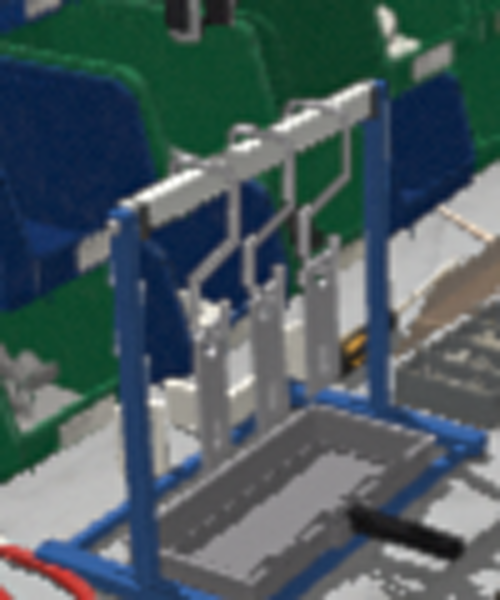

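```bash
python3 -m inch '[{"gripper":0.04,"tx":0.02,"ty":0.002,"tz":-0.005,"spin":0},{"gripper":0.04,"tx":0.035,"ty":0.004,"tz":0,"spin":0},{"gripper":0.04,"tx":0.04,"ty":0.004,"tz":0,"spin":0},{"gripper":0.04,"tx":0.04,"ty":0.004,"tz":0,"spin":0},{"gripper":0.04,"tx":0.03,"ty":0.0015,"tz":0,"spin":0},{"gripper":0.04,"tx":0,"ty":0,"tz":0.02,"spin":0},{"gripper":0.04,"tx":0,"ty":0,"tz":0.04,"spin":0},{"gripper":0.04,"tx":0,"ty":0,"tz":0.04,"spin":0}]' 80
python3 -m inch '[{"gripper":0.04,"tx":0,"ty":0,"tz":0.03,"spin":0},{"gripper":0.04,"tx":0,"ty":0,"tz":0.02,"spin":0},{"gripper":0.04,"tx":0,"ty":0,"tz":0,"spin":0},{"gripper":0.04,"tx":0,"ty":0,"tz":0,"spin":0},{"gripper":0.04,"tx":0,"ty":0,"tz":0,"spin":0},{"gripper":0.04,"tx":0,"ty":0,"tz":0,"spin":0},{"gripper":0.04,"tx":0,"ty":0,"tz":0,"spin":0},{"gripper":0.04,"tx":0,"ty":0,"tz":0,"spin":0}]' 80
python3 look.py p1
```

```text
clock: 69.9
eef_pos: [475.6, 77.3, 243.9]
tcp_rot: [3.141, 0.004, 3.126]
contact_force: [0.7, -0.3, -0.4]
opening: 0.466
clock: 70.7
eef_pos: [475.6, 77.3, 194.3]
tcp_rot: [3.141, 0.001, 3.126]
contact_force: [0.3, -0.5, 1.0]
opening: 0.47
[475.6  77.3 194.3] -0.016 0.4702831613046536 [ 0.3 -0.5  1. ] clk 70.7
```

View pics/p1w.png

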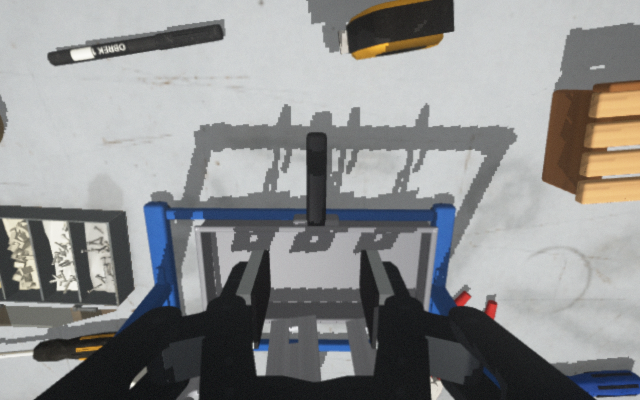

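```bash
python3 - <<'E'
from h import *
f=grab_frame("wrist")
P=lambda r,c,z:np.round(onz(f,r,c,z),1)[:2]
print('handle end/root',P(134,316.5,31),P(222,315,31),'pan front',P(224,196,32),P(227,436,32))
print('frame front outer',P(209,150,12),P(208,452,12),P(209,250,12))
E
```

```text
handle end/root [437.6  79.1] [518.3  76.6] pan front [518.  -32.9] [524.5 188.1]
frame front outer [509.7 -82.6] [513.3 209. ] [511.3  13.7]
```

```bash
python3 -m inch '[{"gripper":0.04,"tx":0,"ty":0.0005,"tz":0.025,"spin":0.8},{"gripper":0.04,"tx":0,"ty":0,"tz":0.035,"spin":0},{"gripper":0.04,"tx":0,"ty":0,"tz":0.035,"spin":0},{"gripper":0.04,"tx":0,"ty":0,"tz":0.035,"spin":0},{"gripper":0.04,"tx":0,"ty":0,"tz":0.03,"spin":0},{"gripper":0.04,"tx":0,"ty":0,"tz":0.018,"spin":0},{"gripper":0.04,"tx":0,"ty":0,"tz":0.006,"spin":0},{"gripper":0.04,"tx":0,"ty":0,"tz":0.001,"spin":0}]' 80
python3 -m inch '[{"gripper":0.04,"tx":0,"ty":0,"tz":0,"spin":0},{"gripper":0.025,"tx":0,"ty":0,"tz":0,"spin":0},{"gripper":0,"tx":0,"ty":0,"tz":0,"spin":0},{"gripper":0,"tx":0,"ty":0,"tz":0,"spin":0},{"gripper":0,"tx":0,"ty":0,"tz":0,"spin":0},{"gripper":0,"tx":0,"ty":0,"tz":0,"spin":0},{"gripper":0,"tx":0,"ty":0,"tz":0,"spin":0},{"gripper":0,"tx":0,"ty":0,"tz":0,"spin":0}]' 80
python3 look.py p2
```

```text
clock: 71.7
eef_pos: [475.0, 77.8, 8.3]
tcp_rot: [-3.141, -0.001, 3.112]
contact_force: [-0.1, 0.2, -0.6]
opening: 0.471
clock: 72.5
eef_pos: [476.1, 78.0, 9.6]
tcp_rot: [3.141, 0.002, 3.112]
contact_force: [-0.9, 0.8, 7.5]
opening: 0.194
[476.1  78.    9.6] -0.03 0.1940057659850727 [-0.9  0.8  7.5] clk 72.5
```

View pics/p2w.png

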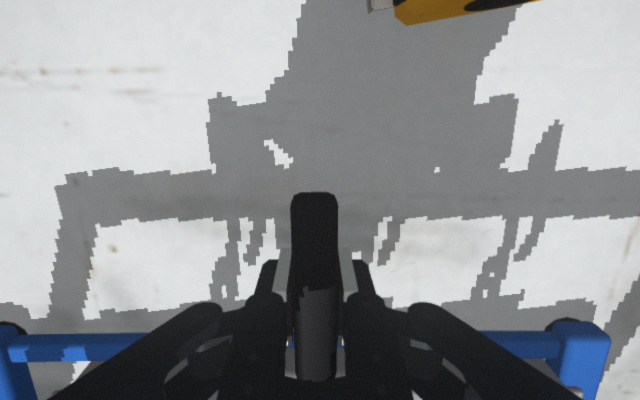

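```bash
python3 -m inch '[{"gripper":0,"tx":0,"ty":0,"tz":-0.003,"spin":0},{"gripper":0,"tx":0,"ty":0,"tz":-0.003,"spin":0},{"gripper":0,"tx":-0.005,"ty":-0.003,"tz":0,"spin":0},{"gripper":0,"tx":-0.006,"ty":-0.004,"tz":0,"spin":0},{"gripper":0,"tx":-0.006,"ty":-0.004,"tz":0,"spin":0},{"gripper":0,"tx":-0.005,"ty":-0.0035,"tz":0,"spin":0},{"gripper":0,"tx":0,"ty":0,"tz":0.002,"spin":0},{"gripper":0,"tx":0,"ty":0,"tz":0.002,"spin":0}]' 80
python3 -m inch '[{"gripper":0,"tx":0,"ty":0,"tz":0.001,"spin":0},{"gripper":0,"tx":0,"ty":0,"tz":0.001,"spin":0},{"gripper":0,"tx":0,"ty":0,"tz":0,"spin":0},{"gripper":0.02,"tx":0,"ty":0,"tz":0,"spin":0},{"gripper":0.03,"tx":0,"ty":0,"tz":0,"spin":0},{"gripper":0.035,"tx":0,"ty":0,"tz":0,"spin":0},{"gripper":0.035,"tx":0,"ty":0,"tz":0,"spin":0},{"gripper":0.035,"tx":0,"ty":0,"tz":-0.015,"spin":0}]' 80
python3 -m inch '[{"gripper":0.035,"tx":0,"ty":0,"tz":-0.03,"spin":0},{"gripper":0.035,"tx":0.01,"ty":0,"tz":-0.04,"spin":0},{"gripper":0.035,"tx":0.02,"ty":0,"tz":-0.04,"spin":0},{"gripper":0.035,"tx":0.02,"ty":0,"tz":-0.04,"spin":0},{"gripper":0.035,"tx":0,"ty":0,"tz":-0.02,"spin":0},{"gripper":0.035,"tx":0,"ty":0,"tz":0,"spin":0},{"gripper":0.035,"tx":0,"ty":0,"tz":0,"spin":0},{"gripper":0.035,"tx":0,"ty":0,"tz":0,"spin":0}]' 80
python3 look.py p3
python3 - <<'E'
from h import *
f=grab_frame("scene"); cv2.imwrite('pics/p3c.png',cv2.resize(f["pixels"][140:260,240:340,::-1],None,fx=5,fy=5,interpolation=cv2.INTER_CUBIC))
f=grab_frame("side"); cv2.imwrite('pics/p3s.png',cv2.resize(f["pixels"][140:300,220:420,::-1],None,fx=4,fy=3.7))
E
```

```text
clock: 73.45
eef_pos: [496.8, 62.4, 10.5]
tcp_rot: [-3.142, -0.0, 3.111]
contact_force: [0.0, 0.1, -0.6]
opening: 0.195
clock: 74.25
eef_pos: [495.6, 62.5, 22.6]
tcp_rot: [-3.141, -0.003, 3.112]
contact_force: [0.4, 0.5, 1.1]
opening: 0.409
clock: 75.05
eef_pos: [446.3, 64.0, 192.6]
tcp_rot: [-3.141, -0.002, 3.112]
contact_force: [0.4, -0.7, 0.0]
opening: 0.41
[446.3  64.  192.6] -0.03 0.41037329050280236 [ 0.4 -0.7  0. ] clk 75.05
```

View pics/p3w.png

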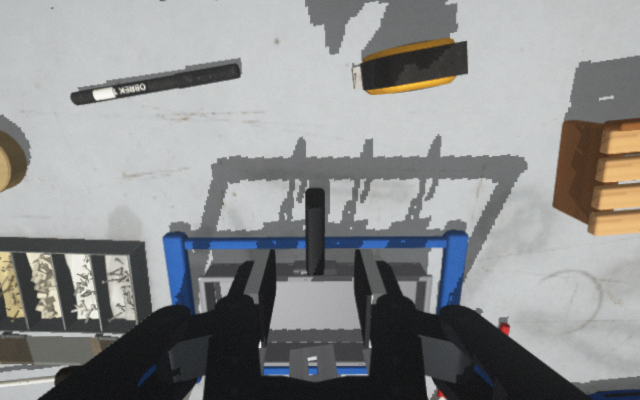

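View pics/p3c.png

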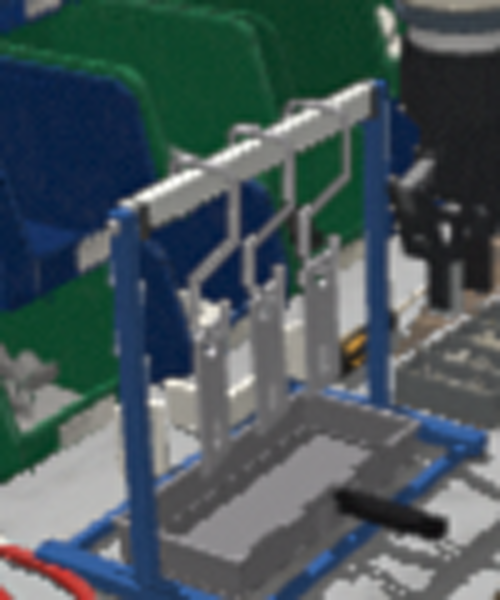

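View pics/p3s.png

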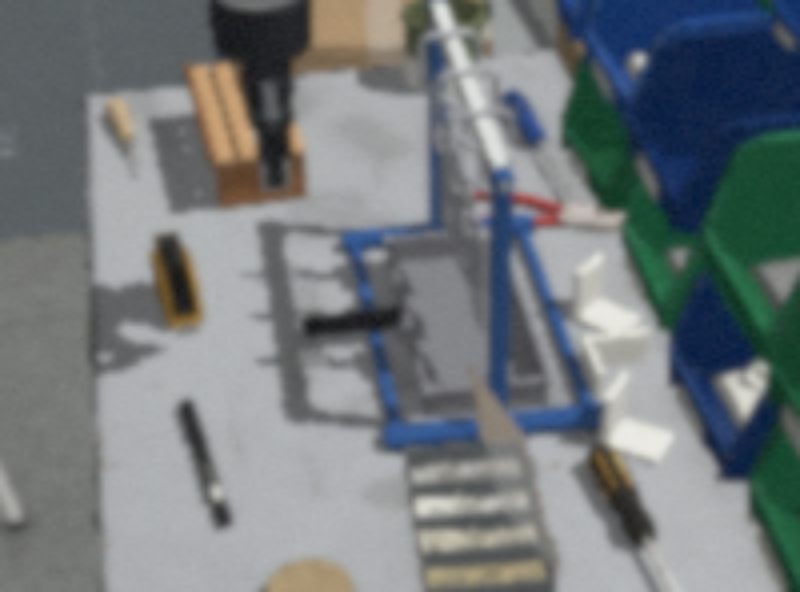

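```bash
python3 -m inch '[{"gripper":0.035,"tx":0,"ty":0,"tz":0,"spin":0},{"gripper":0.035,"tx":0,"ty":0,"tz":0,"spin":0},{"gripper":0.035,"tx":0,"ty":0,"tz":0,"spin":0},{"gripper":0.035,"tx":0,"ty":0,"tz":0,"spin":0},{"gripper":0.035,"tx":0,"ty":0,"tz":0,"spin":0},{"gripper":0.035,"tx":0,"ty":0,"tz":0,"spin":0},{"gripper":0.035,"tx":0,"ty":0,"tz":0,"spin":0},{"gripper":0.035,"tx":0,"ty":0,"tz":0,"spin":0}]'
python3 - <<'E'
from h import *
f=grab_frame("wrist"); save(f,"q1")
P=lambda r,c,z:np.round(onz(f,r,c,z),1)[:2]
print('handle end',P(189,315.5,31),'root',P(272,315,31),'front corners',P(265,199,32),P(265,431,32)); print(sense()["contact_force"])
print('centre est',P(189,315.5,31)[0]+138)
print(sign_off())
E
```

```text
clock: 76.1
eef_pos: [446.9, 64.1, 193.8]
tcp_rot: [3.142, 0.0, 3.112]
contact_force: [0.3, -0.3, 1.0]
opening: 0.413
handle end [458.   64.2] root [541.5  61.2] front corners [530.  -49.3] [536.6 172.2]
[-0.726806    0.02080448 -0.04297992]
centre est 596.0
the job is handed in; nothing more can be done
None
```

I handed the job in at about 76 s, with all three plates hanging over the pan; no verdict was reported.

**Pan:** I set it inside the stand's base frame, handle to the front, before picking up any plate. It was later found knocked about 22 mm towards the robot and 15 mm to the left. After the plates were hung I gripped its handle again and moved it back.

**Plates:** Each one was picked up with its own S-hook through the round hole and hung on the bar, at about y = 123, 59 and −5 mm. Contact with the gripper was not read out directly. The gripper stayed about 30 mm or more above the plates, and the wrist camera showed each hook tip inside its hole before lifting.

**Last checks:**
- **Pan position:** measured from the handle, its middle is at about (596, 60) mm, against (597, 61) mm for the bar's middle. Measured from its front edge, x comes out at about 583 mm. Both readings are inside the 32 mm limit, and the last pictures showed the pan flat inside the frame.
- **Plates and hooks:** in the last pictures, taken about a second before hand-in, all three plates hung upright over the pan, with all three hooks on the bar.
- **Bystanders:** I did not measure them again. Those that were in view looked unmoved.
- **Robot:** it was clear of everything, with no contact force to speak of.

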